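Swap two storage jars in their rack and screw their lids on

TASK

Tidy up after cooking: stand every spice jar and the salt shaker that is out on the front of the worktop upright in the black tray, and let the two white storage jars change places in the wooden rack. Close both jars with the two screw lids (either lid fits either jar): each must sit level and be turned clockwise all the way to the stop, and turning it back first lets it drop past the thread start. Leave the things along the wall and the wooden spoon where they are.

Things in the scene. Friction and masses are not known exactly. Their poses are not given: they have to be found in the camera images.
- rack: fixed rack, a wooden block 108 x 260 x 28 mm with two square wells side by side along its y axis; origin at the centre of its underside; x away from the robot
- well_left (a point): centre of the floor of the rack's left well (+y), 8 mm above the worktop; the well is 73 x 73 mm and 20 mm deep, its sides along the rack's axes
- well_right (a point): the same of the right well (-y)
- tray: fixed open black tray, 126 (x) x 212 (y) x 44 mm; origin at the centre of its underside, z up; inner floor 3 mm up. Thin dividers 37 mm high part it into five bays, each with room for one item or more: four of 56 x 65 mm centred at x = -29 or +29, y = 0 or +68 mm, and one of 114 x 66 mm centred at x = 0, y = -67 mm
- jar_tall_centre (a point): centre (half-way up, 57 mm above its underside) of the taller of two open white ceramic storage jars: square body 66 x 66 x 90 mm high, on it a round neck 50 mm across, 24 mm high, rim 114 mm above the underside; 0.35 kg, z up. Grip the body near its top. It stands in a well of the rack, which keeps it from turning when the lid is screwed on
- jar_short_centre (a point): centre (half-way up, 42 mm above its underside) of the shorter of two open white ceramic storage jars: square body 66 x 66 x 60 mm high, on it a round neck 50 mm across, 24 mm high, rim 84 mm above the underside; 0.35 kg, z up. Grip the body near its top. It stands in a well of the rack, which keeps it from turning when the lid is screwed on
- jar_tall: the taller jar, origin at the centre of its underside. Its neck has two opposite thread ridges, 59 mm across. Seen from above, counter-clockwise from the jar's +x axis, each runs from -8 deg (low end, top 8.3 mm below the rim, with a stop) up to +72 deg (high end, the thread start, top 4.5 mm below the rim); the second is 180 deg on. From 72 to 163 deg the neck is clear
- jar_short: the shorter jar, origin at the centre of its underside. Neck and thread exactly as on the taller jar, either lid fits
- lid_1_grip (a point): centre of the grip bar of a screw lid, light wood, 67 mm across, 49 mm high, 0.09 kg, skirt down on the worktop. Skirt foot 36 mm below this point, lid top 13 mm below, bar top 13 mm above. Bar along the lid's x, 56 mm long, 22 thick. Skirt 62 mm wide inside, 18 deep; inner lugs at +x and -x, 8 mm wide, 2 to 6 mm above the foot
- lid_2_grip (a point): grip bar centre of the second, like lid. On a neck a lid rests on the ridges (8 to 12 mm too high), or with its lugs in the clear part drops onto the rim: turn it back (counter-clockwise from above) until it drops, then clockwise up to about 80 deg, with little friction, to the stops: bar along the jar's x axis, this point 18 mm above the rim
- spice_jar_1_centre (a point): centre (half-way up) of a glass spice jar with an ochre cap, 42 mm across and 106 mm high, standing upright on the worktop; may be absent
- spice_jar_2_centre (a point): centre (half-way up) of a glass spice jar with a black cap, 40 mm across and 105 mm high, standing upright on the worktop; may be absent
- salt_shaker_centre (a point): centre (half-way up) of a grey salt shaker with a round top, 44 mm across and 90 mm high, standing upright on the worktop; may be absent
- spice_jar_1: the same thing; origin at the centre of its underside
- spice_jar_2: the same thing; origin at the centre of its underside
- salt_shaker: the same thing; origin at the centre of its underside
- pepper_mill: bystander: turned wooden pepper mill, 58 mm across, 170 mm high, by the wall
- honey_jar: bystander: honey jar, 71 mm across, 110 mm high, by the wall
- mug_tea: bystander: spotted mug, 92 x 127 x 93 mm, by the wall
- wooden_spoon: bystander: wooden spoon, 310 mm long, lying on the hob

How it is judged (in metres and radians):
At the end, for the whole second after the job is handed in: Jars at rest upright on the floor of the other well (centre within 9 mm), each with a lid level (0.06 rad), centred within 5 mm, down on the rim within 2.5 mm, bar within 0.26 rad of the jar's x axis. Spice jars and shaker present stand upright (0.12 rad) on the floor inside the tray (distance of each of jar_tall_centre, jar_short_centre from where it was at the start of the episode above 0.08 m and angle between each of jar_tall_centre, jar_short_centre's own z axis and vertical below 0.06 rad and linear speed of each of jar_tall, jar_short, spice_jar_1, spice_jar_2, salt_shaker below 0.02 m/s and ((horizontal distance between jar_tall_centre and well_left below 0.009 m and z of jar_tall_centre in the frame of well_left below 0.061 m) or (horizontal distance between jar_tall_centre and well_right below 0.009 m and z of jar_tall_centre in the frame of well_right below 0.061 m)) and ((horizontal distance between lid_1_grip and jar_tall_centre below 0.005 m and z of lid_1_grip in the frame of jar_tall_centre between 0.072 and 0.0775 m and angle between the x axis of lid_1_grip and the x axis of jar_tall_centre, either way round below 0.26 rad and angle between the z axis of lid_1_grip and the z axis of jar_tall_centre, either way round below 0.06 rad) or (horizontal distance between lid_2_grip and jar_tall_centre below 0.005 m and z of lid_2_grip in the frame of jar_tall_centre between 0.072 and 0.0775 m and angle between the x axis of lid_2_grip and the x axis of jar_tall_centre, either way round below 0.26 rad and angle between the z axis of lid_2_grip and the z axis of jar_tall_centre, either way round below 0.06 rad)) and ((horizontal distance between jar_short_centre and well_left below 0.009 m and z of jar_short_centre in the frame of well_left below 0.046 m) or (horizontal distance between jar_short_centre and well_right below 0.009 m and z of jar_short_centre in the frame of well_right below 0.046 m)) and ((horizontal distance between lid_1_grip and jar_short_centre below 0.005 m and z of lid_1_grip in the frame of jar_short_centre between 0.057 and 0.0625 m and angle between the x axis of lid_1_grip and the x axis of jar_short_centre, either way round below 0.26 rad and angle between the z axis of lid_1_grip and the z axis of jar_short_centre, either way round below 0.06 rad) or (horizontal distance between lid_2_grip and jar_short_centre below 0.005 m and z of lid_2_grip in the frame of jar_short_centre between 0.057 and 0.0625 m and angle between the x axis of lid_2_grip and the x axis of jar_short_centre, either way round below 0.26 rad and angle between the z axis of lid_2_grip and the z axis of jar_short_centre, either way round below 0.06 rad)) and angle between each of spice_jar_1_centre, spice_jar_2_centre, salt_shaker_centre's own z axis and vertical below 0.12 rad and z of spice_jar_1_centre in the frame of tray below 0.073 m and x of spice_jar_1_centre in the frame of tray between -0.05 and 0.05 m and y of spice_jar_1_centre in the frame of tray between -0.093 and 0.093 m and z of spice_jar_2_centre in the frame of tray below 0.0725 m and x of spice_jar_2_centre in the frame of tray between -0.05 and 0.05 m and y of spice_jar_2_centre in the frame of tray between -0.093 and 0.093 m and z of salt_shaker_centre in the frame of tray below 0.065 m and x of salt_shaker_centre in the frame of tray between -0.05 and 0.05 m and y of salt_shaker_centre in the frame of tray between -0.093 and 0.093 m); the robot touches nothing.
It fails at once if the pepper mill is moved more than 3 cm (distance of pepper_mill from where it was at the start of the episode above 0.03 m).
It fails at once if the honey jar is moved more than 3 cm (distance of honey_jar from where it was at the start of the episode above 0.03 m).
It fails at once if the mug tea is moved more than 3 cm (distance of mug_tea from where it was at the start of the episode above 0.03 m).
It fails at once if the wooden spoon is moved more than 3 cm (distance of wooden_spoon from where it was at the start of the episode above 0.03 m).
Of spice_jar_1, spice_jar_2, salt_shaker only 1 to 3 are there at a start; the rules pass over those that are not, and their reading is None.
At some moment in a run one of lid_1, lid_2 may be knocked a few centimetres aside while the robot is not near it.
It also fails if it takes over 210 s, if anything falls off the work surface, if the arm or the gripper's body presses on something with over 40 N, if the wrist force passes 120 N, or if a joint passes its speed limit or range.

ROBOT

A 6-joint arm with a two-finger parallel gripper is mounted at the origin on a cart in front of the work surface, level with it; the furniture and walls round the work are solid. World frame = base frame: x ahead of the robot, y to its left, z up, the work surface at z = 0. Lengths are in mm, angles in rad, forces in N, time in s.
With the tool pointing down it reaches from about 275 to 750 mm from the base axis. Payload 10.2 kg.
Tool frame: the origin (TCP) lies at the very end of the fingers, on their centre line; the grasp point (between the pads) lies 19 mm behind it; z points along the fingers, y is the direction in which the jaws open and shut (so a half turn about z gives the same grasp; the last joint's range is limited). The gripper opens to 85 mm and grips with 20 to 120 N. Pads are 22 mm wide; open, the fingers measure 114 mm over their backs; the gripper's body (76 mm by 85 mm) begins 54 mm behind the grasp point. The pads swing forward as they close: fully open they stand 13 mm farther back than shut.
Start: joints at [-1.486, 0.313, 1.498, -0, 1.331, -0.223], TCP at [159.043, -500.337, 231.294] pointing down, gripper open.
Joint ranges: [-2.94, 2.94], [-0.97, 2.17], [0.19, 2.56], [-1.23, 4.37], [0.02, 3.11], [-2.88, 2.88]. Speed limits (rad/s): [2.39, 2.39, 3.01, 3.14, 3.14, 3.14].

INTERFACE

Orientations are given as a unit quaternion [w, x, y, z].
In Python, from rig import ctrl, eyes, order gives the robot as it stands.
- The arm moves only by the tool move_arm, never from a script. Its argument "deltas" is a list of rows, each a list of 6 numbers: the shift along the tool's x, y, z in cm, then the turn, a rotation vector about the tool's x, y, z in degrees. A call has exactly 10 rows; each row shifts and turns the commanded pose from where the row before left it, along the tool's axes as they then stand; what a row does not reach is not made up. A row lasts 1/10 s, in which the tool goes at most 50 mm and 8.59 degrees, less where a joint would pass 70% of its speed; a pose out of reach is approached as far as the arm can. A call is refused whole if a number of a shift passes 5 or a number of a turn 8.59, either way. A call with a gripper value outside its range is refused whole. "grip" is the finger opening in cm, from 0 to 8.54, set as the call begins (left out, the last holds). The fingers move at their own pace and stop on an object; "newtons" is the grip in N (left out, the last holds). Time passes only in rows, so rows that do not move let the fingers close, or fill a call up. It gives the time, the measured TCP pose, the force and the opening at its end, in the units of the state.
- ctrl.sense(): the state, without advancing time (a new reading comes with each control period).
- eyes.capture(name): name is "side" or "top" or "wrist"; returns the picture (400x640x3 uint8, blue, green, red); there is no depth.
- eyes.camera_params(name): a dict with "K" (3x3 intrinsics, pixels), "camera_from_world" (4x4, takes a point from world to camera coordinates). Camera axes: x right, y down, z forward; pixel columns grow to the right and rows downward; lengths in mm; the calibration is good to about 2 mm. A picture is of the moment at which its call begins: read the wrist's pose just before it. camera_params takes no time and is no camera call; for the wrist camera it gives the pose at the moment of the call.
- order.finish_job(): hands the job in, once; it reports no verdict.
The state is a dict: "time_s": time; "joints": joint angles; "dq": joint speeds; "tau": joint torques, N m; "eef_pos": TCP position; "ee_rot": TCP orientation; "force": force on the tool from outside, world axes, zero at the start; "wrist_torque": the same for the moment, N m; "grip_width": opening from 0.0 (shut) to 1.0 (fully open).
Only numpy, scipy, OpenCV 4.12 (cv2) and the standard library are available. Lean on these libraries where they do the work, as an engineer would, in place of code of your own. Each camera call takes 0.05 s, during which the arm holds its last target.

## Working session

There is one attempt and no reset: what is moved stays moved. The work goes in short steps, Python scripts to look and compute and a tool call to move; the robot and the scene stay as the last step left them, time stands still between calls to the robot, and variables do not carry over. Pictures are saved under pics/ and viewed, and the job is handed in when it is done.

Besides the shell and the picture viewer there is one more tool, called after "Call:" by a JSON object that holds its "op" and its "data". move_arm: Moves the arm, as the interface text tells. Its arguments: {"type":"object","properties":{"deltas":{"type":"array"},"grip":{"type":"number"},"newtons":{"type":"number"}},"required":["deltas"]}

```bash
mkdir -p pics && ls
python3 - <<'E'
from rig import ctrl, eyes, order
import cv2
print(ctrl.sense())
for n in ["side","top","wrist"]:
    p=eyes.camera_params(n); print(n,p)
    im=eyes.capture(n); cv2.imwrite(f"pics/{n}0.png",im)
E
```

```text
pics
{'time_s': 0.0, 'joints': array([-1.48640009e+00,  3.13454325e-01,  1.49841040e+00, -1.26661136e-05,
        1.33097983e+00, -2.23442505e-01]), 'dq': array([ 0.00023594,  0.00027274, -0.00215405, -0.00025303,  0.00123643,
        0.00118414]), 'tau': array([ 2.76345945e-04, -4.12268651e+01, -2.59739417e+01, -1.88090835e-04,
        4.22532350e-03, -8.40530265e-05]), 'eef_pos': array([ 159.01794974, -500.08379832,  230.74290155]), 'ee_rot': array([-6.24863715e-04,  9.88177357e-01,  1.53313796e-01,  3.73468448e-05]), 'force': array([-0.55439715,  0.3035183 , -0.02718921]), 'wrist_torque': array([-0.00543434,  0.0123103 , -0.0189448 ]), 'grip_width': 0.998785501960111}
side {'K': array([[366.52477568,   0.        , 322.01081272],
       [  0.        , 366.52477568, 194.13022052],
       [  0.        ,   0.        ,   1.        ]]), 'camera_from_world': array([[-8.67173247e-01, -4.97999613e-01, -2.63528614e-03,
         5.22789497e+02],
       [-2.11437807e-01,  3.72960168e-01, -9.03434982e-01,
         2.16466073e+02],
       [ 4.50893128e-01, -7.82877448e-01, -4.28717026e-01,
    
[... 466 characters left out ...]
      [ 1.27968764e-01, -2.50271169e-02, -9.91462374e-01,
         1.38302988e+03],
       [ 0.00000000e+00,  0.00000000e+00,  0.00000000e+00,
         1.00000000e+00]])}
wrist {'K': array([[355.57353323,   0.        , 319.25817259],
       [  0.        , 355.57353323, 198.38618662],
       [  0.        ,   0.        ,   1.        ]]), 'camera_from_world': array([[ 3.02931866e-01, -9.53011961e-01, -6.97011231e-04,
        -5.25333517e+02],
       [-9.09652691e-01, -2.89367292e-01,  2.97990859e-01,
        -3.81758312e+01],
       [-2.84190545e-01, -8.96368888e-02, -9.54568469e-01,
         3.78577785e+02],
       [ 0.00000000e+00,  0.00000000e+00,  0.00000000e+00,
         1.00000000e+00]])}
```

View pics/side0.png

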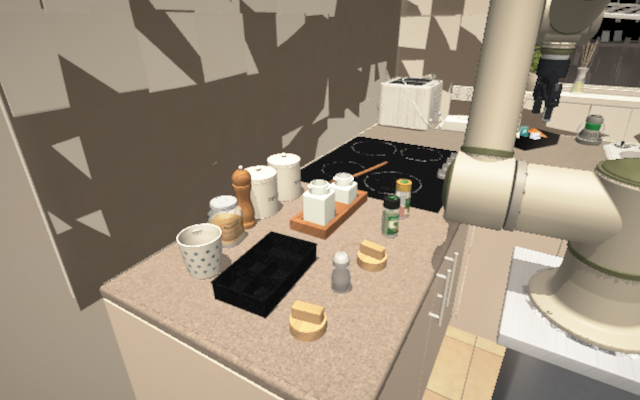

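View pics/top0.png

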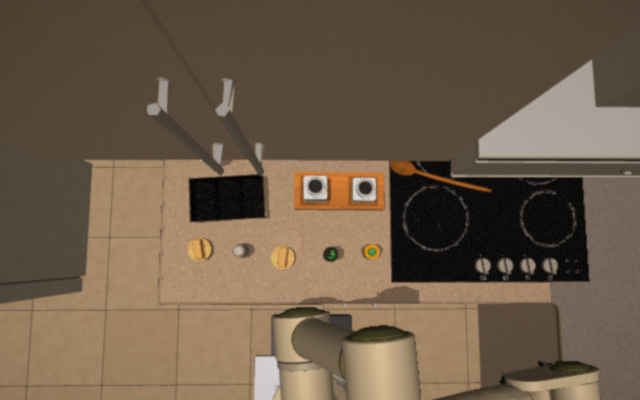

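View pics/wrist0.png

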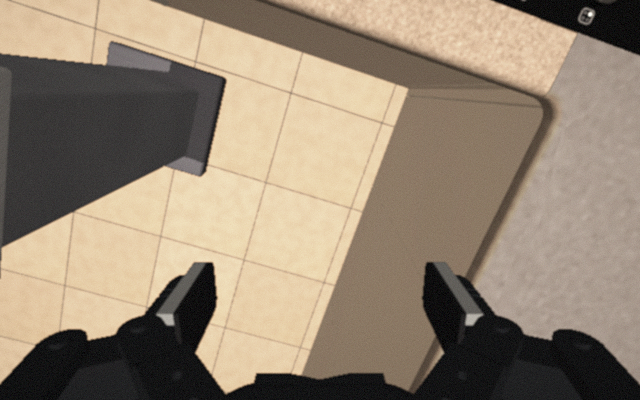

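```bash
cat > h.py <<'E'
from rig import ctrl, eyes, order
import numpy as np, cv2
from scipy.spatial.transform import Rotation as R
def cast(P,uv,z):
    T=P["camera_from_world"]; Rm=T[:3,:3]; c=-Rm.T@T[:3,3]
    d=Rm.T@np.linalg.solve(P["K"],np.array([uv[0],uv[1],1.0]))
    return c+d*(z-c[2])/d[2]
def proj(P,X):
    T=P["camera_from_world"]; q=P["K"]@(T[:3,:3]@np.asarray(X,float)+T[:3,3]); return q[:2]/q[2]
def st():
    s=ctrl.sense(); w,x,y,z=s["ee_rot"]; r=R.from_quat([x,y,z,w]); return s,r
def yaw(r):
    m=r.as_matrix(); return np.degrees(np.arctan2(m[1,0],m[0,0]))  # world angle of tool x
def crop(im,u,v,w,h,s,name):
    c=im[max(0,v-h//2):v+h//2,max(0,u-w//2):u+w//2]; cv2.imwrite("pics/"+name,cv2.resize(c,None,fx=s,fy=s,interpolation=cv2.INTER_CUBIC))
E
python3 - <<'E'
from h import *
P=eyes.camera_params("top")
T=P["camera_from_world"]; print("cam",-T[:3,:3].T@T[:3,3])
for n,uv,z in [("lidA",(200,250),40),("salt",(241,251),90),("lidB",(283,258),40),("sp2",(330.5,254),105),("sp1",(372,252),106),("trayc",(227,198),44),("rackL",(295,190),28),("rackR",(384,190),28),("tall neck",(316,186),122),("short neck",(365,187),92),("wall",(300,160),0),("front",(300,303),0),("hobL",(391,200),0),("spoon",(402,168),0),("spoonend",(489,190),0)]:
    print(n,cast(P,uv,z).round(1))
s,r=st(); print(r.as_matrix().round(3),yaw(r))
im=cv2.imread("pics/top0.png"); crop(im,290,215,270,120,2.9,"top0z.png")
E
```

```text
cam [ 429.0559823    -3.53136247 1450.40705598]
lidA [447.1 311.   40. ]
salt [443.7 189.2  90. ]
lidB [424.6  78.2  40. ]
sp2 [435.4 -53.2 105. ]
sp1 [ 440.6 -165.2  106. ]
trayc [593.8 238.4  44. ]
rackL [619.3  46.2  28. ]
rackR [ 620.  -211.9   28. ]
tall neck [617.8 -13.8 122. ]
short neck [ 619.6 -149.8   92. ]
wall [713.   32.9   0. ]
front [296.7  30.7   0. ]
hobL [ 594.  -236.2    0. ]
spoon [ 690.  -270.9    0. ]
spoonend [ 624.5 -529.5    0. ]
[[ 0.953  0.303 -0.   ]
 [ 0.303 -0.953  0.001]
 [ 0.    -0.001 -1.   ]] 17.63301316227348
```

View pics/top0z.png

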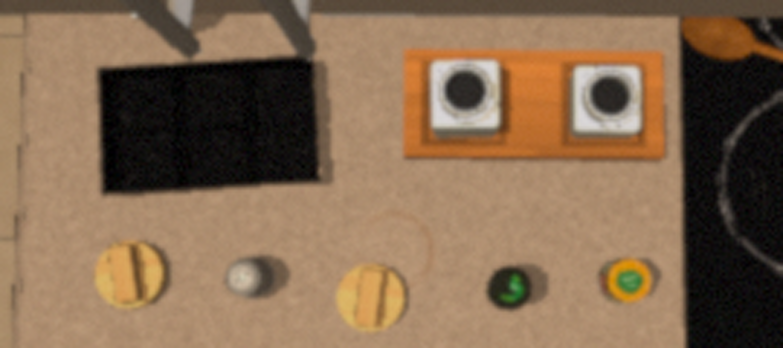

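Run:
```python
from h import *
P=eyes.camera_params("side")
T=P["camera_from_world"]; print("cam",-T[:3,:3].T@T[:3,3])
for n,uv,z in [("mug base",(203,276),0),("mug rim",(200,235),93),("honey",(228,242),0),("pepper",(244,226),0),("pepper top",(240,170),170),("trayNearL",(253,309),0),("canister",(262,213),0),("can2",(285,198),0),("spoon tip",(386,165),0),("wallcorner",(85,303),0)]:
    print(n,cast(P,uv,z).round(1))
im=cv2.imread("pics/side0.png"); crop(im,280,240,270,180,2.9,"side0z.png")
```

```text
cam [180.44262192 732.92625157 499.94298123]
mug base [724.5 305.9   0. ]
mug rim [731.7 289.8  93. ]
honey [771.6 177.7   0. ]
pepper [789.3  97.1   0. ]
pepper top [770.1 110.  170. ]
trayNearL [565.5 330.8   0. ]
canister [793.3  14.7   0. ]
can2 [792.5 -98.8   0. ]
spoon tip [ 622.9 -525.4    0. ]
wallcorner [862.6 481.2   0. ]
```

View pics/side0z.png

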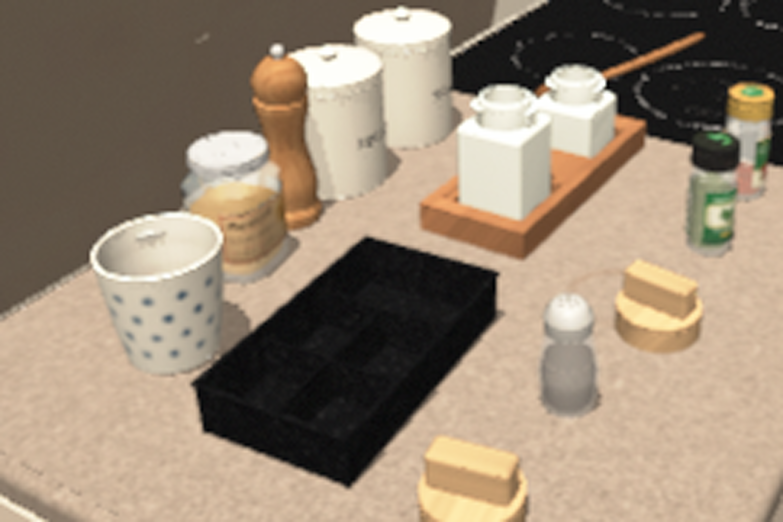

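```bash
cat >> h.py <<'E'
def plan(targets, dec=1, from_pose=None):
    """targets: list of (xyz mm world, yaw deg, nrows). prints rows in tool cm/deg. Levels the tool in passing."""
    s,r=st(); p=np.array(s["eef_pos"])
    m=r.as_matrix(); y0=yaw(r)
    tilt=np.degrees(np.arccos(-m[2,2]))
    if tilt>0.5: print("TILT",tilt)
    rows=[]; 
    for X,yw,n in targets:
        X=np.array(X,float); w=np.ones(n)
        if n>3: w[0]=w[-1]=0.6
        f=np.cumsum(w)/w.sum(); ps,ys=p.copy(),y0
        dy=(yw-ys)
        for k in range(n):
            goal=ps+(X-ps)*f[k]; gy=ys+dy*f[k]
            c,sn=np.cos(np.radians(y0)),np.sin(np.radians(y0))
            Rt=np.array([[c,sn,0],[sn,-c,0],[0,0,-1]])
            d=np.round(Rt.T@(goal-p)/10,dec); t=np.round(-(gy-y0),0 if abs(gy-y0)>0 else 0)
            if k==n-1: t=np.round(-(gy-y0),1)
            rows.append([*(d+0.0),0,0,float(t)+0.0]); p=p+Rt@d*10; y0=y0-t
    print("t=%.2f pos=%s yaw=%.1f j6=%.0f"%(s["time_s"],s["eef_pos"].round(1),yaw(r),np.degrees(s["joints"][5])))
    print("end",p.round(1),y0.round(1), "maxshift",np.abs(np.array(rows)[:,:3]).max(),"maxturn",np.abs(np.array(rows)[:,5]).max())
    fm=lambda v: ("%.*f"%(dec,v)).rstrip("0").rstrip(".").replace("-0","-0") if abs(v)>1e-9 else "0"
    print("["+",".join("["+",".join(fm(v) if i<3 else ("%g"%v) for i,v in enumerate(q))+"]" for q in rows)+"]")
E
python3 - <<'E'
from h import *
P=eyes.camera_params("wrist");T=P["camera_from_world"]; c=-T[:3,:3].T@T[:3,3]
s,r=st(); print("cam in tool",r.inv().apply(c-s["eef_pos"]).round(1), r.inv().apply(T[2,:3]).round(3))
plan([((400,-165,260),90,10)])
E
```

```text
cam in tool [  76.4    0.7 -141.6] [-0.298  0.     0.954]
t=0.15 pos=[ 159.  -500.1  230.9] yaw=17.6 j6=-13
end [ 400.4 -165.   259.9] 90.0 maxshift 4.5 maxturn 8.0
[[2.2,-1.6,-0.2,0,0,-5],[3.8,-2.4,-0.3,0,0,-8],[4.1,-1.8,-0.3,0,0,-7],[4.3,-1.3,-0.3,0,0,-8],[4.4,-0.6,-0.4,0,0,-8],[4.5,-0.1,-0.3,0,0,-8],[4.4,0.6,-0.3,0,0,-8],[4.4,1.2,-0.3,0,0,-8],[4.1,1.8,-0.3,0,0,-8],[2.3,1.4,-0.2,0,0,-4.4]]
```

Run:
```python
from h import *
P=eyes.camera_params("top"); im=cv2.imread("pics/top0.png")
def pz(n,u,v,z): print(n,cast(P,(155+u/2.9,155+v/2.9),z).round(1))
pz("sp1",629,281,106);pz("sp2",510,288,105);pz("salt",246,277,80);pz("lidA",128,273,49);pz("lidB",373,295,49);pz("tall",466,91,122);pz("short",610,97,92)
for c in [(100,70),(312,60),(320,180),(103,193)]: pz("tray",*c,44)
for c in [(405,50),(662,52),(665,158),(404,157)]: pz("rack",*c,28)
plan([((441,-165,200),90,10)])
```

```text
sp1 [ 440.9 -164.9  106. ]
sp2 [434.5 -54.2 105. ]
salt [445.1 193.9  80. ]
lidA [449.4 311.5  49. ]
lidB [428.2  76.   49. ]
tall [616.8 -12.9 122. ]
short [ 615.6 -150.7   92. ]
tray [647.7 346.2  44. ]
tray [658.3 138.6  44. ]
tray [539.6 129.   44. ]
tray [526.7 339.2  44. ]
rack [671.4  47.5  28. ]
rack [ 670.2 -210.6   28. ]
rack [ 563.2 -211.8   28. ]
rack [563.8  47.8  28. ]
t=0.15 pos=[ 159.  -500.1  230.9] yaw=17.6 j6=-13
end [ 440.7 -164.7  199.9] 90.0 maxshift 4.8 maxturn 8.0
[[2.4,-1.5,0.2,0,0,-5],[4.2,-2.2,0.3,0,0,-8],[4.5,-1.6,0.4,0,0,-7],[4.7,-1,0.3,0,0,-8],[4.7,-0.3,0.3,0,0,-8],[4.8,0.3,0.4,0,0,-8],[4.7,0.9,0.3,0,0,-8],[4.4,1.6,0.4,0,0,-8],[4.2,2.3,0.3,0,0,-8],[2.4,1.6,0.2,0,0,-4.4]]
```

Call:
{"op": "move_arm", "data": {"deltas": [[2.4,-1.5,0.2,0,0,-5],[4.2,-2.2,0.3,0,0,-8],[4.5,-1.6,0.4,0,0,-7],[4.7,-1,0.3,0,0,-8],[4.7,-0.3,0.3,0,0,-8],[4.8,0.3,0.4,0,0,-8],[4.7,0.9,0.3,0,0,-8],[4.4,1.6,0.4,0,0,-8],[4.2,2.3,0.3,0,0,-8],[2.4,1.6,0.2,0,0,-4.4]]}}

```text
time_s: 1.15
eef_pos: [442.1, -162.2, 200.0]
ee_rot: [-0.0, 0.704, 0.71, 0.0]
force: [-0.2, -0.5, 0.2]
grip_width: 0.996
```

Run:
```python
from h import *
im=eyes.capture("wrist"); cv2.imwrite("pics/w1.png",im)
plan([((441,-165,46),90,10)])
s,r=st(); print(s["force"],s["wrist_torque"])
```

```text
t=1.20 pos=[ 443.2 -160.3  199.7] yaw=90.7 j6=-35
end [ 441.2 -165.3   45.7] 90.0 maxshift 1.7 maxturn 1.0
[[0,0,1,0,0,0],[-0.1,0,1.7,0,0,0],[0,-0.1,1.6,0,0,0],[-0.1,0,1.7,0,0,0],[0,0,1.7,0,0,0],[-0.1,0,1.7,0,0,0],[0,-0.1,1.6,0,0,0],[-0.1,0,1.7,0,0,1],[0,0,1.7,0,0,0],[-0.1,0,1,0,0,-0.3]]
[-0.3801035   2.38626612 -1.53425318] [ 0.00932213 -0.00409118  0.03222799]
```

View pics/w1.png

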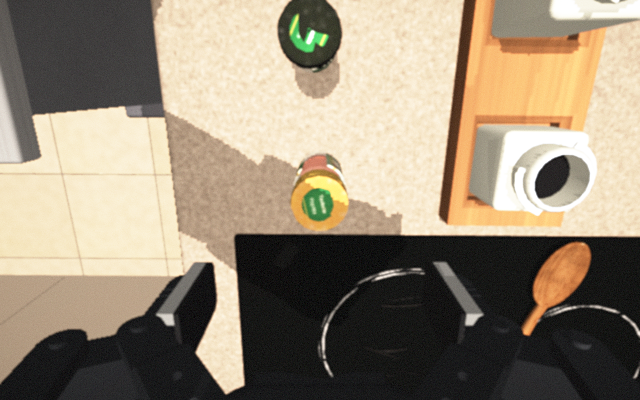

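Run:
```python
from h import *
s,r=st(); print(s["eef_pos"],yaw(r),s["dq"].round(3),s["time_s"])
P=eyes.camera_params("wrist")
print(cast(P,(319,202),106),cast(P,(310,33),105),cast(P,(553,178),92))
```

```text
[ 443.15627723 -160.27543173  199.71240338] 90.67263456878858 [-0.095 -0.018  0.014 -0.015 -0.002  0.027] 1.2
[ 443.38615234 -160.75430208  106.        ] [436.6743243  -53.15242685 105.        ] [ 612.02862478 -145.07731797   92.        ]
```

Call:
{"op": "move_arm", "data": {"deltas": [[0,0,0.5,0,0,0],[0,0,2,0,0,0],[0,0,2.2,0,0,0],[0,0,2.2,0,0,0],[0,0,2.2,0,0,0],[0,0,2.2,0,0,0],[0,0,2.1,0,0,0],[0,0,1.5,0,0,0],[0,0,0.5,0,0,0],[0,0,0,0,0,0]]}}

```text
time_s: 2.2
eef_pos: [440.2, -165.3, 45.9]
ee_rot: [-0.001, 0.707, 0.707, -0.0]
force: [0.1, 0.6, 0.7]
grip_width: 0.997
```

```bash
cat >> h.py <<'E'
import json
def setcmd(x,y,z,yw): json.dump([x,y,z,yw],open("cmd.json","w"))
def plan2(targets,dec=1,commit=True,quiet=False):
    """plan from tracked commanded pose (cmd.json), store the end as the new commanded pose."""
    c0=json.load(open("cmd.json")); p=np.array(c0[:3]); y0=c0[3]; rows=[]
    for X,yw,n in targets:
        X=np.array([p[i] if X[i] is None else X[i] for i in range(3)],float); yw=y0 if yw is None else yw
        w=np.ones(n)
        if n>3: w[0]=w[-1]=0.6
        if n>5: w[0]=w[-1]=0.4; w[1]=w[-2]=0.8
        f=np.cumsum(w)/w.sum(); ps,ys=p.copy(),y0
        for k in range(n):
            goal=ps+(X-ps)*f[k]; gy=ys+(yw-ys)*f[k]
            c,sn=np.cos(np.radians(y0)),np.sin(np.radians(y0)); Rt=np.array([[c,sn,0],[sn,-c,0],[0,0,-1]])
            d=np.round(Rt.T@(goal-p)/10,dec); t=np.round(-(gy-y0),1 if k==n-1 else 0)
            rows.append([*(d+0.0),0,0,float(t)+0.0]); p=p+Rt@d*10; y0=y0-t
    while len(rows)%10: rows.append([0]*6)
    s,r=st()
    print("t=%.2f meas=%s yaw=%.2f cmd0=%s grip=%.3f F=%s tz=%.2f"%(s["time_s"],s["eef_pos"].round(1),yaw(r),np.round(c0,1),s["grip_width"],s["force"].round(1),s["wrist_torque"][2]))
    A=np.array(rows); print("end",p.round(1),round(y0,1),"max row",np.linalg.norm(A[:,:3],axis=1).max().round(1),np.abs(A[:,5]).max())
    for b in range(0,len(rows),10):
        print("["+",".join("["+",".join("%g"%round(v,3) for v in q)+"]" for q in rows[b:b+10])+"]")
    if commit: setcmd(*p,y0)
E
python3 - <<'E'
from h import *
s,r=st(); print(s["eef_pos"],yaw(r),s["dq"].round(3),s["time_s"],s["joints"])
E
```

```text
[ 440.15667733 -165.28003593   45.91334581] 89.94576357152995 [ 0.008 -0.024 -0.021  0.002  0.014 -0.001] 2.2 [-6.09126013e-01  4.43421813e-01  1.86629231e+00 -9.59326367e-05
  8.33087745e-01 -6.08115169e-01]
```

Call:
{"op": "move_arm", "data": {"deltas": [[0,0,0,0,0,0],[0,0,0,0,0,0],[0,0,0,0,0,0],[0,0,0,0,0,0],[0,0,0,0,0,0],[0,0,0,0,0,0],[0,0,0,0,0,0],[0,0,-0.5,0,0,0],[0,0,-1.5,0,0,0],[0,0,-2,0,0,0]], "grip": 3.4, "newtons": 40}}

```text
time_s: 3.2
eef_pos: [440.3, -164.5, 86.5]
ee_rot: [-0.001, 0.707, 0.707, -0.0]
force: [0.3, -0.1, -1.0]
grip_width: 0.475
```

Run:
```python
from h import *
setcmd(440.7,-164.7,85.9,90)
im=eyes.capture("wrist"); cv2.imwrite("pics/w2.png",im)
# tray frame
ty=np.radians(2.9)
def tr(x,y): return np.array([593+np.cos(ty)*x-np.sin(ty)*y, 238+np.sin(ty)*x+np.cos(ty)*y])
print(tr(-29,68),tr(-29,0),tr(0,-67))
plan2([((None,None,170),90,3),((564,205,170),93,9),((*tr(-29,0),175),93,8)],commit=False)
```

```text
[560.59681872 304.44572103] [564.03713864 236.53280474] [596.38972699 171.08580307]
t=3.25 meas=[ 441.9 -165.5   89.8] yaw=90.04 cmd0=[ 440.7 -164.7   85.9   90. ] grip=0.473 F=[3.  0.4 2.6] tz=-0.00
end [563.7 236.3 174.9] 93.0 max row 5.3 1.0
[[0,0,-2.8,0,0,0],[0,0,-2.8,0,0,0],[0,0,-2.8,0,0,0],[2,0.7,0,0,0,0],[4,1.3,0,0,0,0],[5,1.7,0,0,0,-1],[5,1.7,0,0,0,0],[4.9,1.8,0,0,0,-1],[5,1.8,0,0,0,0],[4.9,1.9,0,0,0,-1]]
[[3.9,1.5,0,0,0,0],[2,0.8,0,0,0,0],[0.2,0,0,0,0,0],[0.4,0,-0.1,0,0,0],[0.5,0,-0.1,0,0,0],[0.5,0.1,-0.1,0,0,0],[0.5,0,0,0,0,0],[0.4,0,-0.1,0,0,0],[0.4,0,-0.1,0,0,0],[0.2,0,0,0,0,0]]
```

View pics/w2.png

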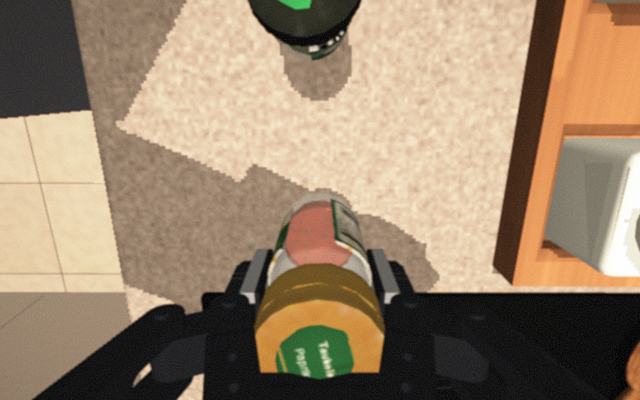

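```bash
cat >> h.py <<'E'
TY=np.radians(2.9)
def tr(x,y): return np.array([593+np.cos(TY)*x-np.sin(TY)*y, 238+np.sin(TY)*x+np.cos(TY)*y])
E
python3 - <<'E'
from h import *
plan2([((None,None,170),90,3),((*tr(-29,68),170),93,12),((None,None,90),93,5)])
E
```

```text
t=3.25 meas=[ 441.9 -165.5   89.8] yaw=90.04 cmd0=[ 440.7 -164.7   85.9   90. ] grip=0.473 F=[3.  0.4 2.6] tz=-0.00
end [561.1 304.2  89.9] 93.0 max row 4.7 1.0
[[0,0,-2.8,0,0,0],[0,0,-2.8,0,0,0],[0,0,-2.8,0,0,0],[1.8,0.5,0,0,0,0],[3.6,0.9,0,0,0,0],[4.5,1.1,0,0,0,-1],[4.5,1.3,0,0,0,0],[4.5,1.2,0,0,0,0],[4.5,1.2,0,0,0,0],[4.5,1.3,0,0,0,-1]]
[[4.5,1.3,0,0,0,0],[4.4,1.3,0,0,0,0],[4.5,1.3,0,0,0,-1],[3.5,1.1,0,0,0,0],[1.8,0.6,0,0,0,0],[0,0,1.1,0,0,0],[0,0,1.9,0,0,0],[0,0,1.9,0,0,0],[0,0,1.9,0,0,0],[0,0,1.2,0,0,0]]
```

Call:
{"op": "move_arm", "data": {"deltas": [[0,0,-2.8,0,0,0],[0,0,-2.8,0,0,0],[0,0,-2.8,0,0,0],[1.8,0.5,0,0,0,0],[3.6,0.9,0,0,0,0],[4.5,1.1,0,0,0,-1],[4.5,1.3,0,0,0,0],[4.5,1.2,0,0,0,0],[4.5,1.2,0,0,0,0],[4.5,1.3,0,0,0,-1]]}}

```text
time_s: 4.25
eef_pos: [512.4, 117.1, 170.3]
ee_rot: [0.0, 0.694, 0.72, 0.0]
force: [1.0, -0.5, -0.6]
grip_width: 0.472
```

Call:
{"op": "move_arm", "data": {"deltas": [[4.5,1.3,0,0,0,0],[4.4,1.3,0,0,0,0],[4.5,1.3,0,0,0,-1],[3.5,1.1,0,0,0,0],[1.8,0.6,0,0,0,0],[0,0,1.1,0,0,0],[0,0,1.9,0,0,0],[0,0,1.9,0,0,0],[0,0,1.5,0,0,0],[0,0,0.9,0,0,0]]}}

```text
time_s: 5.25
eef_pos: [560.0, 303.1, 95.3]
ee_rot: [-0.001, 0.688, 0.725, -0.001]
force: [0.0, 0.7, -0.9]
grip_width: 0.471
```

Run:
```python
from h import *
setcmd(561.1,304.2,96.9,93)
im=eyes.capture("wrist"); cv2.imwrite("pics/w3.png",im)
im2=eyes.capture("side"); crop(im2,260,240,200,150,4,"s3.png")
plan2([((None,None,49.4),93,7)])
```

```text
t=5.35 meas=[560.1 303.3  95.8] yaw=93.00 cmd0=[561.1 304.2  96.9  93. ] grip=0.470 F=[ 0.7  0.8 -1. ] tz=-0.02
end [561.1 304.2  48.9] 93.0 max row 0.9 0.0
[[0,0,0.4,0,0,0],[0,0,0.7,0,0,0],[0,0,0.8,0,0,0],[0,0,0.9,0,0,0],[0,0,0.9,0,0,0],[0,0,0.7,0,0,0],[0,0,0.4,0,0,0],[0,0,0,0,0,0],[0,0,0,0,0,0],[0,0,0,0,0,0]]
```

View pics/w3.png

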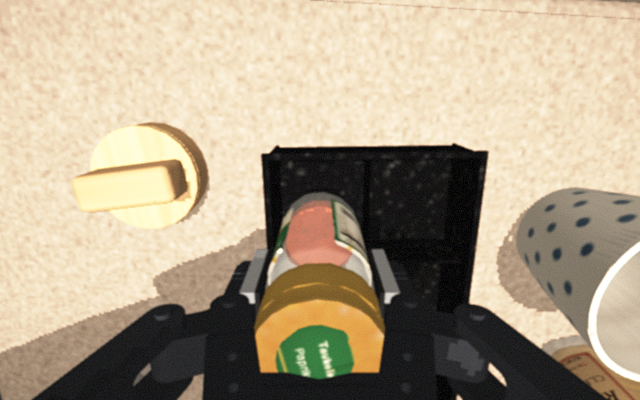

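View pics/s3.png

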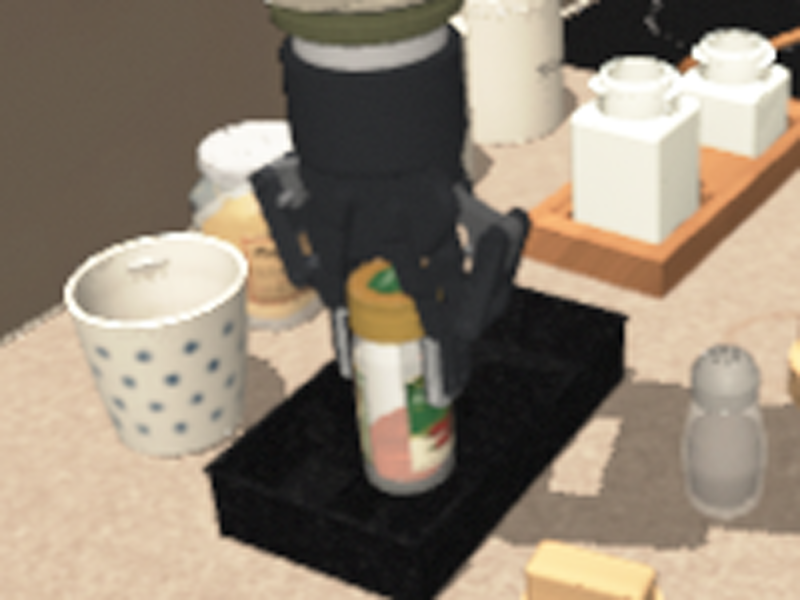

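Call:
{"op": "move_arm", "data": {"deltas": [[0,0,0.4,0,0,0],[0,0,0.7,0,0,0],[0,0,0.8,0,0,0],[0,0,0.9,0,0,0],[0,0,0.9,0,0,0],[0,0,0.7,0,0,0],[0,0,0.3,0,0,0],[0,0,0,0,0,0],[0,0,0,0,0,0],[0,0,0,0,0,0]]}}

```text
time_s: 6.35
eef_pos: [560.9, 304.2, 50.5]
ee_rot: [0.0, 0.688, 0.726, 0.0]
force: [-0.3, 0.7, -0.6]
grip_width: 0.471
```

Run:
```python
from h import *
setcmd(561.1,304.2,49.9,93)
plan2([((None,None,None),93,4),((None,None,170),93,6),((540,150,175),90,3),((435,-54,175),90,7)])
```

```text
t=6.35 meas=[560.9 304.2  50.5] yaw=93.03 cmd0=[561.1 304.2  49.9  93. ] grip=0.471 F=[-0.3  0.7 -0.6] tz=0.00
end [435.5 -53.7 174.9] 90.0 max row 5.2 1.0
[[0,0,0,0,0,0],[0,0,0,0,0,0],[0,0,0,0,0,0],[0,0,0,0,0,0],[0,0,-1.1,0,0,0],[0,0,-2.2,0,0,0],[0,0,-2.7,0,0,0],[0,0,-2.7,0,0,0],[0,0,-2.2,0,0,0],[0,0,-1.1,0,0,0]]
[[-5.1,-1,-0.2,0,0,1],[-5.1,-0.9,-0.1,0,0,1],[-5.1,-0.7,-0.2,0,0,1],[-1.5,-0.8,0,0,0,0],[-3,-1.5,0,0,0,0],[-3.8,-2,0,0,0,0],[-3.8,-1.9,0,0,0,0],[-3.8,-2,0,0,0,0],[-3,-1.6,0,0,0,0],[-1.5,-0.7,0,0,0,0]]
```

Call:
{"op": "move_arm", "data": {"deltas": [[0,0,0.1,0,0,0],[0,0,0,0,0,0],[0,0,0,0,0,0],[0,0,0,0,0,0],[0,0,-1.1,0,0,0],[0,0,-2.2,0,0,0],[0,0,-2.7,0,0,0],[0,0,-2.7,0,0,0],[0,0,-2.2,0,0,0],[0,0,-1.1,0,0,0]], "grip": 7.5}}

```text
time_s: 7.35
eef_pos: [561.4, 304.4, 172.4]
ee_rot: [0.001, 0.688, 0.726, 0.002]
force: [-0.6, 0.6, -0.8]
grip_width: 0.879
```

Run:
```python
from h import *
setcmd(561.1,304.2,168.9,93)
plan2([((435.5,-53.7,165),90,10)])
```

```text
t=7.35 meas=[561.4 304.4 172.4] yaw=93.04 cmd0=[561.1 304.2 168.9  93. ] grip=0.879 F=[-0.6  0.6 -0.8] tz=0.00
end [435.9 -53.8 164.9] 90.0 max row 4.6 1.0
[[-1.7,-0.7,0,0,0,0],[-3.3,-1.4,0.1,0,0,0],[-4.2,-1.7,0,0,0,1],[-4.2,-1.6,0,0,0,0],[-4.2,-1.7,0.1,0,0,0],[-4.2,-1.6,0,0,0,1],[-4.2,-1.6,0.1,0,0,0],[-4.3,-1.5,0,0,0,1],[-3.4,-1.2,0.1,0,0,0],[-1.7,-0.6,0,0,0,0]]
```

Call:
{"op": "move_arm", "data": {"deltas": [[-1.7,-0.7,0,0,0,0],[-3.3,-1.4,0.1,0,0,0],[-4.2,-1.7,0,0,0,1],[-4.2,-1.6,0,0,0,0],[-4.2,-1.7,0.1,0,0,0],[-4.2,-1.6,0,0,0,1],[-4.2,-1.6,0.1,0,0,0],[-4.3,-1.5,0,0,0,1],[-3.4,-1.2,0.1,0,0,0],[-1.7,-0.6,0,0,0,0]]}}

```text
time_s: 8.35
eef_pos: [434.8, -56.0, 165.3]
ee_rot: [-0.0, 0.708, 0.706, -0.0]
force: [0.4, 0.6, 1.0]
grip_width: 0.88
```

Call:
{"op": "move_arm", "data": {"deltas": [[0,0,0,0,0,0],[0,0,0,0,0,0],[0,0,0.8,0,0,0],[0,0,1.8,0,0,0],[0,0,2.2,0,0,0],[0,0,2.2,0,0,0],[0,0,2.2,0,0,0],[0,0,1.8,0,0,0],[0,0,0.9,0,0,0],[0,0,0,0,0,0]]}}

```text
time_s: 9.35
eef_pos: [435.3, -53.1, 45.3]
ee_rot: [-0.001, 0.707, 0.708, -0.0]
force: [0.2, -0.3, 0.4]
grip_width: 0.88
```

Call:
{"op": "move_arm", "data": {"deltas": [[0,0,0,0,0,0],[0,0,0,0,0,0],[0,0,0,0,0,0],[0,0,0,0,0,0],[0,0,0,0,0,0],[0,0,0,0,0,0],[0,0,0,0,0,0],[0,0,-0.5,0,0,0],[0,0,-1.5,0,0,0],[0,0,-2,0,0,0]], "grip": 3.2}}

```text
time_s: 10.35
eef_pos: [435.3, -53.8, 86.6]
ee_rot: [-0.001, 0.707, 0.707, -0.0]
force: [-0.0, -0.2, -1.1]
grip_width: 0.461
```

Run:
```python
from h import *
setcmd(435.9,-53.8,85.9,90)
im=eyes.capture("wrist"); cv2.imwrite("pics/w4.png",im)
plan2([((None,None,160),90,3),((*tr(-29,0),165),93,9),((None,None,165),93,1),((None,None,96.5),93,7)])
```

```text
t=10.40 meas=[437.  -54.4  89.7] yaw=90.04 cmd0=[435.9 -53.8  85.9  90. ] grip=0.461 F=[ 3.2 -1.1  2.7] tz=-0.03
end [564.4 236.3  96.9] 93.0 max row 4.3 1.0
[[0,0,-2.5,0,0,0],[0,0,-2.4,0,0,0],[0,0,-2.5,0,0,0],[1.6,0.7,0,0,0,0],[3.1,1.4,-0.1,0,0,0],[3.9,1.7,-0.1,0,0,-1],[3.9,1.8,0,0,0,0],[3.9,1.8,-0.1,0,0,-1],[3.9,1.9,-0.1,0,0,0],[3.8,1.8,0,0,0,-1]]
[[3.1,1.6,-0.1,0,0,0],[1.5,0.8,0,0,0,0],[0,0,0,0,0,0],[0,0,0.5,0,0,0],[0,0,1,0,0,0],[0,0,1.3,0,0,0],[0,0,1.3,0,0,0],[0,0,1.2,0,0,0],[0,0,1,0,0,0],[0,0,0.5,0,0,0]]
```

View pics/w4.png

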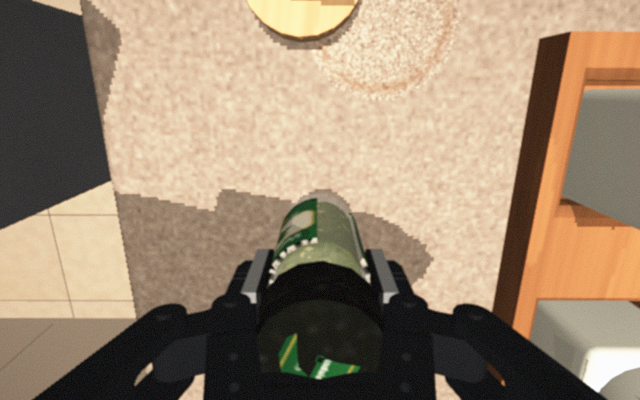

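Call:
{"op": "move_arm", "data": {"deltas": [[0,0,-2.5,0,0,0],[0,0,-2.4,0,0,0],[0,0,-2.5,0,0,0],[1.6,0.7,0,0,0,0],[3.1,1.4,-0.1,0,0,0],[3.9,1.7,-0.1,0,0,-1],[3.9,1.8,0,0,0,0],[3.9,1.8,-0.1,0,0,-1],[3.9,1.9,-0.1,0,0,0],[3.8,1.8,0,0,0,-1]]}}

```text
time_s: 11.4
eef_pos: [543.0, 190.9, 164.2]
ee_rot: [0.0, 0.688, 0.726, 0.0]
force: [1.6, -1.1, -1.2]
grip_width: 0.462
```

Call:
{"op": "move_arm", "data": {"deltas": [[3.1,1.6,-0.1,0,0,0],[1.5,0.8,0,0,0,0],[0,0,0,0,0,0],[0,0,0.5,0,0,0],[0,0,1,0,0,0],[0,0,1.3,0,0,0],[0,0,1.3,0,0,0],[0,0,1.2,0,0,0],[0,0,1,0,0,0],[0,0,0.5,0,0,0]]}}

```text
time_s: 12.4
eef_pos: [563.7, 236.1, 95.9]
ee_rot: [-0.0, 0.688, 0.726, -0.001]
force: [1.5, 0.2, -0.7]
grip_width: 0.462
```

Run:
```python
from h import *
im=eyes.capture("wrist"); cv2.imwrite("pics/w5.png",im)
im2=eyes.capture("side"); crop(im2,260,240,200,150,4,"s5.png")
plan2([((None,None,48.9),93,7)])
```

```text
t=12.50 meas=[563.9 236.1  96.5] yaw=93.03 cmd0=[564.4 236.3  96.9  93. ] grip=0.461 F=[ 0.1 -0.2 -0.2] tz=-0.02
end [564.4 236.3  48.9] 93.0 max row 0.9 0.0
[[0,0,0.4,0,0,0],[0,0,0.7,0,0,0],[0,0,0.9,0,0,0],[0,0,0.8,0,0,0],[0,0,0.9,0,0,0],[0,0,0.7,0,0,0],[0,0,0.4,0,0,0],[0,0,0,0,0,0],[0,0,0,0,0,0],[0,0,0,0,0,0]]
```

View pics/w5.png

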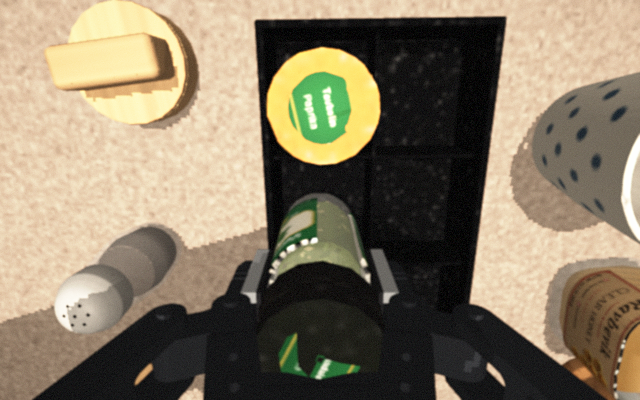

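View pics/s5.png

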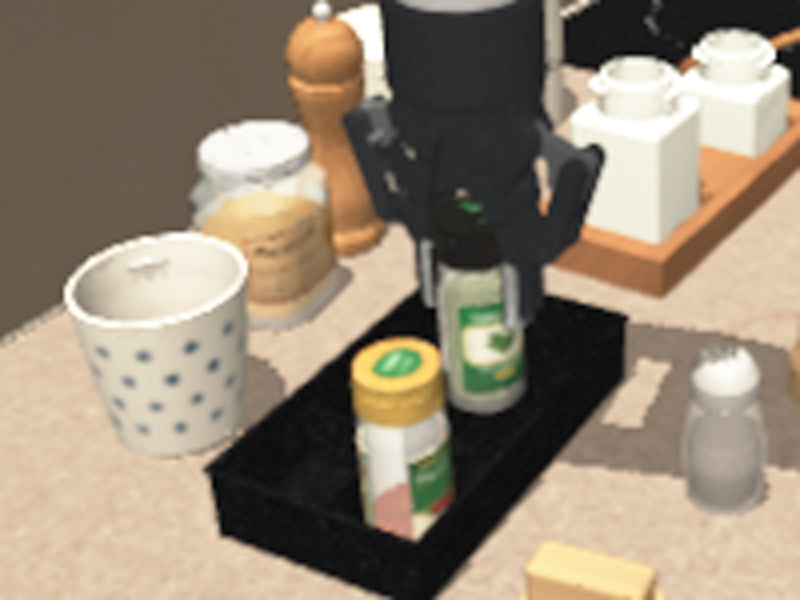

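Run:
```python
from h import *
P=eyes.camera_params("wrist")
for uv,z in [((420,155),40),((420,248),40),((370,60),40),((370,215),40),((257,60),44),((500,60),44),((380,18),44),((95,299),80),((105,58),49)]: print(uv,cast(P,uv,z).round(1))
print(tr(-29,34),tr(-29,-34),tr(0,106),tr(0,0),tr(0,68))
```

```text
(420, 155) [618.6 278.3  40. ]
(420, 248) [626.5 221.4  40. ]
(370, 60) [585.8 326.5  40. ]
(370, 215) [594. 241.  40.]
(257, 60) [527.8 323.1  44. ]
(500, 60) [651.4 329.7  44. ]
(380, 18) [588.4 345.7  44. ]
(95, 299) [451.1 202.2  80. ]
(105, 58) [453.2 319.8  49. ]
[562.31697868 270.48926288] [565.7572986  202.57634659] [587.63714835 343.86425186] [593. 238.] [589.55968007 305.91291629]
```

Call:
{"op": "move_arm", "data": {"deltas": [[0,0,0.4,0,0,0],[0,0,0.7,0,0,0],[0,0,0.9,0,0,0],[0,0,0.8,0,0,0],[0,0,0.9,0,0,0],[0,0,0.7,0,0,0],[0,0,0.4,0,0,0],[0,0,0,0,0,0],[0,0,0,0,0,0],[0,0,0,0,0,0]]}}

```text
time_s: 13.5
eef_pos: [564.0, 236.3, 49.7]
ee_rot: [-0.0, 0.688, 0.726, 0.0]
force: [-3.6, 0.3, 4.6]
grip_width: 0.463
```

Call:
{"op": "move_arm", "data": {"deltas": [[0,0,0,0,0,0],[0,0,0,0,0,0],[0,0,0,0,0,0],[0,0,0,0,0,0],[0,0,-1.1,0,0,0],[0,0,-2.2,0,0,0],[0,0,-2.7,0,0,0],[0,0,-2.7,0,0,0],[0,0,-2.2,0,0,0],[0,0,-1.1,0,0,0]], "grip": 7.5}}

```text
time_s: 14.5
eef_pos: [564.8, 236.4, 172.2]
ee_rot: [0.001, 0.688, 0.726, 0.002]
force: [0.1, -0.2, -0.8]
grip_width: 0.877
```

Run:
```python
from h import *
setcmd(564.4,236.3,168.9,93)
# salt by side+top
Pt=eyes.camera_params("top");Ps=eyes.camera_params("side")
im2=eyes.capture("side"); crop(im2,300,250,200,150,4,"s6.png")
for u in [(340,258)]: print(cast(Ps,u,80))
for u in [(341,287)]: print(cast(Ps,u,6))
plan2([((446,193,150),90,7)],commit=False)
```

```text
[446.53438545 201.20558026  80.        ]
[445.06828115 196.62076261   6.        ]
t=14.55 meas=[565.  236.4 172.9] yaw=93.04 cmd0=[564.4 236.3 168.9  93. ] grip=0.884 F=[-0.  -1.4  2.3] tz=-0.01
end [445.6 192.7 149.9] 90.0 max row 2.4 1.0
[[-0.3,-0.9,0.1,0,0,0],[-0.5,-1.8,0.3,0,0,1],[-0.7,-2.2,0.4,0,0,0],[-0.8,-2.2,0.3,0,0,1],[-0.7,-2.2,0.4,0,0,0],[-0.6,-1.8,0.2,0,0,1],[-0.4,-0.9,0.2,0,0,0],[0,0,0,0,0,0],[0,0,0,0,0,0],[0,0,0,0,0,0]]
```

View pics/s6.png

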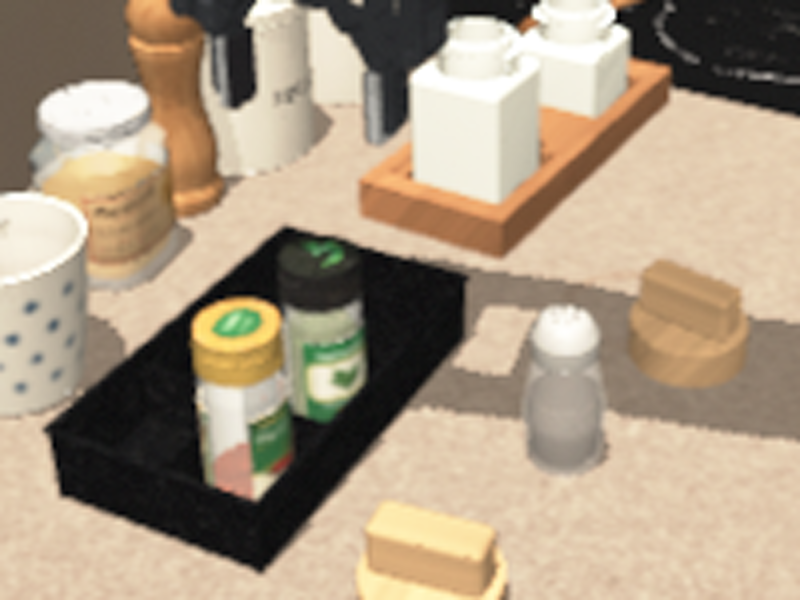

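Call:
{"op": "move_arm", "data": {"deltas": [[-0.3,-0.9,0.1,0,0,0],[-0.5,-1.8,0.3,0,0,1],[-0.6,-2.2,0.4,0,0,0],[-0.7,-2.2,0.3,0,0,1],[-0.6,-2.2,0.4,0,0,0],[-0.5,-1.8,0.2,0,0,1],[-0.4,-0.9,0.2,0,0,0],[0,0,1,0,0,0],[0,0,1.5,0,0,0],[0,0,0.5,0,0,0]]}}

```text
time_s: 15.55
eef_pos: [444.8, 196.4, 118.3]
ee_rot: [-0.001, 0.707, 0.707, -0.001]
force: [0.5, -0.5, 0.8]
grip_width: 0.877
```

Run:
```python
from h import *
setcmd(445.6,196.7,119.9,90)
im=eyes.capture("wrist"); cv2.imwrite("pics/w7.png",im)
plan2([((None,None,20),90,9)])
```

```text
t=15.60 meas=[444.8 196.4 118.3] yaw=90.03 cmd0=[445.6 196.7 119.9  90. ] grip=0.879 F=[-0.6 -0.1 -0.4] tz=-0.03
end [445.6 196.7  19.9] 90.0 max row 1.4 0.0
[[0,0,0.5,0,0,0],[0,0,1.1,0,0,0],[0,0,1.4,0,0,0],[0,0,1.3,0,0,0],[0,0,1.4,0,0,0],[0,0,1.3,0,0,0],[0,0,1.4,0,0,0],[0,0,1,0,0,0],[0,0,0.6,0,0,0],[0,0,0,0,0,0]]
```

View pics/w7.png

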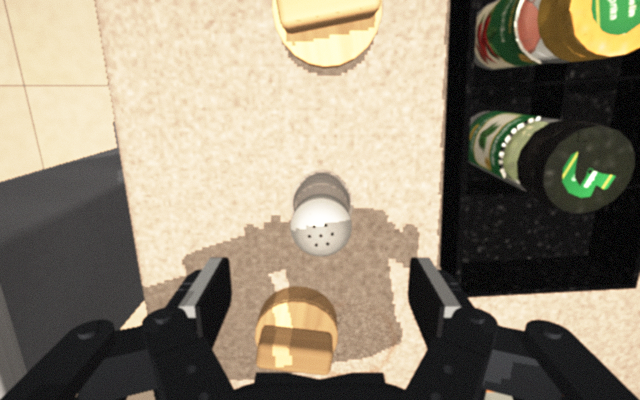

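Run:
```python
from h import *
P=eyes.camera_params("wrist"); print(cast(P,(321,227),72),cast(P,(321,200),40))
```

```text
[446.03198401 196.19239373  72.        ] [446.0516739  202.10283482  40.        ]
```

Call:
{"op": "move_arm", "data": {"deltas": [[0,0,0.5,0,0,0],[0,0,1.1,0,0,0],[0,0,1.4,0,0,0],[0,0,1.3,0,0,0],[0,0,1.4,0,0,0],[0,0,1.3,0,0,0],[0,0,1.4,0,0,0],[0,0,1,0,0,0],[0,0,0.6,0,0,0],[0,0,0,0,0,0]]}}

```text
time_s: 16.6
eef_pos: [445.0, 196.5, 19.7]
ee_rot: [-0.0, 0.707, 0.707, -0.0]
force: [-0.0, 0.0, 0.4]
grip_width: 0.878
```

Call:
{"op": "move_arm", "data": {"deltas": [[0,0,0,0,0,0],[0,0,0,0,0,0],[0,0,0,0,0,0],[0,0,0,0,0,0],[0,0,0,0,0,0],[0,0,0,0,0,0],[0,0,0,0,0,0],[0,0,-1,0,0,0],[0,0,-3,0,0,0],[0,0,-3,0,0,0]], "grip": 3.4}}

```text
time_s: 17.6
eef_pos: [444.9, 196.5, 91.6]
ee_rot: [-0.0, 0.707, 0.707, -0.0]
force: [0.5, 0.3, -1.4]
grip_width: 0.468
```

Run:
```python
from h import *
setcmd(445.6,196.7,89.9,90)
im=eyes.capture("wrist"); cv2.imwrite("pics/w8.png",im)
plan2([((None,None,130),90,2),((*tr(0,-67),130),93,8),((None,None,130),93,2),((None,None,24),93,8)])
```

```text
t=17.65 meas=[447.3 197.1  96.4] yaw=90.06 cmd0=[445.6 196.7  89.9  90. ] grip=0.467 F=[3.8 2.  4.9] tz=0.01
end [596.2 170.9  23.9] 93.0 max row 2.4 1.0
[[0,0,-2,0,0,0],[0,0,-2,0,0,0],[-0.2,0.9,0,0,0,0],[-0.3,1.9,0,0,0,-1],[-0.4,2.4,0,0,0,0],[-0.5,2.3,0,0,0,0],[-0.4,2.4,0,0,0,-1],[-0.5,2.3,0,0,0,0],[-0.4,1.9,0,0,0,-1],[-0.2,0.9,0,0,0,0]]
[[0,0,0,0,0,0],[0,0,0,0,0,0],[0,0,0.7,0,0,0],[0,0,1.3,0,0,0],[0,0,1.6,0,0,0],[0,0,1.7,0,0,0],[0,0,1.6,0,0,0],[0,0,1.7,0,0,0],[0,0,1.3,0,0,0],[0,0,0.7,0,0,0]]
```

View pics/w8.png

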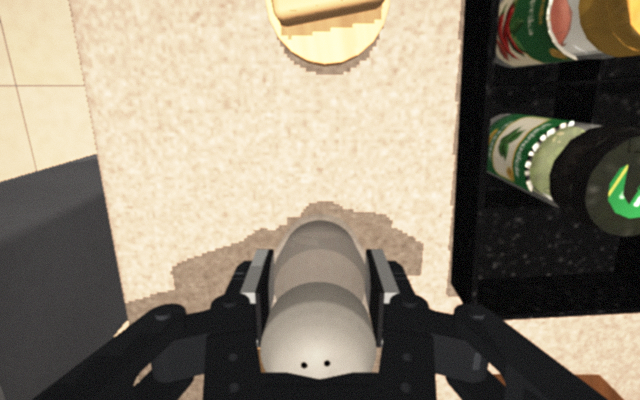

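Call:
{"op": "move_arm", "data": {"deltas": [[0,0,-2,0,0,0],[0,0,-2,0,0,0],[-0.3,0.9,0,0,0,0],[-0.4,1.9,0,0,0,-1],[-0.4,2.4,0,0,0,0],[-0.6,2.3,0,0,0,0],[-0.5,2.4,0,0,0,-1],[-0.5,2.3,0,0,0,0],[-0.4,1.9,0,0,0,-1],[-0.3,0.9,0,0,0,0]]}}

```text
time_s: 18.65
eef_pos: [597.2, 165.0, 129.1]
ee_rot: [-0.0, 0.688, 0.725, -0.0]
force: [-0.3, -0.4, -0.9]
grip_width: 0.466
```

Call:
{"op": "move_arm", "data": {"deltas": [[0,0,0,0,0,0],[0,0,0,0,0,0],[0,0,0.7,0,0,0],[0,0,1.3,0,0,0],[0,0,1.2,0,0,0],[0,0,1.2,0,0,0],[0,0,0.8,0,0,0],[0,0,0.4,0,0,0],[0,0,0,0,0,0],[0,0,0,0,0,0]]}}

```text
time_s: 19.65
eef_pos: [596.2, 165.8, 74.7]
ee_rot: [0.0, 0.688, 0.726, 0.0]
force: [-0.4, -0.3, -0.8]
grip_width: 0.471
```

Run:
```python
from h import *
setcmd(596.2,166.0,73.9,93)
im=eyes.capture("wrist"); cv2.imwrite("pics/w9.png",im)
im2=eyes.capture("side"); crop(im2,270,240,200,150,4,"s9.png")
print(tr(0,-72))
plan2([((*tr(0,-72),23.4),93,8)])
```

```text
[596.64269169 166.09220628]
t=19.75 meas=[596.3 165.8  74.8] yaw=93.03 cmd0=[596.2 166.   73.9  93. ] grip=0.466 F=[-0.1  0.2 -0.9] tz=-0.01
end [596.2 166.   22.9] 93.0 max row 0.8 0.0
[[0,0,0.3,0,0,0],[0,0,0.6,0,0,0],[0,0,0.8,0,0,0],[0,0,0.8,0,0,0],[0,0,0.8,0,0,0],[0,0,0.8,0,0,0],[0,0,0.6,0,0,0],[0,0,0.4,0,0,0],[0,0,0,0,0,0],[0,0,0,0,0,0]]
```

View pics/w9.png

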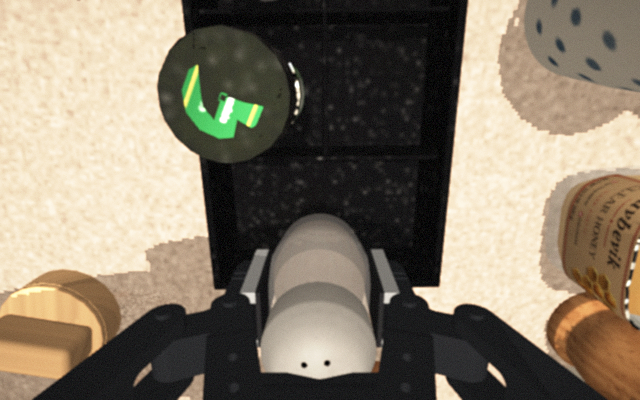

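View pics/s9.png

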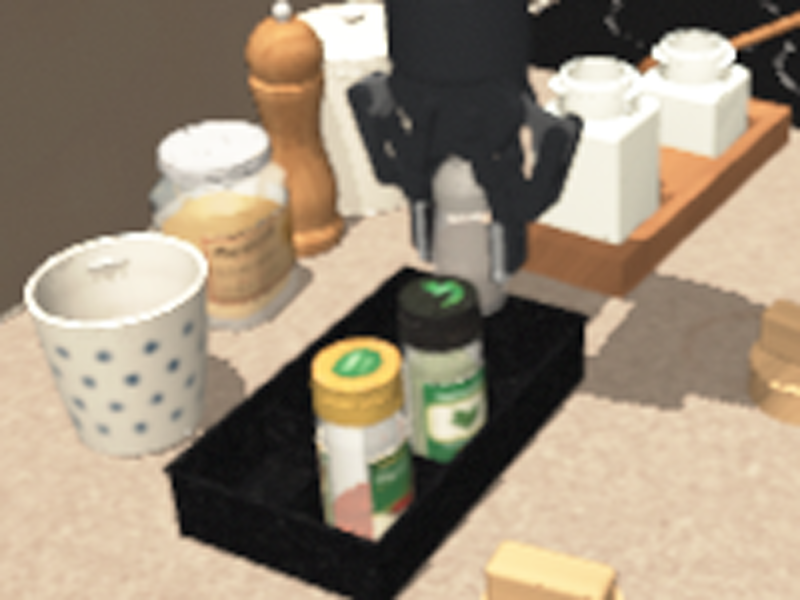

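Run:
```python
from h import *
P=eyes.camera_params("wrist")
for uv,z in [((218,287),44),((438,287),44),((330,155),40),((322,238),54)]: print(uv,cast(P,uv,z).round(1))
print(tr(-63,-106),tr(63,-106),tr(0,-34))
```

```text
(218, 287) [542.6 133.4  44. ]
(438, 287) [663.6 139.8  44. ]
(330, 155) [599.8 209.2  40. ]
(322, 238) [597.8 170.1  54. ]
[535.44353215 128.94839291] [661.28217115 135.32310336] [594.72015996 204.04354186]
```

Call:
{"op": "move_arm", "data": {"deltas": [[0,0,0.3,0,0,0],[0,0,0.6,0,0,0],[0,0,0.8,0,0,0],[0,0,0.8,0,0,0],[0,0,0.8,0,0,0],[0,0,0.8,0,0,0],[0,0,0.6,0,0,0],[0,0,0.4,0,0,0],[0,0,0,0,0,0],[0,0,0,0,0,0]]}}

```text
time_s: 20.75
eef_pos: [596.0, 165.8, 23.7]
ee_rot: [0.0, 0.688, 0.726, 0.0]
force: [-2.7, -1.5, 4.9]
grip_width: 0.469
```

Call:
{"op": "move_arm", "data": {"deltas": [[0,0,0,0,0,0],[0,0,0,0,0,0],[0,0,0,0,0,0],[0,0,0,0,0,0],[0,0,-1,0,0,0],[0,0,-2.5,0,0,0],[0,0,-3,0,0,0],[0,0,-3,0,0,0],[0,0,-3,0,0,0],[0,0,-3,0,0,0]], "grip": 6}}

```text
time_s: 21.75
eef_pos: [595.9, 165.8, 180.5]
ee_rot: [0.0, 0.688, 0.726, 0.0]
force: [-0.1, 0.7, 0.2]
grip_width: 0.701
```

Run:
```python
from h import *
setcmd(596.2,166.0,177.9,93)
im2=eyes.capture("side"); crop(im2,270,240,200,150,4,"s10.png")
plan2([((614,-70,240),90,8)])
```

```text
t=21.80 meas=[597.7 166.  186. ] yaw=93.04 cmd0=[596.2 166.  177.9  93. ] grip=0.704 F=[0.9 0.8 5.1] tz=0.01
end [613.5 -69.6 239.9] 90.0 max row 3.8 1.0
[[-1.5,0,-0.4,0,0,0],[-2.9,0.1,-0.8,0,0,1],[-3.7,0.2,-0.9,0,0,0],[-3.7,0.1,-1,0,0,0],[-3.7,0.2,-1,0,0,1],[-3.7,0.2,-0.9,0,0,0],[-3,0.1,-0.8,0,0,1],[-1.4,0.1,-0.4,0,0,0],[0,0,0,0,0,0],[0,0,0,0,0,0]]
```

View pics/s10.png

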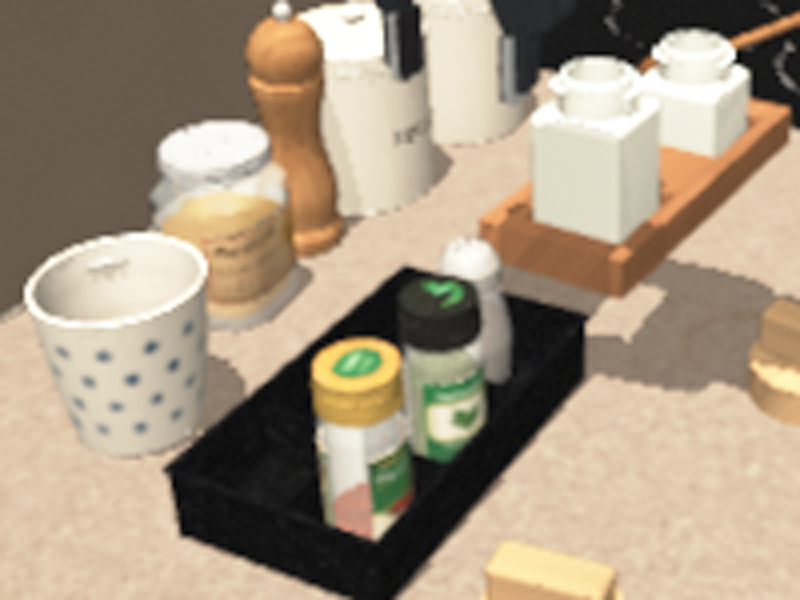

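Call:
{"op": "move_arm", "data": {"deltas": [[-1.5,0,-0.4,0,0,0],[-2.9,0.1,-0.8,0,0,1],[-3.7,0.2,-0.9,0,0,0],[-3.7,0.1,-1,0,0,0],[-3.7,0.2,-1,0,0,0],[-3.7,0.2,-0.9,0,0,1],[-3,0.1,-0.8,0,0,1],[-1.4,0.1,-0.4,0,0,0],[0,0,0,0,0,0],[0,0,0,0,0,0]], "grip": 8.5}}

```text
time_s: 22.8
eef_pos: [613.8, -68.9, 239.6]
ee_rot: [-0.001, 0.707, 0.708, -0.0]
force: [-0.3, 0.6, 0.1]
grip_width: 0.993
```

Run:
```python
from h import *
s,r=st(); print(s["eef_pos"],yaw(r),s["dq"].round(3))
im=eyes.capture("wrist"); cv2.imwrite("pics/w11.png",im)
crop(im,320,200,400,300,2,"w11z.png")
```

```text
[613.82839866 -68.87890444 239.6430366 ] 90.07511562139194 [ 0.021 -0.003  0.003 -0.001  0.001  0.002]
```

View pics/w11z.png

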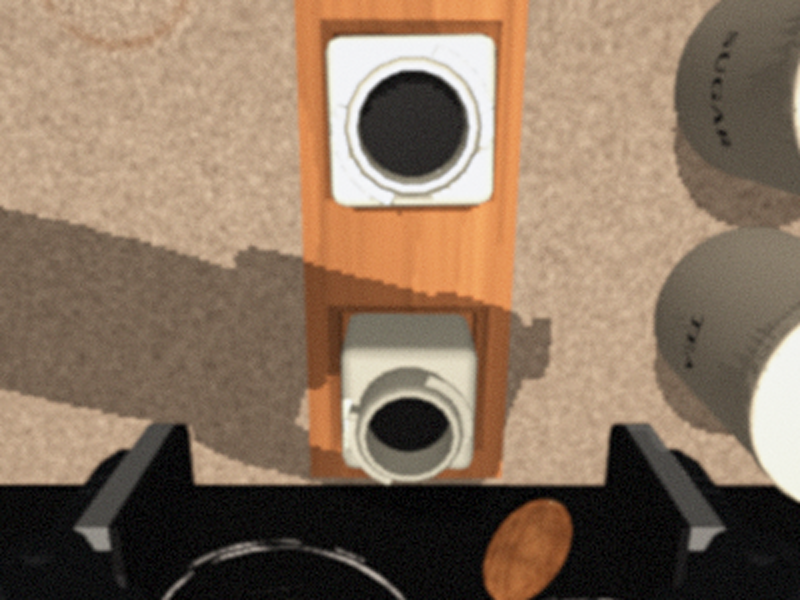

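Run:
```python
from h import *
im=cv2.imread("pics/w11.png")
a=im[60:160,275:375]; b=im[195:300,275:375]
cl=cv2.createCLAHE(4,(4,4))
o=[]
for c in (a,b):
    g=cv2.cvtColor(c,cv2.COLOR_BGR2GRAY); g=cv2.resize(g,(400,400),interpolation=cv2.INTER_CUBIC); o.append(cl.apply(g))
cv2.imwrite("pics/w11c.png",np.hstack(o))
```

```text
(no output)
```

View pics/w11c.png

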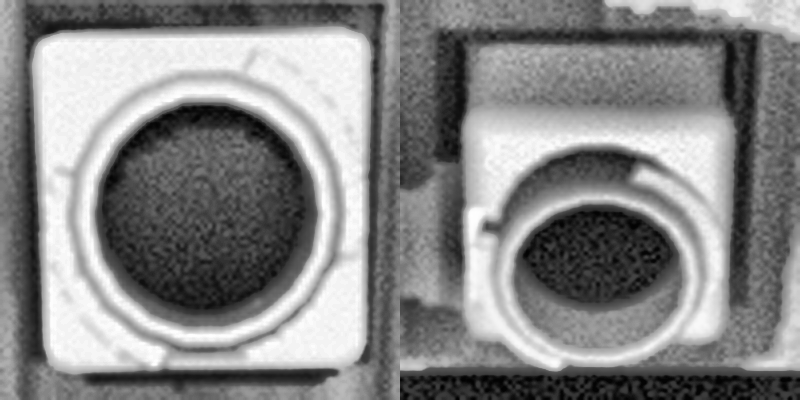

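Run:
```python
from h import *
P=eyes.camera_params("wrist")
f=lambda u,v,z: cast(P,(120+u/2,50+v/2),z).round(1)
print("tall rim",f(413,126,122),"short rim",f(410,425,92))
for n,u,v,z in [("tall TL",327,36,98),("tall TR",495,36,98),("tall BR",493,205,98),("tall BL",332,205,98),
 ("sh TL",343,352,68),("sh TR",476,352,68),("rackT left",297,0,28),("rackT right",527,0,28),("rack BL",310,477,28),("rack BR",501,477,28),("wellR top",400,308,28),("wellL top",400,20,28),("wellL bot",400,207,28)]:
    print(n,f(u,v,z))
```

```text
tall rim [619.1 -10.3 122. ] short rim [ 619.4 -143.8   92. ]
tall TL [587.1  20.9  98. ]
tall TR [650.  21.  98.]
tall BR [651.9 -42.7  98. ]
tall BL [587.3 -42.8  98. ]
sh TL [ 587.9 -118.1   68. ]
sh TR [ 650.7 -117.9   68. ]
rackT left [567.   39.9  28. ]
rackT right [672.9  40.1  28. ]
rack BL [ 564.2 -209.9   28. ]
rack BR [ 672.1 -209.6   28. ]
wellR top [ 614.8 -109.3   28. ]
wellL top [614.4  31.4  28. ]
wellL bot [614.7 -56.   28. ]
```

Run:
```python
from h import *
P=eyes.camera_params("wrist")
print(cast(P,(325.25,268.2),92))
plan2([((618.5,-12,160),90,7),((None,None,110),90,3)],commit=True)
```

```text
[ 619.65341243 -149.53572691   92.        ]
t=22.85 meas=[613.9 -68.4 239.7] yaw=90.12 cmd0=[613.5 -69.6 239.9  90. ] grip=0.995 F=[-0.1  0.6  0. ] tz=-0.02
end [618.5 -11.6 109.9] 90.0 max row 1.9 0.0
[[0.4,0,0.6,0,0,0],[0.9,0.1,1.2,0,0,0],[1,0.1,1.5,0,0,0],[1.1,0.1,1.4,0,0,0],[1.1,0.1,1.5,0,0,0],[0.8,0.1,1.2,0,0,0],[0.5,0,0.6,0,0,0],[0,0,1.7,0,0,0],[0,0,1.6,0,0,0],[0,0,1.7,0,0,0]]
```

Call:
{"op": "move_arm", "data": {"deltas": [[0.4,0,0.6,0,0,0],[0.9,0.1,1.2,0,0,0],[1,0.1,1.5,0,0,0],[1.1,0.1,1.4,0,0,0],[1.1,0.1,1.5,0,0,0],[0.8,0.1,1.2,0,0,0],[0.5,0,0.6,0,0,0],[0,0,1.7,0,0,0],[0,0,1.6,0,0,0],[0,0,1.2,0,0,0]]}}

```text
time_s: 23.85
eef_pos: [618.9, -11.4, 114.3]
ee_rot: [-0.0, 0.707, 0.707, -0.0]
force: [-0.1, 0.6, -0.2]
grip_width: 0.989
```

Run:
```python
from h import *
setcmd(618.5,-11.6,114.9,90)
s,r=st(); print(s["eef_pos"])
im=eyes.capture("wrist"); cv2.imwrite("pics/w12.png",im)
P=eyes.camera_params("wrist"); print([proj(P,(618.5+dx,-11.6,98)).round() for dx in (-42,-33,33,42)], proj(P,(618.5,-11.6,122)))
```

```text
[618.86385147 -11.39821784 114.25509408]
[array([232., 252.]), array([251., 252.]), array([388., 252.]), array([406., 252.])] [319.04061809 277.1676783 ]
```

View pics/w12.png

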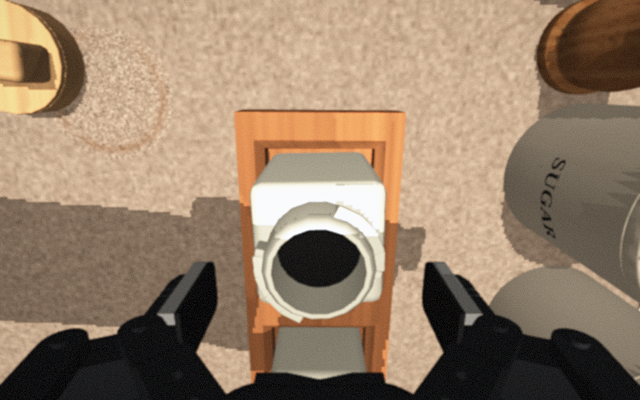

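Run:
```python
from h import *
P=eyes.camera_params("wrist")
for uv,z in [((318,262),122),((318,268),122),((318,190),98),((318,298),98),((318,140),28),((318,110),28)]: print(uv,z,cast(P,uv,z).round(1))
im=cv2.imread("pics/w12.png"); crop(im,320,240,200,200,3,"w12z.png")
```

```text
(318, 262) 122 [618.1  -4.6 122. ]
(318, 268) 122 [618.1  -7.3 122. ]
(318, 190) 98 [617.9  19.4  98. ]
(318, 298) 98 [617.9 -37.2  98. ]
(318, 140) 28 [617.4  32.3  28. ]
(318, 110) 28 [617.4  50.8  28. ]
```

View pics/w12z.png

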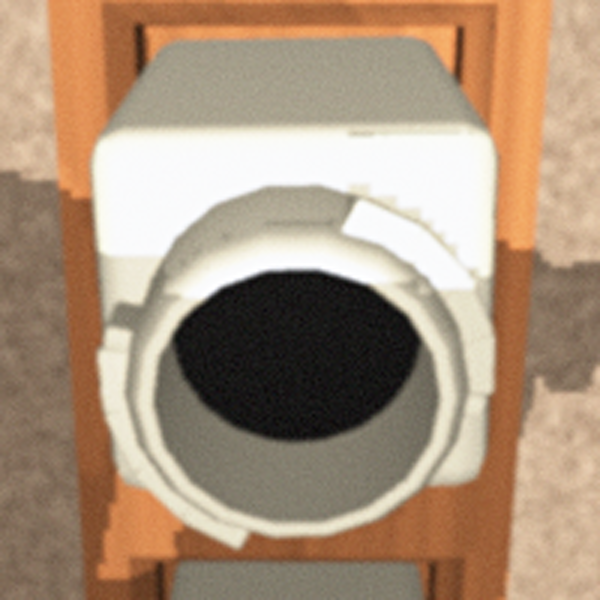

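Call:
{"op": "move_arm", "data": {"deltas": [[0,0,0.4,0,0,0],[0,0,0.8,0,0,0],[0,0,1,0,0,0],[0,0,1,0,0,0],[0,0,1,0,0,0],[0,0,0.8,0,0,0],[0,0,0.4,0,0,0],[0,0,0,0,0,0],[0,0,0,0,0,0],[0,0,0,0,0,0]]}}

```text
time_s: 24.9
eef_pos: [619.3, -11.8, 61.8]
ee_rot: [0.0, 0.707, 0.707, 0.0]
force: [-1.0, 0.2, 0.0]
grip_width: 0.995
```

Call:
{"op": "move_arm", "data": {"deltas": [[0,0,0,0,0,0],[0,0,0,0,0,0],[0,0,0,0,0,0],[0,0,0,0,0,0],[0,0,0,0,0,0],[0,0,0,0,0,0],[0,0,0,0,0,0],[0,0,0,0,0,0],[0,0,0,0,0,0],[0,0,0,0,0,0]], "grip": 5.8, "newtons": 60}}

```text
time_s: 25.9
eef_pos: [619.2, -11.7, 61.9]
ee_rot: [0.0, 0.707, 0.707, 0.0]
force: [-3.6, -0.8, 5.6]
grip_width: 0.761
```

Run:
```python
from h import *
setcmd(618.5,-11.6,60.9,90)
s,r=st(); print(s["eef_pos"],s["force"],s["wrist_torque"],yaw(r))
plan2([((None,None,115),90,8),((455,-100,115),90,9)])
```

```text
[619.15039491 -11.74996665  61.91612204] [-3.55663338 -0.79962667  5.63389232] [ 0.04687574  0.3965861  -0.02092693] 90.04033387050063
t=25.90 meas=[619.2 -11.7  61.9] yaw=90.04 cmd0=[618.5 -11.6  60.9  90. ] grip=0.761 F=[-3.6 -0.8  5.6] tz=-0.02
end [455.5 -99.6 114.9] 90.0 max row 2.5 0.0
[[0,0,-0.3,0,0,0],[0,0,-0.7,0,0,0],[0,0,-0.9,0,0,0],[0,0,-0.8,0,0,0],[0,0,-0.9,0,0,0],[0,0,-0.8,0,0,0],[0,0,-0.7,0,0,0],[0,0,-0.3,0,0,0],[-0.5,-0.9,0,0,0,0],[-0.9,-1.8,0,0,0,0]]
[[-1.2,-2.2,0,0,0,0],[-1.2,-2.2,0,0,0,0],[-1.2,-2.2,0,0,0,0],[-1.2,-2.2,0,0,0,0],[-1.2,-2.2,0,0,0,0],[-1,-1.8,0,0,0,0],[-0.4,-0.8,0,0,0,0],[0,0,0,0,0,0],[0,0,0,0,0,0],[0,0,0,0,0,0]]
```

Call:
{"op": "move_arm", "data": {"deltas": [[0,0,-0.3,0,0,0],[0,0,-0.7,0,0,0],[0,0,-0.9,0,0,0],[0,0,-0.8,0,0,0],[0,0,-0.9,0,0,0],[0,0,-0.8,0,0,0],[0,0,-0.7,0,0,0],[0,0,-0.3,0,0,0],[-0.5,-0.9,0,0,0,0],[-0.9,-1.8,0,0,0,0]]}}

```text
time_s: 26.9
eef_pos: [592.2, -25.6, 115.2]
ee_rot: [0.0, 0.707, 0.708, 0.0]
force: [-0.2, -0.5, -4.7]
grip_width: 0.762
```

Call:
{"op": "move_arm", "data": {"deltas": [[-1.2,-2.2,0,0,0,0],[-1.2,-2.2,0,0,0,0],[-1.2,-2.2,0,0,0,0],[-1.2,-2.2,0,0,0,0],[-1.2,-2.2,0,0,0,0],[-1,-1.8,0,0,0,0],[-0.4,-0.8,0,0,0,0],[0,0,0.4,0,0,0],[0,0,0.8,0,0,0],[0,0,0.8,0,0,0]]}}

```text
time_s: 27.9
eef_pos: [456.7, -99.5, 94.5]
ee_rot: [0.0, 0.707, 0.708, 0.0]
force: [0.7, 0.3, -3.4]
grip_width: 0.761
```

Call:
{"op": "move_arm", "data": {"deltas": [[0,0,0.8,0,0,0],[0,0,0.8,0,0,0],[0,0,0.8,0,0,0],[0,0,0.8,0,0,0],[0,0,0.6,0,0,0],[0,0,0.3,0,0,0],[0,0,0.05,0,0,0],[0,0,0,0,0,0],[0,0,0,0,0,0],[0,0,0,0,0,0]]}}

```text
time_s: 28.9
eef_pos: [456.2, -99.9, 53.9]
ee_rot: [0.0, 0.707, 0.707, 0.0]
force: [-0.7, 0.1, -0.8]
grip_width: 0.759
```

Run:
```python
from h import *
setcmd(455.5,-99.6,53.4,90)
s,r=st(); print(s["eef_pos"],s["force"],s["wrist_torque"],yaw(r))
im2=eyes.capture("side"); crop(im2,350,220,200,150,4,"s13.png")
```

```text
[456.2354905  -99.89804847  53.90901436] [-0.7363339   0.07066954 -0.80259359] [-0.00269771  0.07557446 -0.01409492] 90.03296986071764
```

View pics/s13.png

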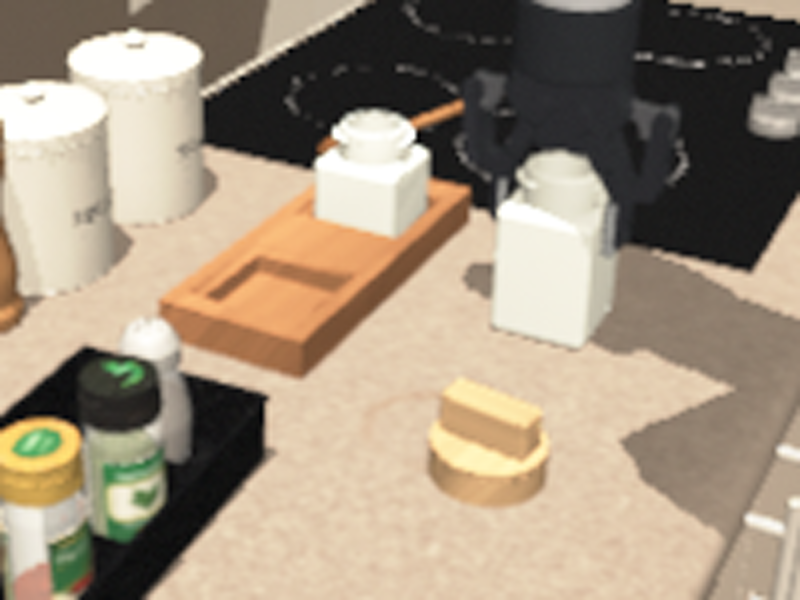

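Call:
{"op": "move_arm", "data": {"deltas": [[0,0,0,0,0,0],[0,0,0,0,0,0],[0,0,0,0,0,0],[0,0,0,0,0,0],[0,0,-1,0,0,0],[0,0,-2.5,0,0,0],[0,0,-3,0,0,0],[0,0,-3,0,0,0],[0,0,-3,0,0,0],[0,0,-3,0,0,0]], "grip": 8.5}}

```text
time_s: 29.95
eef_pos: [455.9, -99.7, 210.9]
ee_rot: [0.0, 0.707, 0.707, 0.0]
force: [0.4, -0.1, 1.1]
grip_width: 0.995
```

Run:
```python
from h import *
setcmd(455.5,-99.6,208.4,90)
plan2([((618.5,-100,220),90,8)])
```

```text
t=29.95 meas=[455.9 -99.7 210.9] yaw=90.04 cmd0=[455.5 -99.6 208.4  90. ] grip=0.995 F=[ 0.4 -0.1  1.1] tz=-0.00
end [618.5 -99.6 220.4] 90.0 max row 2.6 0.0
[[0,1,-0.1,0,0,0],[0,2.1,-0.1,0,0,0],[0,2.5,-0.2,0,0,0],[0,2.6,-0.2,0,0,0],[0,2.5,-0.2,0,0,0],[0,2.5,-0.1,0,0,0],[0,2.1,-0.2,0,0,0],[0,1,-0.1,0,0,0],[0,0,0,0,0,0],[0,0,0,0,0,0]]
```

Call:
{"op": "move_arm", "data": {"deltas": [[0,1,-0.1,0,0,0],[0,2.1,-0.1,0,0,0],[0,2.5,-0.2,0,0,0],[0,2.6,-0.2,0,0,0],[0,2.5,-0.2,0,0,0],[0,2.5,-0.1,0,0,0],[0,2.1,-0.2,0,0,0],[0,1,-0.1,0,0,0],[0,0,0,0,0,0],[0,0,0,0,0,0]]}}

```text
time_s: 30.95
eef_pos: [618.8, -99.6, 220.4]
ee_rot: [-0.0, 0.707, 0.707, -0.0]
force: [0.4, 0.4, 0.1]
grip_width: 0.998
```

Run:
```python
from h import *
s,r=st(); print(s["eef_pos"],yaw(r),s["dq"].round(3))
im=eyes.capture("wrist"); cv2.imwrite("pics/w14.png",im)
crop(im,320,200,400,300,2,"w14z.png")
```

```text
[618.75507686 -99.58286848 220.3700438 ] 90.04116101196462 [-0.004 -0.018  0.013  0.002 -0.    -0.002]
```

View pics/w14z.png

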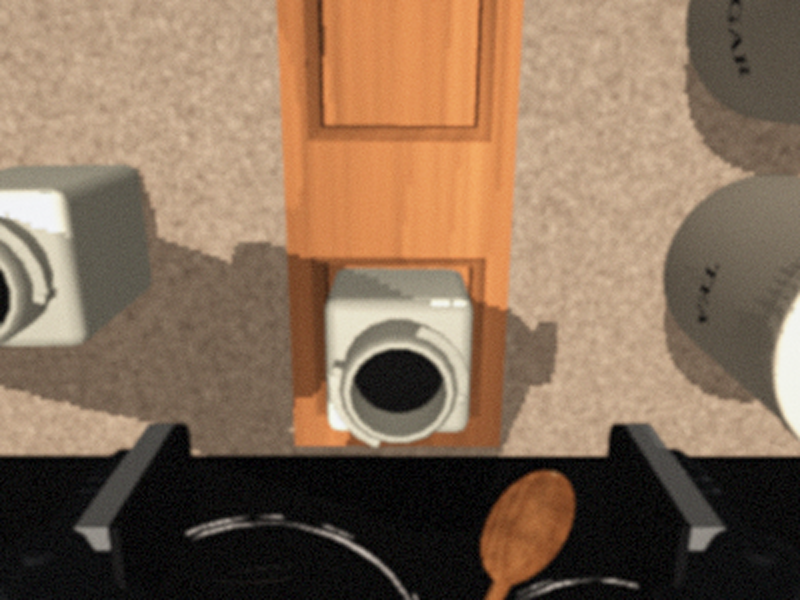

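Run:
```python
from h import *
im=cv2.imread("pics/w14.png"); cv2.imwrite("pics/w14y.png",cv2.resize(im[0:200,240:410],None,fx=4,fy=3,interpolation=cv2.INTER_CUBIC))
P=eyes.camera_params("wrist")
f=lambda u,v,z: cast(P,(120+u/2,50+v/2),z).round(1)
print("short rim",f(400,387,92)); 
for n,u,v,z in [("sh TL",328,306,68),("sh TR",471,306,68),("sh BL",329,430,68),("sh BR",470,432,68),("wellL bot floor",400,127,8),("wellL bot top",400,140,28),("floor l",322,100,8),("floor r",479,100,8),("wellR top z28",400,260,28),("rack end",400,446,28)]:
    print(n,f(u,v,z))
```

```text
short rim [ 619.5 -147.7   92. ]
sh TL [ 588.2 -120.2   68. ]
sh TR [ 650.4 -120.2   68. ]
sh BL [ 586.9 -180.3   68. ]
sh BR [ 651.9 -181.2   68. ]
wellL bot floor [619.5 -48.4   8. ]
wellL bot top [619.5 -52.8  28. ]
floor l [582.  -35.7   8. ]
floor r [657.4 -35.7   8. ]
wellR top z28 [ 619.6 -109.8   28. ]
rack end [ 619.7 -210.8   28. ]
```

View pics/w14y.png

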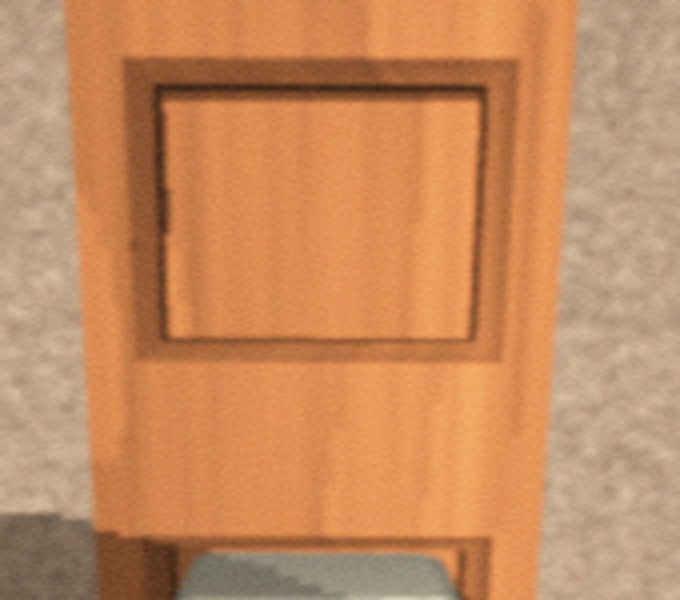

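Run:
```python
from h import *
P=eyes.camera_params("wrist")
for uv,z in [((320,29.5),8),((320,113.3),8),((320,20),28),((320,119.5),28),((279.5,29.5),8),((361,29.5),8),((281.2,113),8),((358.5,113),8)]: print(uv,z,cast(P,uv,z).round(1))
```

```text
(320, 29.5) 8 [619.4  26.1   8. ]
(320, 113.3) 8 [619.5 -48.2   8. ]
(320, 20) 28 [619.4  30.6  28. ]
(320, 119.5) 28 [619.5 -52.4  28. ]
(279.5, 29.5) 8 [582.6  26.    8. ]
(361, 29.5) 8 [656.7  26.1   8. ]
(281.2, 113) 8 [581.8 -47.9   8. ]
(358.5, 113) 8 [656.9 -47.9   8. ]
```

Run:
```python
from h import *
plan2([((619.4,-150.3,120),90,7),((None,None,70),90,3)])
plan2([((None,None,31),90,8)])
```

```text
t=31.00 meas=[618.6 -99.6 220.6] yaw=90.03 cmd0=[618.5 -99.6 220.4  90. ] grip=1.000 F=[-0.   0.2  0.6] tz=0.00
end [ 619.5 -150.6   70.4] 90.0 max row 2.1 0.0
[[-0.4,0,0.7,0,0,0],[-0.7,0,1.5,0,0,0],[-1,0,1.9,0,0,0],[-0.9,0.1,1.8,0,0,0],[-0.9,0,1.9,0,0,0],[-0.8,0,1.5,0,0,0],[-0.4,0,0.7,0,0,0],[0,0,1.7,0,0,0],[0,0,1.7,0,0,0],[0,0,1.6,0,0,0]]
t=31.00 meas=[618.6 -99.6 220.6] yaw=90.03 cmd0=[ 619.5 -150.6   70.4   90. ] grip=1.000 F=[-0.   0.2  0.6] tz=0.00
end [ 619.5 -150.6   31.4] 90.0 max row 0.7 0.0
[[0,0,0.2,0,0,0],[0,0,0.5,0,0,0],[0,0,0.7,0,0,0],[0,0,0.6,0,0,0],[0,0,0.6,0,0,0],[0,0,0.6,0,0,0],[0,0,0.5,0,0,0],[0,0,0.2,0,0,0],[0,0,0,0,0,0],[0,0,0,0,0,0]]
```

Call:
{"op": "move_arm", "data": {"deltas": [[-0.4,0,0.7,0,0,0],[-0.7,0,1.5,0,0,0],[-1,0,1.9,0,0,0],[-0.9,0.1,1.8,0,0,0],[-0.9,0,1.9,0,0,0],[-0.8,0,1.5,0,0,0],[-0.4,0,0.7,0,0,0],[0,0,1.7,0,0,0],[0,0,1.7,0,0,0],[0,0,1.6,0,0,0]]}}

```text
time_s: 32.0
eef_pos: [620.2, -150.8, 70.5]
ee_rot: [0.0, 0.707, 0.707, 0.0]
force: [-0.7, 0.8, 0.2]
grip_width: 0.996
```

Call:
{"op": "move_arm", "data": {"deltas": [[0,0,0.2,0,0,0],[0,0,0.5,0,0,0],[0,0,0.7,0,0,0],[0,0,0.6,0,0,0],[0,0,0.6,0,0,0],[0,0,0.6,0,0,0],[0,0,0.5,0,0,0],[0,0,0.2,0,0,0],[0,0,0,0,0,0],[0,0,0,0,0,0]]}}

```text
time_s: 33.0
eef_pos: [620.3, -150.7, 32.0]
ee_rot: [0.0, 0.707, 0.707, 0.0]
force: [-1.0, -0.5, 0.0]
grip_width: 0.994
```

Call:
{"op": "move_arm", "data": {"deltas": [[0,0,0,0,0,0],[0,0,0,0,0,0],[0,0,0,0,0,0],[0,0,0,0,0,0],[0,0,0,0,0,0],[0,0,0,0,0,0],[0,0,0,0,0,0],[0,0,-0.3,0,0,0],[0,0,-0.7,0,0,0],[0,0,-1,0,0,0]], "grip": 5.8}}

```text
time_s: 34.0
eef_pos: [619.7, -150.5, 51.6]
ee_rot: [-0.001, 0.707, 0.707, -0.0]
force: [-0.3, 0.0, -3.9]
grip_width: 0.761
```

Run:
```python
from h import *
setcmd(619.5,-150.6,51.4,90)
plan2([((None,None,76),90,3),((619.5,-11.1,76),90,9),((None,None,76),90,3),((None,None,55),90,5)])
im=eyes.capture("wrist"); cv2.imwrite("pics/w15.png",im)
```

```text
t=34.00 meas=[ 619.7 -150.5   51.6] yaw=90.03 cmd0=[ 619.5 -150.6   51.4   90. ] grip=0.761 F=[-0.3  0.  -3.9] tz=-0.02
end [619.5 -10.6  55.4] 90.0 max row 1.9 0.0
[[0,0,-0.8,0,0,0],[0,0,-0.8,0,0,0],[0,0,-0.9,0,0,0],[0.8,0,0,0,0,0],[1.5,0,0,0,0,0],[1.8,0,0,0,0,0],[1.9,0,0,0,0,0],[1.9,0,0,0,0,0],[1.9,0,0,0,0,0],[1.9,0,0,0,0,0]]
[[1.5,0,0,0,0,0],[0.8,0,0,0,0,0],[0,0,0,0,0,0],[0,0,0,0,0,0],[0,0,0,0,0,0],[0,0,0.3,0,0,0],[0,0,0.5,0,0,0],[0,0,0.5,0,0,0],[0,0,0.5,0,0,0],[0,0,0.3,0,0,0]]
```

View pics/w15.png

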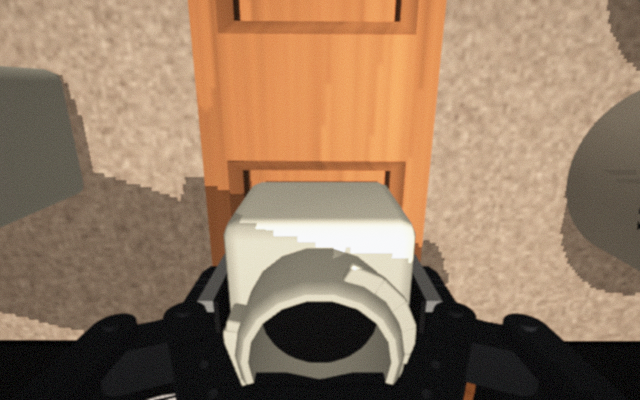

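Run:
```python
from h import *
P=eyes.camera_params("wrist")
s,r=st(); print(s["eef_pos"])
for uv,z in [((320,216),88),((320,222),88),((320,184),28),((320,162),28),((320,33),28),((320,22),8)]: print(uv,z,cast(P,uv,z).round(1))
```

```text
[ 620.81813243 -150.96037792   54.00681745]
(320, 216) 88 [ 621.4 -115.    88. ]
(320, 222) 88 [ 621.4 -117.    88. ]
(320, 184) 28 [ 621.6 -120.5   28. ]
(320, 162) 28 [ 621.6 -109.6   28. ]
(320, 33) 28 [621.6 -53.1  28. ]
(320, 22) 8 [621.6 -45.7   8. ]
```

Call:
{"op": "move_arm", "data": {"deltas": [[0,0,-0.8,0,0,0],[0,0,-0.8,0,0,0],[0,0,-0.9,0,0,0],[0.8,0,0,0,0,0],[1.5,0,0,0,0,0],[1.8,0,0,0,0,0],[1.9,0,0,0,0,0],[1.9,0,0,0,0,0],[1.9,0,0,0,0,0],[1.9,0,0,0,0,0]]}}

```text
time_s: 35.05
eef_pos: [620.0, -31.7, 76.8]
ee_rot: [-0.0, 0.707, 0.708, -0.0]
force: [0.1, -0.7, -4.3]
grip_width: 0.764
```

Call:
{"op": "move_arm", "data": {"deltas": [[1.5,0,0,0,0,0],[0.7,0,0,0,0,0],[0,0,0,0,0,0],[0,0,0,0,0,0],[0,0,0.3,0,0,0],[0,0,0.5,0,0,0],[0,0,0.5,0,0,0],[0,0,0.5,0,0,0],[0,0,0.3,0,0,0],[0,0,0,0,0,0]]}}

```text
time_s: 36.05
eef_pos: [619.8, -11.7, 55.2]
ee_rot: [-0.0, 0.707, 0.707, -0.0]
force: [0.8, 0.0, -3.1]
grip_width: 0.763
```

Run:
```python
from h import *
setcmd(619.5,-11.6,55.4,90)
im=eyes.capture("wrist"); cv2.imwrite("pics/w16.png",im)
plan2([((None,None,32.4),90,8)])
P=eyes.camera_params("wrist")
for uv,z in [((320,220),92)]: print(uv,z,cast(P,uv,z).round(1))
```

```text
t=36.10 meas=[620.  -11.7  55.5] yaw=90.03 cmd0=[619.5 -11.6  55.4  90. ] grip=0.764 F=[ 0.   1.  -3.3] tz=-0.03
end [619.5 -11.6  32.4] 90.0 max row 0.4 0.0
[[0,0,0.1,0,0,0],[0,0,0.3,0,0,0],[0,0,0.4,0,0,0],[0,0,0.4,0,0,0],[0,0,0.3,0,0,0],[0,0,0.4,0,0,0],[0,0,0.3,0,0,0],[0,0,0.1,0,0,0],[0,0,0,0,0,0],[0,0,0,0,0,0]]
(320, 220) 92 [620.7  23.8  92. ]
```

View pics/w16.png

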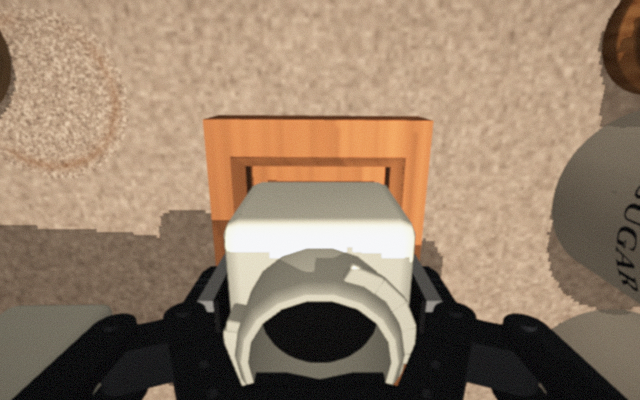

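Call:
{"op": "move_arm", "data": {"deltas": [[0,0,0.1,0,0,0],[0,0,0.3,0,0,0],[0,0,0.4,0,0,0],[0,0,0.4,0,0,0],[0,0,0.3,0,0,0],[0,0,0.4,0,0,0],[0,0,0.3,0,0,0],[0,0,0.1,0,0,0],[0,0,0,0,0,0],[0,0,0,0,0,0]]}}

```text
time_s: 37.1
eef_pos: [620.2, -11.7, 32.9]
ee_rot: [0.0, 0.707, 0.707, 0.0]
force: [0.2, -0.4, -3.7]
grip_width: 0.766
```

Call:
{"op": "move_arm", "data": {"deltas": [[0,0,0.05,0,0,0],[0,0,0,0,0,0],[0,0,0,0,0,0],[0,0,0,0,0,0],[0,0,-1,0,0,0],[0,0,-2,0,0,0],[0,0,-3,0,0,0],[0,0,-3,0,0,0],[0,0,-3,0,0,0],[0,0,-3,0,0,0]], "grip": 8.5}}

```text
time_s: 38.1
eef_pos: [620.0, -11.7, 184.5]
ee_rot: [0.0, 0.707, 0.707, 0.0]
force: [0.1, -1.3, -0.4]
grip_width: 0.998
```

Run:
```python
from h import *
setcmd(619.5,-11.6,181.9,90)
im=eyes.capture("wrist"); cv2.imwrite("pics/w17.png",im)
plan2([((456,-99.6,160),90,8)])
plan2([((None,None,53),90,9)])
```

```text
t=38.15 meas=[621.8 -12.  190. ] yaw=90.04 cmd0=[619.5 -11.6 181.9  90. ] grip=0.998 F=[0.9 0.2 5.7] tz=-0.04
end [456.5 -99.6 159.9] 90.0 max row 3.0 0.0
[[-0.6,-1,0.1,0,0,0],[-1.1,-2.1,0.3,0,0,0],[-1.3,-2.5,0.4,0,0,0],[-1.4,-2.6,0.3,0,0,0],[-1.4,-2.5,0.3,0,0,0],[-1.4,-2.6,0.4,0,0,0],[-1.1,-2,0.3,0,0,0],[-0.5,-1,0.1,0,0,0],[0,0,0,0,0,0],[0,0,0,0,0,0]]
t=38.15 meas=[621.8 -12.  190. ] yaw=90.04 cmd0=[456.5 -99.6 159.9  90. ] grip=0.998 F=[0.9 0.2 5.7] tz=-0.04
end [456.5 -99.6  52.9] 90.0 max row 1.5 0.0
[[0,0,0.6,0,0,0],[0,0,1.1,0,0,0],[0,0,1.5,0,0,0],[0,0,1.4,0,0,0],[0,0,1.5,0,0,0],[0,0,1.4,0,0,0],[0,0,1.5,0,0,0],[0,0,1.1,0,0,0],[0,0,0.6,0,0,0],[0,0,0,0,0,0]]
```

View pics/w17.png

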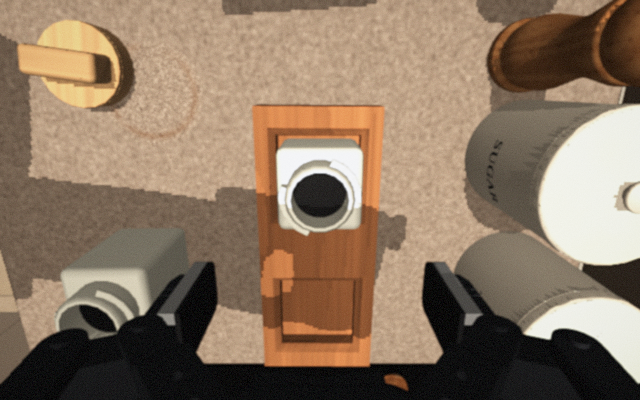

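Call:
{"op": "move_arm", "data": {"deltas": [[-0.6,-1,0.1,0,0,0],[-1.1,-2.1,0.3,0,0,0],[-1.3,-2.5,0.4,0,0,0],[-1.4,-2.6,0.3,0,0,0],[-1.4,-2.5,0.3,0,0,0],[-1.4,-2.6,0.4,0,0,0],[-1.1,-2.1,0.3,0,0,0],[-0.5,-1,0.1,0,0,0],[0,0,0,0,0,0],[0,0,0,0,0,0]]}}

```text
time_s: 39.15
eef_pos: [456.9, -99.8, 160.8]
ee_rot: [0.001, 0.707, 0.707, 0.0]
force: [0.2, 0.4, -0.0]
grip_width: 0.996
```

Call:
{"op": "move_arm", "data": {"deltas": [[0,0,0.6,0,0,0],[0,0,1.1,0,0,0],[0,0,1.5,0,0,0],[0,0,1.4,0,0,0],[0,0,1.5,0,0,0],[0,0,1.4,0,0,0],[0,0,1.5,0,0,0],[0,0,1.1,0,0,0],[0,0,0.6,0,0,0],[0,0,0,0,0,0]]}}

```text
time_s: 40.15
eef_pos: [455.9, -99.6, 52.5]
ee_rot: [-0.001, 0.707, 0.707, -0.0]
force: [-0.4, -0.6, -0.7]
grip_width: 0.997
```

Call:
{"op": "move_arm", "data": {"deltas": [[0,0,0,0,0,0],[0,0,0,0,0,0],[0,0,0,0,0,0],[0,0,0,0,0,0],[0,0,0,0,0,0],[0,0,0,0,0,0],[0,0,0,0,0,0],[0,0,-0.5,0,0,0],[0,0,-1,0,0,0],[0,0,-1.5,0,0,0]], "grip": 5.8}}

```text
time_s: 41.15
eef_pos: [455.7, -99.6, 83.6]
ee_rot: [-0.001, 0.707, 0.707, -0.0]
force: [0.2, 0.6, -3.5]
grip_width: 0.767
```

Run:
```python
from h import *
setcmd(455.5,-99.6,82.9,90)
im=eyes.capture("wrist"); cv2.imwrite("pics/w18.png",im)
P=eyes.camera_params("wrist"); s,r=st(); print(s["eef_pos"])
for v in (216,222): print(cast(P,(320,v),90+s["eef_pos"][2]-53))
plan2([((None,None,112),90,3),((619.5,-151.6,112),90,9),((None,None,112),90,2),((None,None,85),90,6)])
```

```text
[ 457.07250869 -100.22218243   86.149662  ]
[457.63031411 -63.08160415 123.149662  ]
[457.63296435 -65.0903267  123.149662  ]
t=41.20 meas=[ 457.1 -100.2   86.1] yaw=90.04 cmd0=[455.5 -99.6  82.9  90. ] grip=0.763 F=[ 2.3 -0.1 -0.5] tz=-0.01
end [ 619.5 -151.6   84.9] 90.0 max row 2.3 0.0
[[0,0,-1,0,0,0],[0,0,-0.9,0,0,0],[0,0,-1,0,0,0],[-0.3,0.9,0,0,0,0],[-0.5,1.8,0,0,0,0],[-0.7,2.2,0,0,0,0],[-0.7,2.2,0,0,0,0],[-0.8,2.2,0,0,0,0],[-0.7,2.2,0,0,0,0],[-0.7,2.2,0,0,0,0]]
[[-0.5,1.8,0,0,0,0],[-0.3,0.9,0,0,0,0],[0,0,0,0,0,0],[0,0,0,0,0,0],[0,0,0.2,0,0,0],[0,0,0.5,0,0,0],[0,0,0.6,0,0,0],[0,0,0.7,0,0,0],[0,0,0.4,0,0,0],[0,0,0.3,0,0,0]]
```

View pics/w18.png

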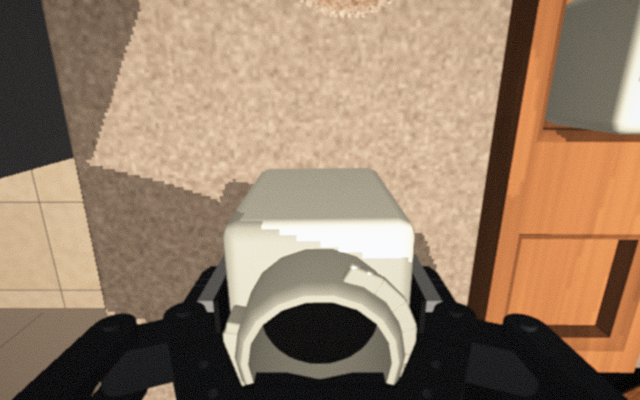

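Call:
{"op": "move_arm", "data": {"deltas": [[0,0,-1,0,0,0],[0,0,-0.9,0,0,0],[0,0,-1,0,0,0],[-0.3,0.9,0,0,0,0],[-0.5,1.8,0,0,0,0],[-0.7,2.2,0,0,0,0],[-0.7,2.2,0,0,0,0],[-0.8,2.2,0,0,0,0],[-0.7,2.2,0,0,0,0],[-0.7,2.2,0,0,0,0]]}}

```text
time_s: 42.2
eef_pos: [594.3, -144.1, 111.6]
ee_rot: [-0.0, 0.707, 0.707, -0.0]
force: [0.7, 0.1, -4.2]
grip_width: 0.763
```

Call:
{"op": "move_arm", "data": {"deltas": [[-0.5,1.8,0,0,0,0],[-0.3,0.9,0,0,0,0],[0,0,0,0,0,0],[0,0,0,0,0,0],[0,0,0.2,0,0,0],[0,0,0.5,0,0,0],[0,0,0.6,0,0,0],[0,0,0.7,0,0,0],[0,0,0.4,0,0,0],[0,0,0.3,0,0,0]]}}

```text
time_s: 43.2
eef_pos: [620.0, -151.6, 84.6]
ee_rot: [-0.0, 0.707, 0.707, -0.0]
force: [0.7, 0.0, -2.6]
grip_width: 0.763
```

Run:
```python
from h import *
im=eyes.capture("wrist"); cv2.imwrite("pics/w19.png",im)
plan2([((None,None,61.9),90,8)])
```

```text
t=43.25 meas=[ 619.9 -151.6   84.4] yaw=90.04 cmd0=[ 619.5 -151.6   84.9   90. ] grip=0.766 F=[-0.1 -0.9 -4.4] tz=-0.01
end [ 619.5 -151.6   61.9] 90.0 max row 0.4 0.0
[[0,0,0.1,0,0,0],[0,0,0.3,0,0,0],[0,0,0.4,0,0,0],[0,0,0.4,0,0,0],[0,0,0.3,0,0,0],[0,0,0.4,0,0,0],[0,0,0.3,0,0,0],[0,0,0.1,0,0,0],[0,0,0,0,0,0],[0,0,0,0,0,0]]
```

View pics/w19.png

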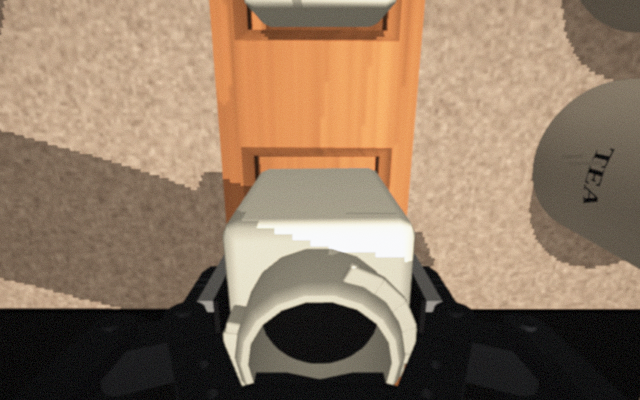

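Tall jar above the right well, aligned in x. Lower it.

Call:
{"op": "move_arm", "data": {"deltas": [[0,0,0.1,0,0,0],[0,0,0.3,0,0,0],[0,0,0.4,0,0,0],[0,0,0.4,0,0,0],[0,0,0.3,0,0,0],[0,0,0.4,0,0,0],[0,0,0.3,0,0,0],[0,0,0.1,0,0,0],[0,0,0,0,0,0],[0,0,0,0,0,0]]}}

```text
time_s: 44.25
eef_pos: [620.2, -151.8, 62.4]
ee_rot: [0.0, 0.707, 0.707, 0.0]
force: [-0.4, -0.1, -3.3]
grip_width: 0.761
```

Call:
{"op": "move_arm", "data": {"deltas": [[0,0,0.05,0,0,0],[0,0,0,0,0,0],[0,0,0,0,0,0],[0,0,0,0,0,0],[0,0,-1,0,0,0],[0,0,-2.5,0,0,0],[0,0,-3,0,0,0],[0,0,-3,0,0,0],[0,0,-3,0,0,0],[0,0,-3,0,0,0]], "grip": 8.5}}

```text
time_s: 45.25
eef_pos: [620.1, -151.7, 219.1]
ee_rot: [0.0, 0.707, 0.707, 0.0]
force: [-0.1, -0.2, -1.0]
grip_width: 0.995
```

Run:
```python
from h import *
setcmd(619.5,-151.6,216.4,90)
plan2([((560,-60,250),90,7)])
```

```text
t=45.25 meas=[ 620.1 -151.7  219.1] yaw=90.04 cmd0=[ 619.5 -151.6  216.4   90. ] grip=0.995 F=[-0.1 -0.2 -1. ] tz=0.02
end [560.5 -59.6 250.4] 90.0 max row 2.1 0.0
[[0.7,-0.4,-0.2,0,0,0],[1.3,-0.9,-0.5,0,0,0],[1.7,-1.1,-0.7,0,0,0],[1.7,-1.1,-0.6,0,0,0],[1.7,-1.1,-0.6,0,0,0],[1.4,-0.9,-0.5,0,0,0],[0.7,-0.4,-0.3,0,0,0],[0,0,0,0,0,0],[0,0,0,0,0,0],[0,0,0,0,0,0]]
```

Run:
```python
from h import *
setcmd(619.5,-151.6,216.4,90)
plan2([((619.5,-151,135),180,13),((None,None,62),None,7)])
```

```text
t=45.25 meas=[ 620.1 -151.7  219.1] yaw=90.04 cmd0=[ 619.5 -151.6  216.4   90. ] grip=0.995 F=[-0.1 -0.2 -1. ] tz=0.02
end [ 619.8 -150.6   62.4] 180.0 max row 1.4 8.0
[[0,0,0.3,0,0,-3],[0,0,0.6,0,0,-6],[0,0,0.7,0,0,-8],[0,0,0.7,0,0,-8],[0,0,0.7,0,0,-8],[0,0,0.7,0,0,-8],[0,0,0.7,0,0,-8],[0,0,0.7,0,0,-8],[0,0,0.8,0,0,-8],[0,0,0.7,0,0,-8]]
[[0,0.1,0.7,0,0,-8],[0,0,0.6,0,0,-6],[0,0,0.2,0,0,-3],[0,0,0.5,0,0,0],[0,0,1.1,0,0,0],[0,0,1.4,0,0,0],[0,0,1.3,0,0,0],[0,0,1.4,0,0,0],[0,0,1.1,0,0,0],[0,0,0.5,0,0,0]]
```

Call:
{"op": "move_arm", "data": {"deltas": [[0,0,0.3,0,0,-3],[0,0,0.6,0,0,-6],[0,0,0.7,0,0,-8],[0,0,0.7,0,0,-8],[0,0,0.7,0,0,-8],[0,0,0.7,0,0,-8],[0,0,0.7,0,0,-8],[0,0,0.7,0,0,-8],[0,0,0.8,0,0,-8],[0,0,0.7,0,0,-8]]}}

```text
time_s: 46.25
eef_pos: [620.2, -151.7, 151.3]
ee_rot: [0.0, 0.145, 0.989, -0.0]
force: [0.6, -0.5, 0.8]
grip_width: 0.991
```

Run:
```python
from h import *
s,r=st(); print(s["eef_pos"],yaw(r),s["dq"].round(3),np.degrees(s["joints"]).round(0))
im=eyes.capture("wrist"); cv2.imwrite("pics/w20.png",im)
```

```text
[ 620.23614787 -151.7387995   151.34076052] 163.36688055977558 [-1.000e-03  5.900e-02  8.400e-02  1.000e-03 -1.420e-01 -1.384e+00] [-24.  36.  71.   0.  73. -98.]
```

View pics/w20.png

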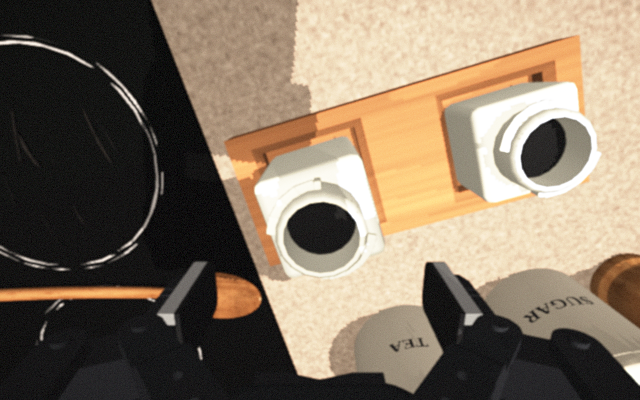

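Call:
{"op": "move_arm", "data": {"deltas": [[0,0.1,0.7,0,0,-8],[0,0,0.6,0,0,-6],[0,0,0.2,0,0,-3],[0,0,0.5,0,0,0],[0,0,1.1,0,0,0],[0,0,1.4,0,0,0],[0,0,1.3,0,0,0],[0,0,1.4,0,0,0],[0,0,1.1,0,0,0],[0,0,0.5,0,0,0]]}}

```text
time_s: 47.3
eef_pos: [619.9, -150.5, 61.1]
ee_rot: [-0.001, -0.0, 1.0, 0.0]
force: [1.0, 0.6, -0.3]
grip_width: 0.996
```

Call:
{"op": "move_arm", "data": {"deltas": [[0,0,0,0,0,0],[0,0,0,0,0,0],[0,0,0,0,0,0],[0,0,0,0,0,0],[0,0,0,0,0,0],[0,0,0,0,0,0],[0,0,0,0,0,0],[0,0,0,0,0,0],[0,0,0,0,0,0],[0,0,0,0,0,0]], "grip": 6, "newtons": 30}}

```text
time_s: 48.3
eef_pos: [620.5, -150.8, 63.0]
ee_rot: [0.0, -0.0, 1.0, -0.0]
force: [0.4, 1.4, -0.3]
grip_width: 0.772
```

Run:
```python
from h import *
s,r=st(); print(s["eef_pos"],yaw(r),s["force"],s["wrist_torque"],s["grip_width"])
plan2([((None,None,None),None,4),((None,None,145),None,6)])
plan2([((619.5,-11,145),None,8)])
plan2([((None,None,34),None,9)])
```

```text
[ 620.5397381  -150.79683765   62.97140709] -179.96409112586363 [ 0.40861333  1.39247978 -0.32957352] [0.11438541 0.00610084 0.01440646] 0.7720529581763174
t=48.30 meas=[ 620.5 -150.8   63. ] yaw=-179.96 cmd0=[ 619.8 -150.6   62.4  180. ] grip=0.772 F=[ 0.4  1.4 -0.3] tz=0.01
end [ 619.8 -150.6  145.4] 180.0 max row 1.9 0.0
[[0,0,0,0,0,0],[0,0,0,0,0,0],[0,0,0,0,0,0],[0,0,0,0,0,0],[0,0,-0.8,0,0,0],[0,0,-1.5,0,0,0],[0,0,-1.8,0,0,0],[0,0,-1.9,0,0,0],[0,0,-1.5,0,0,0],[0,0,-0.8,0,0,0]]
t=48.30 meas=[ 620.5 -150.8   63. ] yaw=-179.96 cmd0=[ 619.8 -150.6  145.4  180. ] grip=0.772 F=[ 0.4  1.4 -0.3] tz=0.01
end [619.8 -10.6 145.4] 180.0 max row 2.2 0.0
[[0,0.9,0,0,0,0],[0,1.7,0,0,0,0],[0,2.2,0,0,0,0],[0,2.2,0,0,0,0],[0,2.2,0,0,0,0],[0,2.1,0,0,0,0],[0,1.8,0,0,0,0],[0,0.9,0,0,0,0],[0,0,0,0,0,0],[0,0,0,0,0,0]]
t=48.30 meas=[ 620.5 -150.8   63. ] yaw=-179.96 cmd0=[619.8 -10.6 145.4 180. ] grip=0.772 F=[ 0.4  1.4 -0.3] tz=0.01
end [619.8 -10.6  34.4] 180.0 max row 1.5 0.0
[[0,0,0.6,0,0,0],[0,0,1.2,0,0,0],[0,0,1.5,0,0,0],[0,0,1.5,0,0,0],[0,0,1.5,0,0,0],[0,0,1.5,0,0,0],[0,0,1.5,0,0,0],[0,0,1.2,0,0,0],[0,0,0.6,0,0,0],[0,0,0,0,0,0]]
```

Call:
{"op": "move_arm", "data": {"deltas": [[0,0,0,0,0,0],[0,0,0,0,0,0],[0,0,0,0,0,0],[0,0,0,0,0,0],[0,0,-0.8,0,0,0],[0,0,-1.5,0,0,0],[0,0,-1.8,0,0,0],[0,0,-1.9,0,0,0],[0,0,-1.5,0,0,0],[0,0,-0.8,0,0,0]], "grip": 8.5}}

```text
time_s: 49.3
eef_pos: [621.1, -151.0, 148.6]
ee_rot: [0.002, -0.0, 1.0, -0.001]
force: [-0.2, -1.1, 0.6]
grip_width: 0.992
```

Call:
{"op": "move_arm", "data": {"deltas": [[0,0.9,0,0,0,0],[0,1.7,0,0,0,0],[0,2.2,0,0,0,0],[0,2.2,0,0,0,0],[0,2.2,0,0,0,0],[0,2.1,0,0,0,0],[0,1.8,0,0,0,0],[0,0.9,0,0,0,0],[0,0,1,0,0,0],[0,0,1,0,0,0]]}}

```text
time_s: 50.3
eef_pos: [620.2, -11.1, 124.7]
ee_rot: [-0.0, -0.0, 1.0, -0.0]
force: [0.4, -1.3, 0.4]
grip_width: 0.992
```

Call:
{"op": "move_arm", "data": {"deltas": [[0,0,1,0,0,0],[0,0,1.2,0,0,0],[0,0,1.2,0,0,0],[0,0,1.2,0,0,0],[0,0,1.2,0,0,0],[0,0,1.2,0,0,0],[0,0,1.2,0,0,0],[0,0,0.6,0,0,0],[0,0,0.3,0,0,0],[0,0,0,0,0,0]]}}

```text
time_s: 51.3
eef_pos: [620.3, -10.7, 34.6]
ee_rot: [-0.0, -0.0, 1.0, 0.0]
force: [-0.5, 1.1, -0.0]
grip_width: 0.994
```

Call:
{"op": "move_arm", "data": {"deltas": [[0,0,0,0,0,0],[0,0,0,0,0,0],[0,0,0,0,0,0],[0,0,0,0,0,0],[0,0,0,0,0,0],[0,0,0,0,0,0],[0,0,0,0,0,0],[0,0,0,0,0,0],[0,0,0,0,0,0],[0,0,0,0,0,0]], "grip": 6}}

```text
time_s: 52.3
eef_pos: [620.7, -10.7, 35.5]
ee_rot: [0.001, -0.0, 1.0, -0.0]
force: [-0.2, 0.6, 5.4]
grip_width: 0.766
```

Run:
```python
from h import *
setcmd(619.8,-10.6,34.4,180)
s,r=st(); print(s["eef_pos"],yaw(r),s["force"],s["wrist_torque"],s["grip_width"])
im=eyes.capture("top"); crop(im,290,215,270,120,2.9,"top1z.png")
```

```text
[620.731863   -10.7489922   35.49399965] -179.96508879896575 [-0.1828444   0.64958514  5.38570505] [0.18367132 0.13580641 0.02612324] 0.7655773308021249
```

View pics/top1z.png

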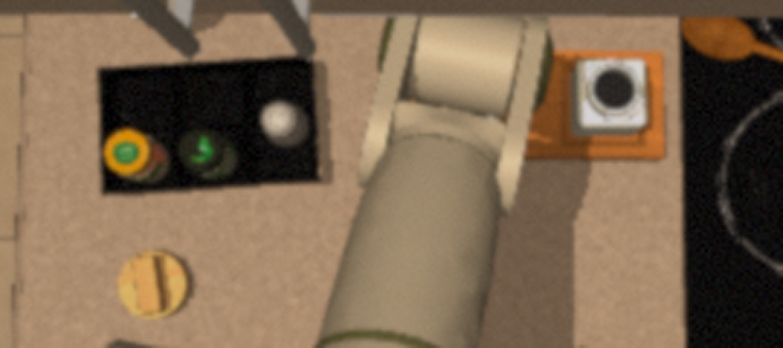

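Run:
```python
from h import *
P=eyes.camera_params("wrist"); s,r=st(); p=s["eef_pos"]
for y in (42,33):
  for x in (-11,11):
    for z in (0,-4,-9,-13): print(y,x,z,proj(P,p+r.apply([x,y,z])).round(), proj(P,p+r.apply([x,-y,z])).round())
im=eyes.capture("wrist"); cv2.imwrite("pics/w21.png",im)
```

```text
42 -11 0 [413. 288.] [228. 288.]
42 -11 -4 [416. 293.] [226. 293.]
42 -11 -9 [419. 299.] [223. 299.]
42 -11 -13 [421. 305.] [220. 305.]
42 11 0 [417. 243.] [224. 243.]
42 11 -4 [420. 247.] [221. 247.]
42 11 -9 [423. 253.] [218. 253.]
42 11 -13 [426. 257.] [216. 257.]
33 -11 0 [394. 288.] [248. 288.]
33 -11 -4 [395. 293.] [246. 293.]
33 -11 -9 [398. 299.] [244. 299.]
33 -11 -13 [400. 305.] [242. 305.]
33 11 0 [397. 243.] [245. 243.]
33 11 -4 [399. 247.] [243. 247.]
33 11 -9 [401. 253.] [240. 253.]
33 11 -13 [403. 257.] [238. 257.]
```

View pics/w21.png

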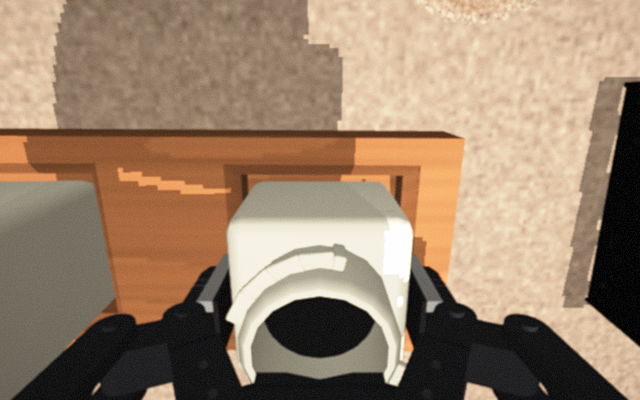

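Run:
```python
from h import *
plan2([((None,None,None),None,4),((None,None,140),None,6)])
plan2([((428,60,170),90,13),((None,None,150),None,7)])
```

```text
t=52.40 meas=[620.8 -10.7  35.5] yaw=-179.96 cmd0=[619.8 -10.6  34.4 180. ] grip=0.771 F=[-1.9 -0.5  6. ] tz=-0.03
end [619.8 -10.6 140.4] 180.0 max row 2.4 0.0
[[0,0,0,0,0,0],[0,0,0,0,0,0],[0,0,0,0,0,0],[0,0,0,0,0,0],[0,0,-1,0,0,0],[0,0,-1.9,0,0,0],[0,0,-2.4,0,0,0],[0,0,-2.4,0,0,0],[0,0,-1.9,0,0,0],[0,0,-1,0,0,0]]
t=52.40 meas=[620.8 -10.7  35.5] yaw=-179.96 cmd0=[619.8 -10.6 140.4 180. ] grip=0.771 F=[-1.9 -0.5  6. ] tz=-0.03
end [427.9  59.5 150.4] 90.0 max row 1.9 8.0
[[0.7,0.2,-0.1,0,0,3],[1.3,0.5,-0.2,0,0,6],[1.8,0.3,-0.3,0,0,8],[1.8,0.1,-0.2,0,0,8],[1.8,-0.1,-0.3,0,0,8],[1.7,-0.4,-0.3,0,0,8],[1.7,-0.7,-0.2,0,0,8],[1.6,-0.8,-0.3,0,0,8],[1.4,-1.1,-0.2,0,0,8],[1.3,-1.3,-0.3,0,0,8]]
[[1.1,-1.4,-0.2,0,0,8],[0.7,-1.2,-0.3,0,0,6],[0.2,-0.7,-0.1,0,0,3],[0,0,0.2,0,0,0],[0,0,0.3,0,0,0],[0,0,0.3,0,0,0],[0,0,0.4,0,0,0],[0,0,0.4,0,0,0],[0,0,0.3,0,0,0],[0,0,0.1,0,0,0]]
```

Call:
{"op": "move_arm", "data": {"deltas": [[0,0,0,0,0,0],[0,0,0,0,0,0],[0,0,0,0,0,0],[0,0,0,0,0,0],[0,0,-1,0,0,0],[0,0,-1.9,0,0,0],[0,0,-2.4,0,0,0],[0,0,-2.4,0,0,0],[0,0,-1.9,0,0,0],[0,0,-1,0,0,0]], "grip": 8.5}}

```text
time_s: 53.4
eef_pos: [621.0, -10.8, 143.3]
ee_rot: [0.002, -0.0, 1.0, -0.0]
force: [0.1, -0.1, 0.3]
grip_width: 0.997
```

Call:
{"op": "move_arm", "data": {"deltas": [[0.7,0.2,-0.1,0,0,3],[1.3,0.5,-0.2,0,0,6],[1.8,0.3,-0.3,0,0,8],[1.8,0.1,-0.2,0,0,8],[1.8,-0.1,-0.3,0,0,8],[1.7,-0.4,-0.3,0,0,8],[1.7,-0.7,-0.2,0,0,8],[1.6,-0.8,-0.3,0,0,8],[1.4,-1.1,-0.2,0,0,8],[1.3,-1.3,-0.3,0,0,8]]}}

```text
time_s: 54.4
eef_pos: [464.2, 46.4, 164.8]
ee_rot: [-0.0, 0.597, 0.802, -0.0]
force: [-0.5, -0.0, 0.2]
grip_width: 0.989
```

Call:
{"op": "move_arm", "data": {"deltas": [[1.1,-1.4,-0.2,0,0,8],[0.7,-1.2,-0.3,0,0,6],[0.2,-0.7,-0.1,0,0,3],[0,0,0.2,0,0,0],[0,0,0.3,0,0,0],[0,0,0.3,0,0,0],[0,0,0.4,0,0,0],[0,0,0.4,0,0,0],[0,0,0.3,0,0,0],[0,0,0.1,0,0,0]]}}

```text
time_s: 55.4
eef_pos: [428.3, 59.2, 150.3]
ee_rot: [-0.0, 0.707, 0.707, -0.0]
force: [-0.8, -0.1, -0.4]
grip_width: 0.993
```

Run:
```python
from h import *
s,r=st(); print(s["eef_pos"],yaw(r),s["dq"].round(3))
im=eyes.capture("wrist"); cv2.imwrite("pics/w22.png",im)
P=eyes.camera_params("wrist"); print(proj(P,(428,76,49)))
```

```text
[428.33917745  59.22372679 150.33178505] 90.04352118780714 [ 0.002  0.007  0.005 -0.    -0.021  0.   ]
[318.28979421 175.0094418 ]
```

View pics/w22.png

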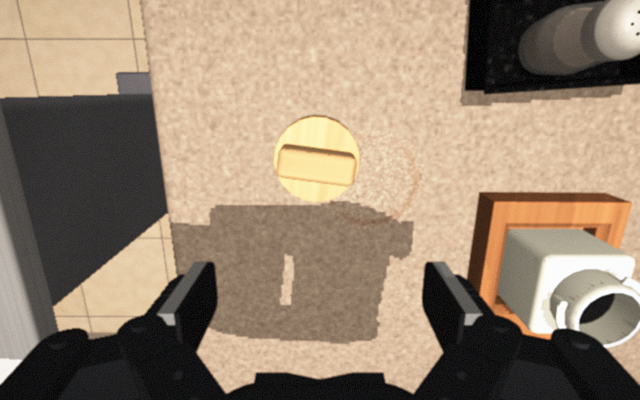

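Run:
```python
from h import *
im=cv2.imread("pics/w22.png"); P=eyes.camera_params("wrist")
crop(im,317,160,120,120,5,"w22z.png")
print(cast(P,(317,159),23),cast(P,(317,168),49))
```

```text
[426.91557468  82.30843685  23.        ] [427.10134594  81.0168592   49.        ]
```

View pics/w22z.png

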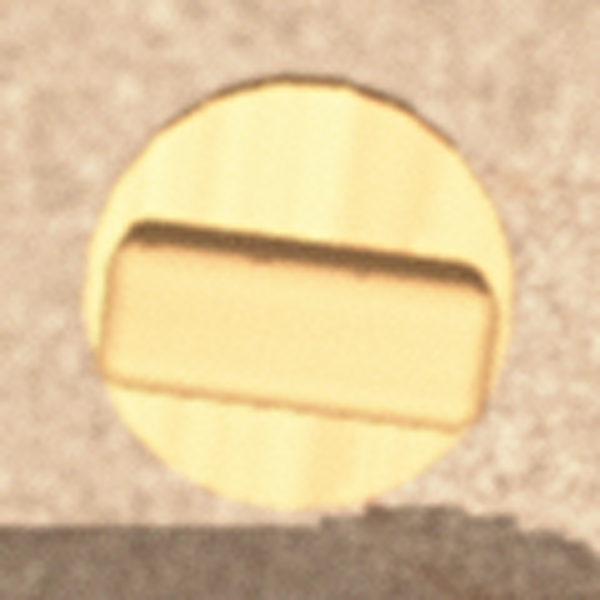

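Run:
```python
from h import *
plan2([((427,81.5,90),82.5,5),((None,None,50),None,2),((None,None,4),None,7)][:1]+[((None,None,4),None,5)])
```

```text
t=55.45 meas=[428.4  59.2 150.4] yaw=90.04 cmd0=[427.9  59.5 150.4  90. ] grip=0.995 F=[-0.3  0.  -0.4] tz=-0.01
end [427.1  81.6   4.4] 82.5 max row 2.1 2.0
[[0.3,0,0.9,0,0,1],[0.5,0,1.4,0,0,2],[0.6,-0.1,1.4,0,0,2],[0.5,-0.1,1.5,0,0,1],[0.3,0,0.8,0,0,1.5],[0,0,1.2,0,0,0],[0,0,2.1,0,0,0],[0,0,2,0,0,0],[0,0,2.1,0,0,0],[0,0,1.2,0,0,0]]
```

Call:
{"op": "move_arm", "data": {"deltas": [[0.3,0,0.9,0,0,1],[0.5,0,1.4,0,0,2],[0.6,-0.1,1.4,0,0,2],[0.5,-0.1,1.5,0,0,1],[0.3,0,1.3,0,0,1.5],[0,0,1.6,0,0,0],[0,0,2,0,0,0],[0,0,2,0,0,0],[0,0,1.6,0,0,0],[0,0,0.9,0,0,0]]}}

```text
time_s: 56.45
eef_pos: [426.9, 81.5, 3.4]
ee_rot: [-0.001, 0.752, 0.659, -0.001]
force: [0.2, 0.1, -0.7]
grip_width: 0.994
```

Call:
{"op": "move_arm", "data": {"deltas": [[0,0,0,0,0,0],[0,0,0,0,0,0],[0,0,0,0,0,0],[0,0,0,0,0,0],[0,0,0,0,0,0],[0,0,0,0,0,0],[0,0,0,0,0,0],[0,0,0,0,0,0],[0,0,0,0,0,0],[0,0,0,0,0,0]], "grip": 6, "newtons": 25}}

```text
time_s: 57.45
eef_pos: [427.6, 81.3, 4.9]
ee_rot: [0.0, 0.752, 0.66, 0.0]
force: [0.7, 0.2, 0.3]
grip_width: 0.773
```

Run:
```python
from h import *
s,r=st(); print(s["eef_pos"],yaw(r),s["force"],s["wrist_torque"],s["grip_width"])
im=eyes.capture("wrist"); cv2.imwrite("pics/w23.png",im)
```

```text
[427.63455246  81.33421233   4.85320362] 82.53867383762582 [0.7033336  0.22353537 0.32415162] [-0.01610523  0.10253617 -0.04312682] 0.7729680373630229
```

View pics/w23.png

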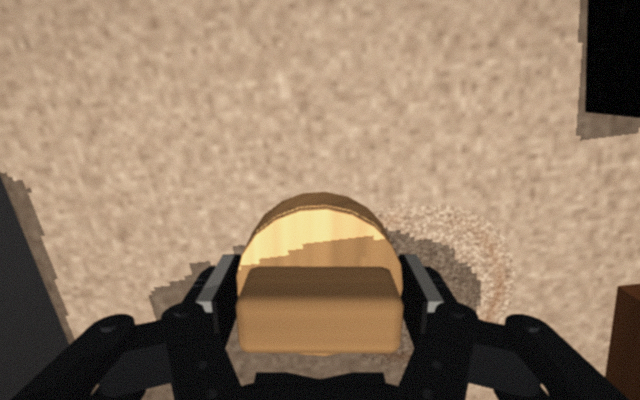

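Run:
```python
from h import *
plan2([((None,None,None),None,3),((None,None,62),None,5),((None,None,None),65,2),((None,None,None),-7.5,10)])
plan2([((None,None,24.4),None,6)])
```

```text
t=57.50 meas=[427.7  81.3   4.9] yaw=82.54 cmd0=[427.1  81.6   4.4  82.5] grip=0.774 F=[-0.3  0.1  1.8] tz=-0.01
end [427.1  81.6  62.4] -7.5 max row 1.4 9.0
[[0,0,0,0,0,0],[0,0,0,0,0,0],[0,0,0,0,0,0],[0,0,-0.8,0,0,0],[0,0,-1.4,0,0,0],[0,0,-1.4,0,0,0],[0,0,-1.3,0,0,0],[0,0,-0.9,0,0,0],[0,0,0,0,0,9],[0,0,0,0,0,8.5]]
[[0,0,0,0,0,3],[0,0,0,0,0,7],[0,0,0,0,0,9],[0,0,0,0,0,9],[0,0,0,0,0,8],[0,0,0,0,0,9],[0,0,0,0,0,9],[0,0,0,0,0,8],[0,0,0,0,0,7],[0,0,0,0,0,3.5]]
t=57.50 meas=[427.7  81.3   4.9] yaw=82.54 cmd0=[427.1  81.6  62.4  -7.5] grip=0.774 F=[-0.3  0.1  1.8] tz=-0.01
end [427.1  81.6  24.4] -7.5 max row 0.9 0.0
[[0,0,0.3,0,0,0],[0,0,0.7,0,0,0],[0,0,0.9,0,0,0],[0,0,0.9,0,0,0],[0,0,0.7,0,0,0],[0,0,0.3,0,0,0],[0,0,0,0,0,0],[0,0,0,0,0,0],[0,0,0,0,0,0],[0,0,0,0,0,0]]
```

Call:
{"op": "move_arm", "data": {"deltas": [[0,0,0,0,0,0],[0,0,0,0,0,0],[0,0,0,0,0,0],[0,0,-0.8,0,0,0],[0,0,-1.4,0,0,0],[0,0,-1.4,0,0,0],[0,0,-1.3,0,0,0],[0,0,-0.9,0,0,0],[0,0,0,0,0,8],[0,0,0,0,0,8]], "grip": 8.5}}

```text
time_s: 58.5
eef_pos: [427.7, 81.3, 63.4]
ee_rot: [0.0, 0.838, 0.546, 0.0]
force: [-0.2, -0.2, 1.0]
grip_width: 0.995
```

Call:
{"op": "move_arm", "data": {"deltas": [[0,0,0,0,0,4],[0,0,0,0,0,8],[0,0,0,0,0,8.5],[0,0,0,0,0,8.5],[0,0,0,0,0,8.5],[0,0,0,0,0,8.5],[0,0,0,0,0,8.5],[0,0,0,0,0,8.5],[0,0,0,0,0,7],[0,0,0,0,0,4]], "grip": 5}}

```text
time_s: 59.5
eef_pos: [427.5, 81.3, 63.0]
ee_rot: [0.0, 0.998, -0.067, -0.0]
force: [0.2, 0.4, -1.0]
grip_width: 0.588
```

Run:
```python
from h import *
s,r=st(); print(s["eef_pos"],yaw(r),s["dq"].round(3),s["grip_width"],np.degrees(s["joints"][[0,5]]))
im=eyes.capture("wrist"); cv2.imwrite("pics/w24.png",im)
```

```text
[427.53713822  81.31851704  63.03844355] -7.715237601889629 [ 0.     0.    -0.    -0.002 -0.     0.651] 0.5875759880108539 [-4.73041169 92.98493861]
```

View pics/w24.png

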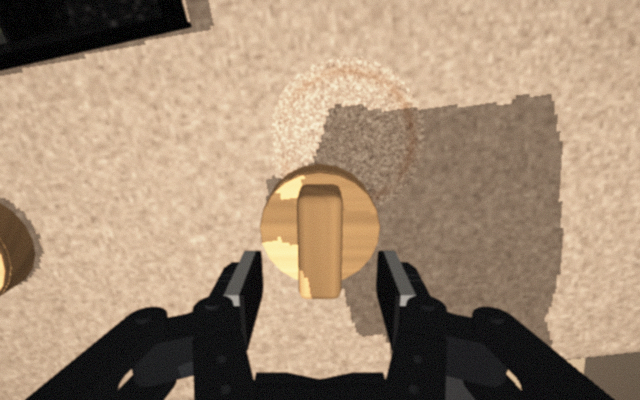

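Call:
{"op": "move_arm", "data": {"deltas": [[0,0,0.3,0,0,0],[0,0,0.7,0,0,0],[0,0,0.9,0,0,0],[0,0,0.9,0,0,0],[0,0,0.7,0,0,0],[0,0,0.3,0,0,0],[0,0,0,0,0,0],[0,0,0,0,0,0],[0,0,0,0,0,0],[0,0,0,0,0,0]]}}

```text
time_s: 60.55
eef_pos: [427.8, 81.3, 25.0]
ee_rot: [0.0, 0.998, -0.065, 0.0]
force: [-0.9, -0.7, 0.5]
grip_width: 0.586
```

Call:
{"op": "move_arm", "data": {"deltas": [[0,0,0,0,0,0],[0,0,0,0,0,0],[0,0,0,0,0,0],[0,0,0,0,0,0],[0,0,0,0,0,0],[0,0,0,0,0,0],[0,0,0,0,0,0],[0,0,0,0,0,0],[0,0,0,0,0,0],[0,0,0,0,0,0]], "grip": 1.5, "newtons": 60}}

```text
time_s: 61.55
eef_pos: [427.8, 81.3, 25.1]
ee_rot: [-0.0, 0.998, -0.065, 0.0]
force: [-0.9, 0.1, 5.3]
grip_width: 0.246
```

Run:
```python
from h import *
s,r=st(); print(s["eef_pos"],yaw(r),s["force"],s["wrist_torque"],s["grip_width"])
im=eyes.capture("wrist"); cv2.imwrite("pics/w25.png",im)
```

```text
[427.7643457   81.30945512  25.08689828] -7.463165486689162 [-0.94563174  0.1389633   5.30699268] [-0.05251818  0.19398454 -0.01504642] 0.24647526956400415
```

View pics/w25.png

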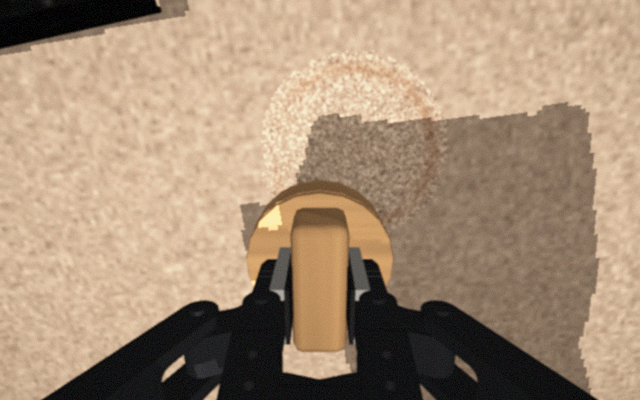

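Run:
```python
from h import *
plan2([((None,None,60),None,3),((619.5,-10.6,150),105,16)])
plan2([((None,None,119.4),None,8)])
```

```text
t=61.60 meas=[427.8  81.3  25.1] yaw=-7.47 cmd0=[427.1  81.6  24.4  -7.5] grip=0.245 F=[-1.6  0.1  5.3] tz=-0.06
end [619.4 -10.8 150.4] 105.0 max row 1.7 8.0
[[0,0,-1.2,0,0,0],[0,0,-1.2,0,0,0],[0,0,-1.2,0,0,0],[0.6,0.2,-0.2,0,0,-3],[1.1,0.4,-0.5,0,0,-6],[1.3,0.7,-0.7,0,0,-8],[1.2,0.8,-0.6,0,0,-8],[1.1,1,-0.6,0,0,-8],[0.9,1.2,-0.6,0,0,-8],[0.8,1.3,-0.7,0,0,-7]]
[[0.6,1.3,-0.6,0,0,-8],[0.4,1.4,-0.6,0,0,-8],[0.2,1.5,-0.6,0,0,-8],[0,1.5,-0.6,0,0,-8],[-0.2,1.4,-0.7,0,0,-7],[-0.4,1.5,-0.6,0,0,-8],[-0.6,1.3,-0.6,0,0,-8],[-0.6,1,-0.5,0,0,-6],[-0.4,0.5,-0.3,0,0,-3.5],[0,0,0,0,0,0]]
t=61.60 meas=[427.8  81.3  25.1] yaw=-7.47 cmd0=[619.4 -10.8 150.4 105. ] grip=0.245 F=[-1.6  0.1  5.3] tz=-0.06
end [619.4 -10.8 119.4] 105.0 max row 0.5 0.0
[[0,0,0.2,0,0,0],[0,0,0.4,0,0,0],[0,0,0.5,0,0,0],[0,0,0.4,0,0,0],[0,0,0.5,0,0,0],[0,0,0.5,0,0,0],[0,0,0.4,0,0,0],[0,0,0.2,0,0,0],[0,0,0,0,0,0],[0,0,0,0,0,0]]
```

Call:
{"op": "move_arm", "data": {"deltas": [[0,0,-1.2,0,0,0],[0,0,-1.2,0,0,0],[0,0,-1.2,0,0,0],[0.6,0.2,-0.2,0,0,-3],[1.1,0.4,-0.5,0,0,-6],[1.3,0.7,-0.7,0,0,-8],[1.2,0.8,-0.6,0,0,-8],[1.1,1,-0.6,0,0,-8],[0.9,1.2,-0.6,0,0,-8],[0.8,1.3,-0.7,0,0,-7]]}}

```text
time_s: 62.6
eef_pos: [511.1, 41.3, 99.6]
ee_rot: [-0.0, 0.937, 0.349, -0.0]
force: [-0.4, 0.3, -0.8]
grip_width: 0.245
```

Call:
{"op": "move_arm", "data": {"deltas": [[0.6,1.3,-0.6,0,0,-8],[0.4,1.4,-0.6,0,0,-8],[0.2,1.5,-0.6,0,0,-8],[0,1.5,-0.6,0,0,-8],[-0.2,1.4,-0.7,0,0,-7],[-0.4,1.5,-0.6,0,0,-8],[-0.6,1.3,-0.6,0,0,-8],[-0.6,1,-0.5,0,0,-6],[-0.4,0.5,-0.3,0,0,-3.5],[0,0,0,0,0,0]]}}

```text
time_s: 63.6
eef_pos: [620.4, -11.4, 150.5]
ee_rot: [0.0, 0.609, 0.794, -0.0]
force: [-0.3, -0.5, -1.1]
grip_width: 0.245
```

Call:
{"op": "move_arm", "data": {"deltas": [[0,0,0.2,0,0,0],[0,0,0.4,0,0,0],[0,0,0.5,0,0,0],[0,0,0.4,0,0,0],[0,0,0.5,0,0,0],[0,0,0.5,0,0,0],[0,0,0.4,0,0,0],[0,0,0.2,0,0,0],[0,0,0,0,0,0],[0,0,0,0,0,0]]}}

```text
time_s: 64.6
eef_pos: [620.1, -11.0, 120.0]
ee_rot: [0.0, 0.609, 0.794, 0.0]
force: [0.1, -0.3, -1.8]
grip_width: 0.245
```

Run:
```python
from h import *
s,r=st(); print(s["eef_pos"],yaw(r),s["force"],s["wrist_torque"],s["grip_width"])
im=eyes.capture("wrist"); cv2.imwrite("pics/w26.png",im)
im2=eyes.capture("side"); crop(im2,330,205,100,80,7,"s26.png")
```

```text
[620.0902136  -10.99379994 119.97409081] 105.03640720575267 [ 0.12648931 -0.33489117 -1.84622852] [-0.04891987 -0.007036   -0.00207421] 0.24455861322790484
```

View pics/w26.png

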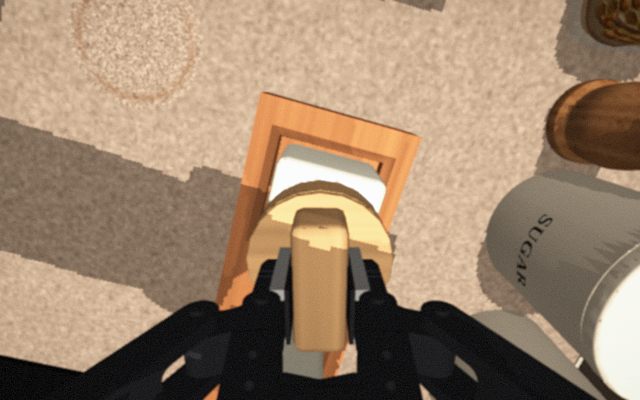

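View pics/s26.png

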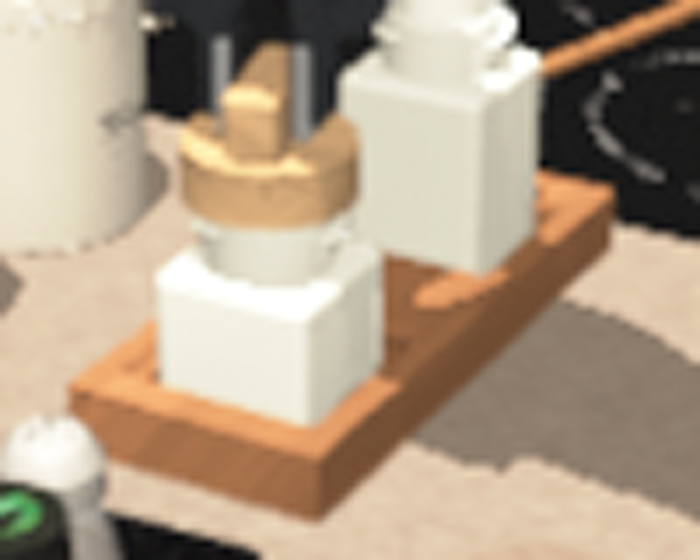

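Call:
{"op": "move_arm", "data": {"deltas": [[0,0,0.1,0,0,0],[0,0,0.2,0,0,0],[0,0,0.2,0,0,0],[0,0,0.2,0,0,0],[0,0,0.2,0,0,0],[0,0,0.2,0,0,0],[0,0,0.2,0,0,0],[0,0,0.1,0,0,0],[0,0,0,0,0,0],[0,0,0,0,0,0]]}}

```text
time_s: 65.7
eef_pos: [620.0, -11.0, 105.8]
ee_rot: [0.0, 0.608, 0.794, 0.0]
force: [0.4, -0.8, -1.1]
grip_width: 0.243
```

Call:
{"op": "move_arm", "data": {"deltas": [[0,0,0.1,0,0,0],[0,0,0.1,0,0,0],[0,0,0.1,0,0,0],[0,0,0.1,0,0,0],[0,0,0.1,0,0,0],[0,0,0.1,0,0,0],[0,0,0.05,0,0,0],[0,0,0,0,0,0],[0,0,0,0,0,0],[0,0,0,0,0,0]]}}

```text
time_s: 66.7
eef_pos: [620.0, -11.0, 99.3]
ee_rot: [0.0, 0.608, 0.794, 0.0]
force: [0.2, -0.0, -0.3]
grip_width: 0.247
```

Call:
{"op": "move_arm", "data": {"deltas": [[0,0,0.05,0,0,2],[0,0,0,0,0,5],[0,0,0,0,0,7],[0,0,0,0,0,8],[0,0,0,0,0,8],[0,0,0,0,0,8],[0,0,0,0,0,8],[0,0,0,0,0,8],[0,0,0,0,0,6],[0,0,0,0,0,3]]}}

```text
time_s: 67.7
eef_pos: [620.1, -11.0, 99.2]
ee_rot: [0.0, 0.934, 0.357, 0.0]
force: [-0.8, -0.2, 1.8]
grip_width: 0.246
```

Run:
```python
from h import *
s,r=st(); print(s["eef_pos"],yaw(r),s["force"],s["wrist_torque"],s["grip_width"])
```

```text
[620.10906208 -11.03280185  99.15146037] 41.82886861912333 [-0.77407728 -0.2220269   1.7537217 ] [-0.00719977  0.12862627 -0.0229011 ] 0.2460462323824022
```

Call:
{"op": "move_arm", "data": {"deltas": [[0,0,0,0,0,3],[0,0,0,0,0,6],[0,0,0,0,0,7],[0,0,0,0,0,7],[0,0,0,0,0,6],[0,0,0,0,0,5],[0,0,0,0,0,4],[0,0,0,0,0,2],[0,0,0,0,0,2],[0,0,0,0,0,0]]}}

```text
time_s: 68.7
eef_pos: [620.2, -10.9, 99.2]
ee_rot: [-0.0, 1.0, 0.0, 0.0]
force: [-0.2, 0.8, 2.0]
grip_width: 0.246
```

Run:
```python
from h import *
s,r=st(); print(s["eef_pos"],yaw(r),s["force"],s["wrist_torque"],s["grip_width"])
im=eyes.capture("wrist"); cv2.imwrite("pics/w27.png",im)
im2=eyes.capture("side"); crop(im2,330,205,100,80,7,"s27.png")
```

```text
[620.16563699 -10.91852103  99.16528247] 0.02176294580925089 [-0.24619377  0.75407783  2.00715227] [ 0.08838804  0.05747332 -0.00653797] 0.24628222163169058
```

View pics/w27.png

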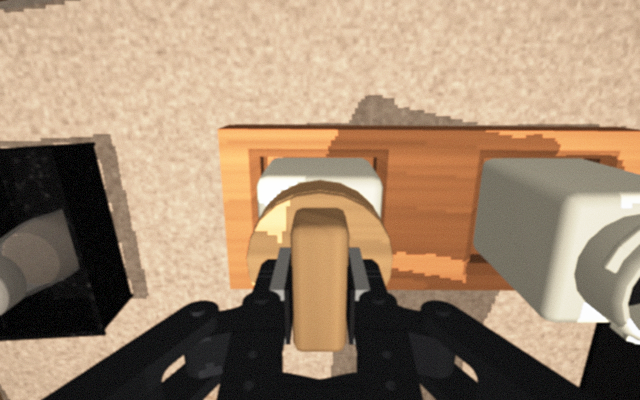

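View pics/s27.png

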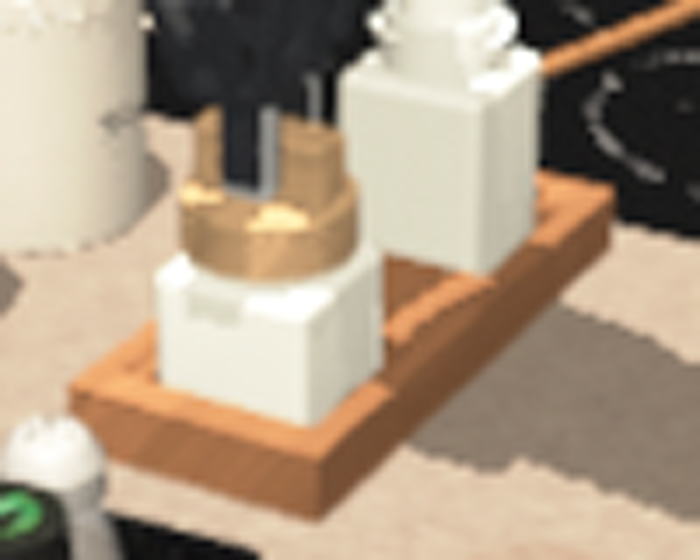

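Call:
{"op": "move_arm", "data": {"deltas": [[0,0,0,0,0,1],[0,0,0,0,0,1],[0,0,0,0,0,1],[0,0,0,0,0,1],[0,0,0,0,0,0],[0,0,0,0,0,0],[0,0,0,0,0,0],[0,0,0,0,0,0],[0,0,0,0,0,0],[0,0,0,0,0,0]]}}

```text
time_s: 69.8
eef_pos: [620.2, -11.1, 99.1]
ee_rot: [0.0, 0.999, -0.035, 0.0]
force: [-0.2, 1.0, 5.5]
grip_width: 0.243
```

Run:
```python
from h import *
s,r=st(); print(s["eef_pos"],yaw(r),s["force"],s["wrist_torque"],s["grip_width"])
```

```text
[620.20106788 -11.0834693   99.13053863] -3.9912237729885653 [-0.16439144  1.01042649  5.5076462 ] [0.03469694 0.07588523 0.03105148] 0.24259369162731306
```

Call:
{"op": "move_arm", "data": {"deltas": [[0,0,0,0,0,1],[0,0,0,0,0,1],[0,0,0,0,0,1],[0,0,0,0,0,1],[0,0,0,0,0,0],[0,0,0,0,0,0],[0,0,0,0,0,0],[0,0,0,0,0,0],[0,0,0,0,0,0],[0,0,0,0,0,0]]}}

```text
time_s: 70.8
eef_pos: [619.5, -10.2, 99.2]
ee_rot: [-0.0, 0.998, -0.069, -0.001]
force: [-4.1, 5.3, 9.1]
grip_width: 0.244
```

Run:
```python
from h import *
s,r=st(); print(s["eef_pos"],yaw(r),s["force"],s["wrist_torque"],s["grip_width"])
im=eyes.capture("wrist"); cv2.imwrite("pics/w28.png",im); crop(im,320,220,200,160,4,"w28z.png")
```

```text
[619.48508138 -10.15643812  99.16628079] -7.898159269691786 [-4.11805734  5.25068276  9.14931647] [0.73977339 0.66464872 0.54510725] 0.24367843871194086
```

View pics/w28z.png

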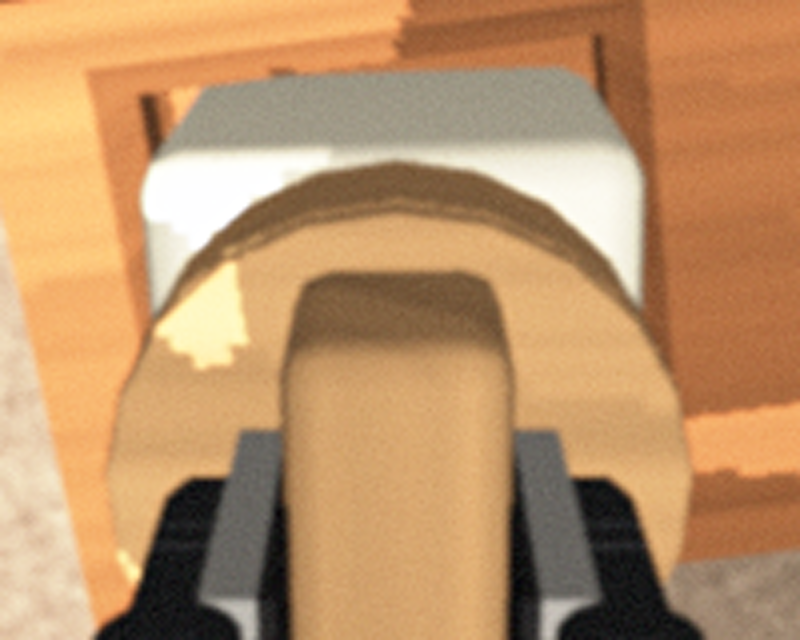

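Call:
{"op": "move_arm", "data": {"deltas": [[0,0,0,0,0,-1],[0,0,0,0,0,0],[0,0,0,0,0,0],[0,0,0,0,0,0],[0,0,0,0,0,0],[0,0,-0.5,0,0,0],[0,0,-1,0,0,0],[0,0,-1.5,0,0,0],[0,0,-2,0,0,0],[0,0,-1,0,0,0]], "grip": 5}}

```text
time_s: 71.85
eef_pos: [620.7, -11.1, 161.4]
ee_rot: [0.0, 0.998, -0.061, 0.002]
force: [-0.1, 0.1, 0.2]
grip_width: 0.587
```

Run:
```python
from h import *
setcmd(619.4,-10.8,158.4,-7)
s,r=st(); print(s["eef_pos"],yaw(r),s["force"])
im=eyes.capture("wrist"); cv2.imwrite("pics/w29.png",im)
im2=eyes.capture("side"); crop(im2,330,205,100,80,7,"s29.png")
im3=eyes.capture("top"); crop(im3,290,215,270,120,2.9,"top2z.png")
```

```text
[620.67108902 -11.09488364 161.36686855] -6.965430884643793 [-0.1163825   0.07182057  0.24880388]
```

View pics/w29.png

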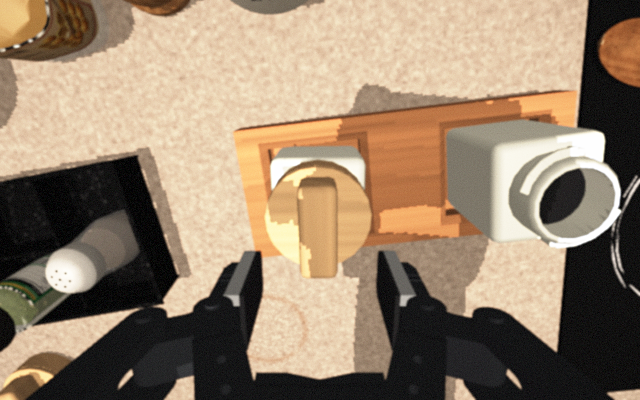

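View pics/s29.png

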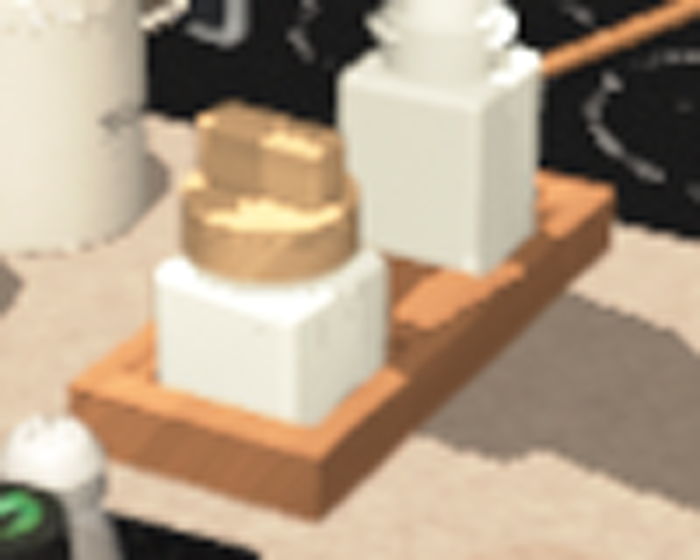

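View pics/top2z.png

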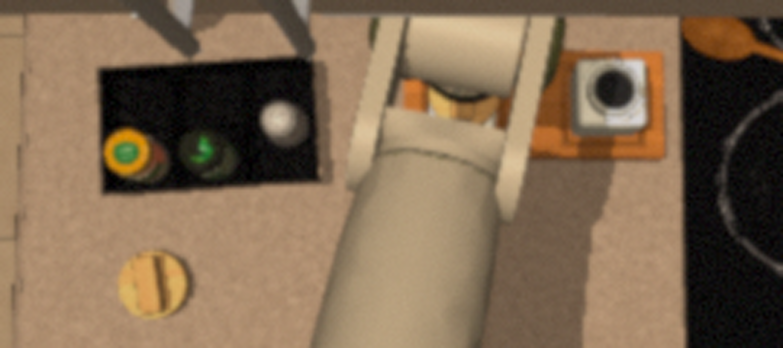

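Run:
```python
from h import *
P=eyes.camera_params("top")
print(cast(P,(155+150/2.9,155+283/2.9),49),cast(P,(155+153/2.9,155+284/2.9),23))
plan2([((None,None,175),None,2),((438,280,160),95,16),((None,None,150),None,2)])
```

```text
[439.81747833 290.1703816   49.        ] [439.04260467 292.66857584  23.        ]
t=72.00 meas=[620.1 -11.  159.3] yaw=-6.96 cmd0=[619.4 -10.8 158.4  -7. ] grip=0.586 F=[-0.1 -0.4 -0.1] tz=-0.01
end [437.7 279.6 150.4] 95.0 max row 2.5 8.0
[[0,0,-0.8,0,0,0],[0,0,-0.9,0,0,0],[-0.6,-0.7,0,0,0,-3],[-1.1,-1.6,0.1,0,0,-6],[-1.2,-2,0.1,0,0,-7],[-0.9,-2.2,0.1,0,0,-7],[-0.7,-2.3,0.1,0,0,-7],[-0.3,-2.4,0.2,0,0,-7],[-0.1,-2.4,0.1,0,0,-7],[0.2,-2.3,0.1,0,0,-7]]
[[0.5,-2.4,0.1,0,0,-7],[0.8,-2.2,0.1,0,0,-7],[1,-2.2,0.1,0,0,-7],[1.3,-2,0.1,0,0,-7],[1.5,-1.8,0.1,0,0,-7],[1.8,-1.6,0.1,0,0,-8],[1.5,-1.1,0.1,0,0,-5],[0.8,-0.5,0,0,0,-3],[0,0,0.5,0,0,0],[0,0,0.5,0,0,0]]
```

Call:
{"op": "move_arm", "data": {"deltas": [[0,0,-0.8,0,0,0],[0,0,-0.9,0,0,0],[-0.6,-0.7,0,0,0,-3],[-1.1,-1.6,0.1,0,0,-6],[-1.2,-2,0.1,0,0,-7],[-0.9,-2.2,0.1,0,0,-7],[-0.7,-2.3,0.1,0,0,-7],[-0.3,-2.4,0.2,0,0,-7],[-0.1,-2.4,0.1,0,0,-7],[0.2,-2.3,0.1,0,0,-7]], "grip": 8.5}}

```text
time_s: 73.0
eef_pos: [529.1, 135.1, 168.1]
ee_rot: [-0.0, 0.926, 0.377, 0.0]
force: [-0.1, -0.3, -0.0]
grip_width: 1.0
```

Call:
{"op": "move_arm", "data": {"deltas": [[0.5,-2.4,0.1,0,0,-7],[0.8,-2.2,0.1,0,0,-7],[1,-2.2,0.1,0,0,-7],[1.3,-2,0.1,0,0,-7],[1.5,-1.8,0.1,0,0,-7],[1.8,-1.6,0.1,0,0,-8],[1.5,-1.1,0.1,0,0,-5],[0.8,-0.5,0,0,0,-3],[0,0,0.5,0,0,0],[0,0,0.5,0,0,0]]}}

```text
time_s: 74.0
eef_pos: [438.4, 279.1, 150.6]
ee_rot: [0.0, 0.676, 0.737, 0.0]
force: [-0.6, -0.1, -0.3]
grip_width: 0.995
```

Run:
```python
from h import *
s,r=st(); print(s["eef_pos"],yaw(r),s["dq"].round(3))
im=eyes.capture("wrist"); cv2.imwrite("pics/w30.png",im)
P=eyes.camera_params("wrist"); u,v=proj(P,(440,291,35)).astype(int); print(u,v)
crop(im,u,v,120,120,5,"w30z.png")
```

```text
[438.37710567 279.07761955 150.59176731] 94.95923155847669 [-0.013  0.066  0.066 -0.001 -0.121 -0.001]
323 176
```

View pics/w30z.png

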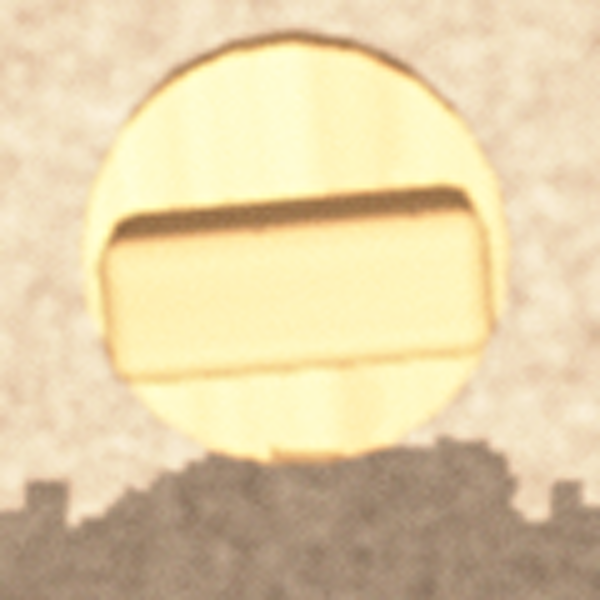

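Run:
```python
from h import *
P=eyes.camera_params("wrist"); a=cast(P,(322.4,174.6),49); b=cast(P,(322.4,166),23); print(a,b)
for p,q,z in [((125,380),(485,350),49),((110,240),(475,207),49)]:
    A=cast(P,(263+p[0]/5,116+p[1]/5),z);B=cast(P,(263+q[0]/5,116+q[1]/5),z); print(np.degrees(np.arctan2(*(B-A)[[1,0]])))
x,y=(a+b)[:2]/2
plan2([((x,y,90),100,5),((None,None,4.4),None,5)])
```

```text
[438.97837144 296.02863817  49.        ] [439.10006713 296.55884871  23.        ]
9.91736077268979
10.196496036784625
t=74.05 meas=[438.1 278.7 149.6] yaw=94.94 cmd0=[437.7 279.6 150.4  95. ] grip=0.996 F=[-0.8 -0.8 -0.1] tz=-0.04
end [438.8 295.8   4.4] 100.0 max row 2.1 1.0
[[0.2,0,0.9,0,0,-1],[0.4,0.1,1.4,0,0,-1],[0.4,0.1,1.4,0,0,-1],[0.4,0.1,1.5,0,0,-1],[0.2,0,0.8,0,0,-1],[0,0,1.2,0,0,0],[0,0,2.1,0,0,0],[0,0,2,0,0,0],[0,0,2.1,0,0,0],[0,0,1.2,0,0,0]]
```

Call:
{"op": "move_arm", "data": {"deltas": [[0.2,0,0.9,0,0,-1],[0.4,0.1,1.4,0,0,-1],[0.4,0.1,1.4,0,0,-1],[0.4,0.1,1.5,0,0,-1],[0.2,0,1.3,0,0,-1],[0,0,1.6,0,0,0],[0,0,2,0,0,0],[0,0,2,0,0,0],[0,0,1.6,0,0,0],[0,0,0.9,0,0,0]]}}

```text
time_s: 75.05
eef_pos: [438.4, 295.2, 2.8]
ee_rot: [-0.001, 0.642, 0.766, -0.001]
force: [-0.9, 0.2, -0.1]
grip_width: 0.998
```

Call:
{"op": "move_arm", "data": {"deltas": [[0,0,0,0,0,0],[0,0,0,0,0,0],[0,0,0,0,0,0],[0,0,0,0,0,0],[0,0,0,0,0,0],[0,0,0,0,0,0],[0,0,0,0,0,0],[0,0,0,0,0,0],[0,0,0,0,0,0],[0,0,0,0,0,0]], "grip": 6, "newtons": 25}}

```text
time_s: 76.05
eef_pos: [439.2, 295.5, 4.8]
ee_rot: [-0.0, 0.643, 0.766, 0.0]
force: [0.2, -1.0, -0.9]
grip_width: 0.775
```

Run:
```python
from h import *
s,r=st(); print(s["eef_pos"],yaw(r),s["force"],s["wrist_torque"],s["grip_width"])
im=eyes.capture("wrist"); cv2.imwrite("pics/w31.png",im)
```

```text
[439.17548546 295.50554292   4.78222691] 100.03321382671153 [ 0.19979536 -1.00475295 -0.93884358] [-0.01403184 -0.02774563 -0.00515726] 0.7751520621929695
```

View pics/w31.png

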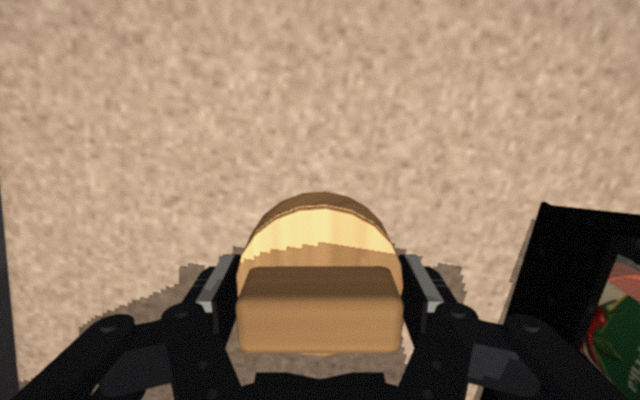

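Call:
{"op": "move_arm", "data": {"deltas": [[0,0,0,0,0,0],[0,0,0,0,0,0],[0,0,0,0,0,0],[0,0,-0.8,0,0,0],[0,0,-1.4,0,0,0],[0,0,-1.4,0,0,0],[0,0,-1.3,0,0,0],[0,0,-0.9,0,0,0],[0,0,0,0,0,8],[0,0,0,0,0,8]], "grip": 8.5}}

```text
time_s: 77.1
eef_pos: [439.3, 295.6, 63.6]
ee_rot: [0.0, 0.745, 0.667, 0.0]
force: [0.1, -1.0, 0.5]
grip_width: 0.994
```

Call:
{"op": "move_arm", "data": {"deltas": [[0,0,0,0,0,4],[0,0,0,0,0,8],[0,0,0,0,0,8.5],[0,0,0,0,0,8.5],[0,0,0,0,0,8.5],[0,0,0,0,0,8.5],[0,0,0,0,0,8.5],[0,0,0,0,0,8.5],[0,0,0,0,0,7],[0,0,0,0,0,4]], "grip": 5}}

```text
time_s: 78.1
eef_pos: [439.2, 295.5, 63.3]
ee_rot: [-0.0, 0.996, 0.085, 0.0]
force: [0.3, -0.4, -0.4]
grip_width: 0.583
```

Run:
```python
from h import *
setcmd(438.8,295.8,62.4,10)
s,r=st(); print(s["eef_pos"],yaw(r),s["dq"].round(3),s["grip_width"],np.degrees(s["joints"][[0,5]]))
im=eyes.capture("wrist"); cv2.imwrite("pics/w32.png",im)
```

```text
[439.17621906 295.52774522  63.29202408] 9.787271241987616 [-0.001  0.     0.001  0.001 -0.     0.652] 0.5829151325287515 [ 21.24561439 101.45841652]
```

View pics/w32.png

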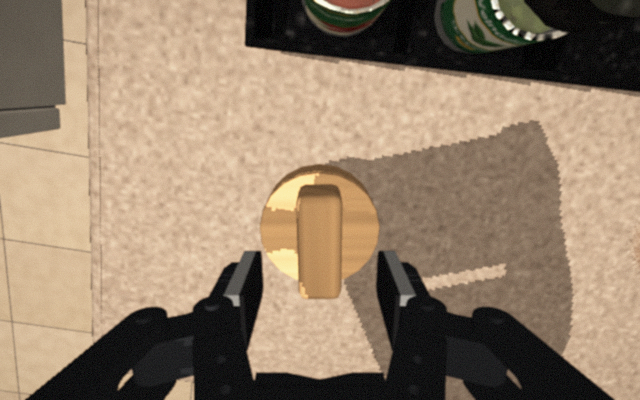

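Call:
{"op": "move_arm", "data": {"deltas": [[0,0,0.3,0,0,0],[0,0,0.7,0,0,0],[0,0,0.9,0,0,0],[0,0,0.9,0,0,0],[0,0,0.7,0,0,0],[0,0,0.3,0,0,0],[0,0,0,0,0,0],[0,0,0,0,0,0],[0,0,0,0,0,0],[0,0,0,0,0,0]]}}

```text
time_s: 79.15
eef_pos: [439.3, 295.6, 25.1]
ee_rot: [-0.0, 0.996, 0.087, 0.0]
force: [0.2, -0.5, -0.0]
grip_width: 0.582
```

Call:
{"op": "move_arm", "data": {"deltas": [[0,0,0,0,0,0],[0,0,0,0,0,0],[0,0,0,0,0,0],[0,0,0,0,0,0],[0,0,0,0,0,0],[0,0,0,0,0,0],[0,0,0,0,0,0],[0,0,0,0,0,0],[0,0,0,0,0,0],[0,0,0,0,0,0]], "grip": 1.5, "newtons": 60}}

```text
time_s: 80.15
eef_pos: [439.4, 295.6, 25.1]
ee_rot: [-0.0, 0.996, 0.087, 0.0]
force: [-0.4, -0.1, 5.3]
grip_width: 0.248
```

Run:
```python
from h import *
setcmd(438.8,295.8,24.4,10)
s,r=st(); print(s["eef_pos"],yaw(r),s["force"],s["wrist_torque"],s["grip_width"])
plan2([((None,None,150),None,6),((530,60,185),60,11),((619.5,-150.6,185),105,11),((None,None,151.4),None,2)],dec=1)
```

```text
[439.38263149 295.60448998  25.11202981] 10.035163793111947 [-0.41508001 -0.13885191  5.28929858] [ 0.0214967   0.13147884 -0.00049907] 0.24820835821709936
t=80.15 meas=[439.4 295.6  25.1] yaw=10.04 cmd0=[438.8 295.8  24.4  10. ] grip=0.248 F=[-0.4 -0.1  5.3] tz=-0.00
end [ 619.1 -150.7  151.4] 105.0 max row 2.9 6.0
[[0,0,-1.1,0,0,0],[0,0,-2.3,0,0,0],[0,0,-2.9,0,0,0],[0,0,-2.8,0,0,0],[0,0,-2.3,0,0,0],[0,0,-1.2,0,0,0],[0.2,1.1,-0.1,0,0,-2],[0.4,2.1,-0.3,0,0,-4],[0.2,2.7,-0.4,0,0,-6],[0,2.6,-0.4,0,0,-5]]
[[-0.3,2.7,-0.3,0,0,-5],[-0.5,2.7,-0.4,0,0,-6],[-0.8,2.5,-0.4,0,0,-5],[-1,2.5,-0.4,0,0,-5],[-1.2,2.4,-0.3,0,0,-6],[-1.2,1.8,-0.3,0,0,-4],[-0.6,0.9,-0.2,0,0,-2],[-0.6,0.8,0,0,0,-2],[-1.2,1.5,0,0,0,-4],[-1.7,1.8,0,0,0,-5]]
[[-1.8,1.6,0,0,0,-4],[-1.9,1.5,0,0,0,-5],[-2.1,1.3,0,0,0,-5],[-2.1,1.2,0,0,0,-5],[-2.2,0.9,0,0,0,-4],[-2.4,0.8,0,0,0,-5],[-1.8,0.5,0,0,0,-4],[-1,0.1,0,0,0,-2],[0,0,1.7,0,0,0],[0,0,1.7,0,0,0]]
```

Call:
{"op": "move_arm", "data": {"deltas": [[0,0,-1.1,0,0,0],[0,0,-2.3,0,0,0],[0,0,-2.9,0,0,0],[0,0,-2.8,0,0,0],[0,0,-2.3,0,0,0],[0,0,-1.2,0,0,0],[0.2,1.1,-0.1,0,0,-2],[0.4,2.1,-0.3,0,0,-4],[0.2,2.7,-0.4,0,0,-6],[0,2.6,-0.4,0,0,-5]]}}

```text
time_s: 81.15
eef_pos: [470.2, 214.9, 162.4]
ee_rot: [0.0, 0.972, 0.236, -0.001]
force: [0.6, 0.0, -0.2]
grip_width: 0.241
```

Call:
{"op": "move_arm", "data": {"deltas": [[-0.3,2.7,-0.3,0,0,-5],[-0.5,2.7,-0.4,0,0,-6],[-0.8,2.5,-0.4,0,0,-5],[-1,2.5,-0.4,0,0,-5],[-1.2,2.4,-0.3,0,0,-6],[-1.2,1.8,-0.3,0,0,-4],[-0.6,0.9,-0.2,0,0,-2],[-0.6,0.8,0,0,0,-2],[-1.2,1.5,0,0,0,-4],[-1.7,1.8,0,0,0,-5]]}}

```text
time_s: 82.15
eef_pos: [551.7, 10.2, 185.3]
ee_rot: [-0.001, 0.813, 0.583, -0.0]
force: [0.9, -0.2, -1.6]
grip_width: 0.244
```

Call:
{"op": "move_arm", "data": {"deltas": [[-1.8,1.6,0,0,0,-4],[-1.9,1.5,0,0,0,-5],[-2.1,1.3,0,0,0,-5],[-2.1,1.2,0,0,0,-5],[-2.2,0.9,0,0,0,-4],[-2.4,0.8,0,0,0,-5],[-1.8,0.5,0,0,0,-4],[-1,0.1,0,0,0,-2],[0,0,1.5,0,0,0],[0,0,1.3,0,0,0]]}}

```text
time_s: 83.15
eef_pos: [619.4, -151.0, 156.4]
ee_rot: [-0.001, 0.609, 0.793, -0.0]
force: [0.1, -0.1, -1.2]
grip_width: 0.248
```

Run:
```python
from h import *
setcmd(619.1,-150.7,157.4,105)
s,r=st(); print(s["eef_pos"],yaw(r),s["force"],s["wrist_torque"],s["grip_width"])
im=eyes.capture("wrist"); cv2.imwrite("pics/w33.png",im)
im2=eyes.capture("side"); crop(im2,350,195,100,80,7,"s33.png")
```

```text
[ 619.39987942 -150.98415982  156.44296343] 105.0056448404261 [ 0.12360547 -0.10927751 -1.22421275] [-0.00441936  0.03387861  0.02434248] 0.24811580867933977
```

View pics/w33.png

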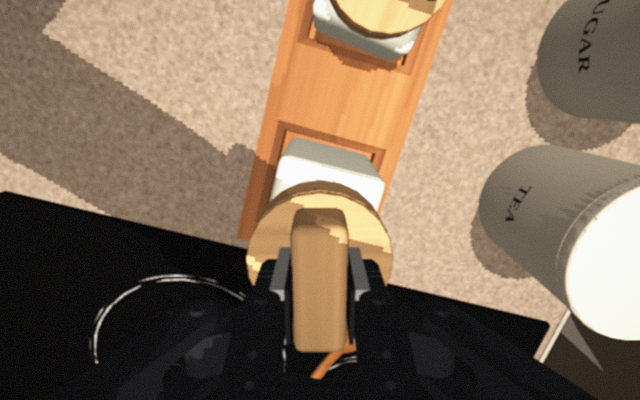

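View pics/s33.png

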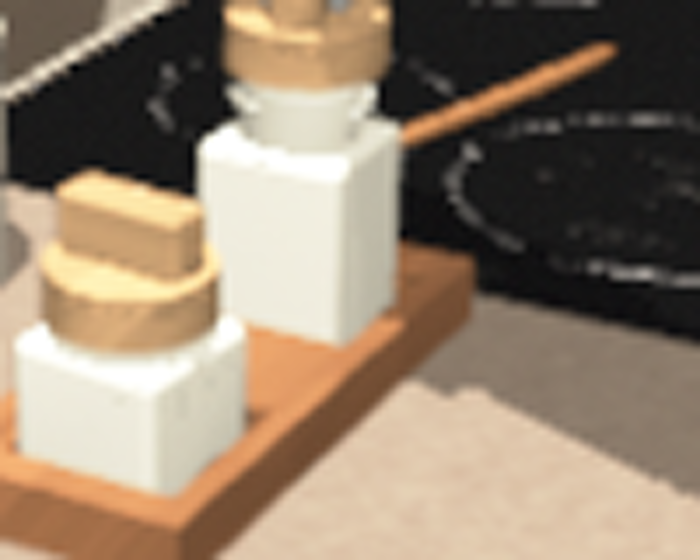

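Call:
{"op": "move_arm", "data": {"deltas": [[0,0.04,0.1,0,0,0],[0,0,0.2,0,0,0],[0,0,0.3,0,0,0],[0,0,0.3,0,0,0],[0,0,0.3,0,0,0],[0,0,0.3,0,0,0],[0,0,0.3,0,0,0],[0,0,0.2,0,0,0],[0,0,0.2,0,0,0],[0,0,0,0,0,0]]}}

```text
time_s: 84.25
eef_pos: [620.1, -150.7, 135.5]
ee_rot: [-0.0, 0.609, 0.794, -0.0]
force: [1.2, 0.4, -1.3]
grip_width: 0.243
```

Past the ridges without contact. Lower the last 7 mm onto the rim.

Call:
{"op": "move_arm", "data": {"deltas": [[0,0,0.1,0,0,0],[0,0,0.1,0,0,0],[0,0,0.1,0,0,0],[0,0,0.1,0,0,0],[0,0,0.1,0,0,0],[0,0,0.1,0,0,0],[0,0,0.1,0,0,0],[0,0,0,0,0,0],[0,0,0,0,0,0],[0,0,0,0,0,0]]}}

```text
time_s: 85.25
eef_pos: [620.2, -150.8, 129.1]
ee_rot: [0.0, 0.608, 0.794, 0.0]
force: [-1.1, 0.1, 3.6]
grip_width: 0.245
```

Call:
{"op": "move_arm", "data": {"deltas": [[0,0,0,0,0,2],[0,0,0,0,0,5],[0,0,0,0,0,7],[0,0,0,0,0,8],[0,0,0,0,0,8],[0,0,0,0,0,8],[0,0,0,0,0,8],[0,0,0,0,0,8],[0,0,0,0,0,6],[0,0,0,0,0,3]]}}

```text
time_s: 86.25
eef_pos: [620.3, -151.0, 129.1]
ee_rot: [0.0, 0.934, 0.357, 0.0]
force: [-0.8, -0.1, 4.7]
grip_width: 0.243
```

Call:
{"op": "move_arm", "data": {"deltas": [[0,0,0,0,0,3],[0,0,0,0,0,6],[0,0,0,0,0,7],[0,0,0,0,0,7],[0,0,0,0,0,6],[0,0,0,0,0,5],[0,0,0,0,0,4],[0,0,0,0,0,2],[0,0,0,0,0,2],[0,0,0,0,0,0]]}}

```text
time_s: 87.25
eef_pos: [620.4, -150.8, 129.1]
ee_rot: [0.0, 1.0, 0.0, 0.0]
force: [-1.9, 0.8, 4.7]
grip_width: 0.241
```

Run:
```python
from h import *
s,r=st(); print(s["eef_pos"],yaw(r),s["force"],s["wrist_torque"],s["grip_width"])
```

```text
[ 620.39314741 -150.84126279  129.12407106] 0.017428224128553684 [-1.89835067  0.80770694  4.71985147] [ 0.10385867 -0.00196051  0.04290019] 0.24141208325317629
```

Call:
{"op": "move_arm", "data": {"deltas": [[0,0,0,0,0,1],[0,0,0,0,0,1],[0,0,0,0,0,1],[0,0,0,0,0,1],[0,0,0,0,0,1],[0,0,0,0,0,1],[0,0,0,0,0,0.5],[0,0,0,0,0,0],[0,0,0,0,0,0],[0,0,0,0,0,0]]}}

```text
time_s: 88.25
eef_pos: [619.8, -150.1, 129.2]
ee_rot: [-0.0, 0.998, -0.056, -0.001]
force: [-3.6, 3.4, 7.4]
grip_width: 0.244
```

Run:
```python
from h import *
s,r=st(); print(s["eef_pos"],yaw(r),s["force"],s["wrist_torque"],s["grip_width"])
im=eyes.capture("wrist"); cv2.imwrite("pics/w34.png",im); crop(im,320,220,200,160,4,"w34z.png")
```

```text
[ 619.84303217 -150.09855015  129.16511984] -6.413865989870111 [-3.59528372  3.3602428   7.39190319] [0.54891447 0.57250078 0.58440386] 0.24442828001386693
```

View pics/w34z.png

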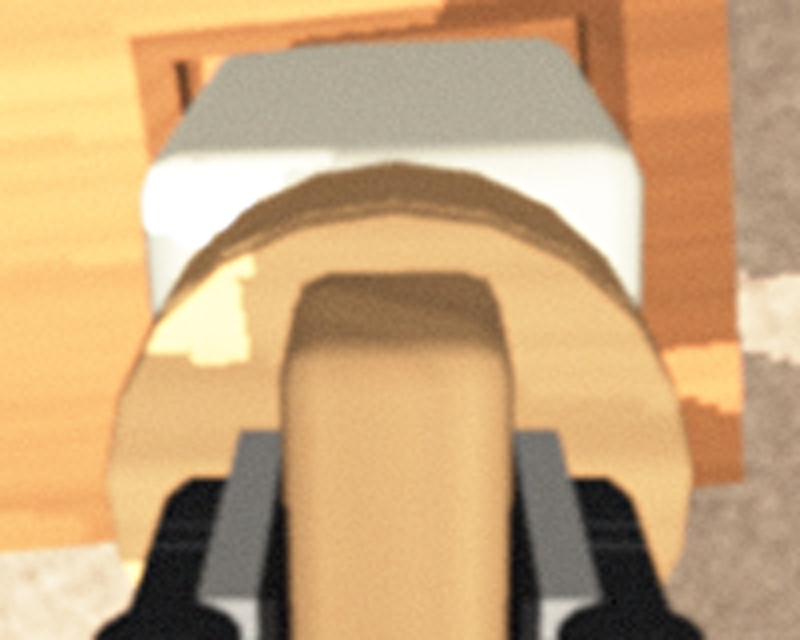

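Call:
{"op": "move_arm", "data": {"deltas": [[0,0,0,0,0,-1],[0,0,0,0,0,0],[0,0,0,0,0,0],[0,0,0,0,0,0],[0,0,0,0,0,0],[0,0,-0.5,0,0,0],[0,0,-1,0,0,0],[0,0,-1.5,0,0,0],[0,0,-2,0,0,0],[0,0,-2,0,0,0]], "grip": 5}}

```text
time_s: 89.3
eef_pos: [620.2, -150.8, 200.5]
ee_rot: [0.0, 0.999, -0.048, 0.0]
force: [-0.3, 0.7, 0.4]
grip_width: 0.587
```

Run:
```python
from h import *
setcmd(619.5,-150.6,198.4,-5.5)
s,r=st(); print(s["eef_pos"],yaw(r))
plan2([((614,-100,240),-5.5,4),((520,-250,260),-5.5,6)],commit=False)
plan2([((614,-75,260),-5.5,9)])
```

```text
[ 620.20176954 -150.75910107  200.47864988] -5.465402569090844
t=89.30 meas=[ 620.2 -150.8  200.5] yaw=-5.47 cmd0=[ 619.5 -150.6  198.4   -5.5] grip=0.587 F=[-0.3  0.7  0.4] tz=0.00
end [ 519.6 -249.5  260.4] -5.5 max row 4.1 0.0
[[-0.2,-0.9,-0.8,0,0,0],[-0.3,-1.6,-1.3,0,0,0],[-0.3,-1.5,-1.3,0,0,0],[-0.2,-1,-0.8,0,0,0],[-0.7,1.4,-0.2,0,0,0],[-1.5,2.9,-0.3,0,0,0],[-1.8,3.6,-0.5,0,0,0],[-1.8,3.6,-0.4,0,0,0],[-1.4,2.9,-0.4,0,0,0],[-0.8,1.4,-0.2,0,0,0]]
t=89.30 meas=[ 620.2 -150.8  200.5] yaw=-5.47 cmd0=[ 619.5 -150.6  198.4   -5.5] grip=0.587 F=[-0.3  0.7  0.4] tz=0.00
end [613.7 -74.7 260.4] -5.5 max row 1.4 0.0
[[-0.1,-0.4,-0.3,0,0,0],[-0.1,-0.8,-0.7,0,0,0],[-0.2,-1,-0.8,0,0,0],[-0.2,-1,-0.9,0,0,0],[-0.1,-1,-0.8,0,0,0],[-0.2,-1.1,-0.8,0,0,0],[-0.2,-1,-0.9,0,0,0],[-0.1,-0.8,-0.6,0,0,0],[-0.1,-0.4,-0.4,0,0,0],[0,0,0,0,0,0]]
```

Move to a raised overview of both jars for the check.

Call:
{"op": "move_arm", "data": {"deltas": [[-0.1,-0.4,-0.3,0,0,0],[-0.1,-0.8,-0.7,0,0,0],[-0.2,-1,-0.8,0,0,0],[-0.2,-1,-0.9,0,0,0],[-0.1,-1,-0.8,0,0,0],[-0.2,-1.1,-0.8,0,0,0],[-0.2,-1,-0.9,0,0,0],[-0.1,-0.8,-0.6,0,0,0],[-0.1,-0.4,-0.4,0,0,0],[0,0,0,0,0,0]]}}

```text
time_s: 90.3
eef_pos: [614.5, -74.4, 261.4]
ee_rot: [0.0, 0.999, -0.047, 0.0]
force: [0.1, -0.1, -0.1]
grip_width: 0.586
```

Run:
```python
from h import *
im=eyes.capture("wrist"); cv2.imwrite("pics/w35.png",im); crop(im,320,200,400,300,2,"w35z.png")
P=eyes.camera_params("wrist")
print("pred lid centres", proj(P,(619.5,-10.8,123)),proj(P,(619.5,-150.7,153)))
im2=eyes.capture("side"); crop(im2,300,220,250,180,3.2,"s35.png")
```

```text
pred lid centres [239.6264171  187.08418822] [422.08763727 180.41225558]
```

View pics/w35z.png

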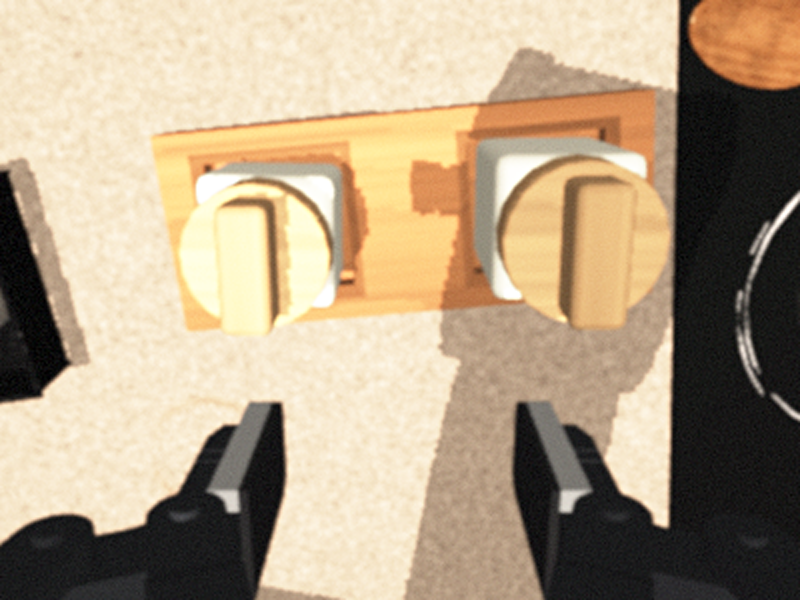

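View pics/s35.png

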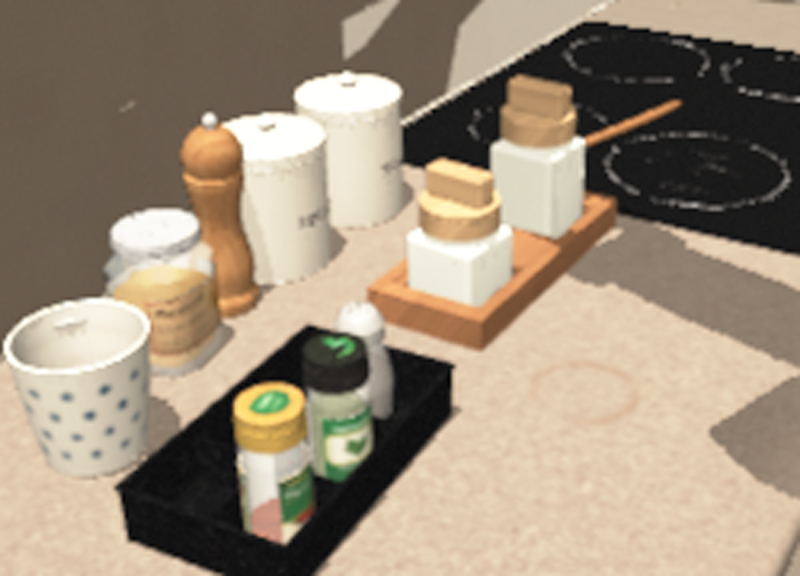

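Run:
```python
from h import *
print(order.finish_job()); print(ctrl.sense()["time_s"])
```

```text
the job is handed in; nothing more can be done
None
the job is handed in; nothing more can be done
```

The job is done and handed in at about 90 s of the 210 s allowed; `finish_job` gave no verdict.

- **Tray:** Both spice jars and the salt shaker stand upright in the black tray. The ochre-capped jar is in the near left bay, the black-capped one in the near middle bay and the shaker in the large right bay. The side view after placing and the last one both showed this.
- **Jars:** They have changed places, the short one now in the left well and the tall one in the right. I squeezed each once along y inside its well to centre it before its lid went on.
- **Lids:** Each lid was set down with its lugs in the clear part of the neck and went onto the rim without touching the ridges. I then turned it clockwise to the stop. The torque rose to about 0.55 N m and each jar turned a few degrees in its well. Lid heights matched a lid seated on the rim to within about 1 mm.
- **Jar angle:** After I eased the grip back 1°, both jars were left about 6–7° round in their wells, each bar still in line with its jar.
- **Knocked lid:** One lid had been shifted a few centimetres during the run. I measured it again before gripping it.
- **Bystanders:** In the last side view the mug, honey jar, pepper mill and spoon look where they were. I did not measure this.

No check failed. The closest thing to a disagreement was a few millimetres between the cameras' position readings.

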